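# Flood-expose the specimen mounts and put them away in their flip-cap tubes

## Robot

A 6-joint arm with a two-finger parallel gripper is mounted at the origin on the work surface. World frame = base frame: x ahead of the robot, y to its left, z up, the work surface at z = 0. Lengths are in m, angles in rad, forces in N, time in s.
With the tool pointing down it reaches from about 0.325 to 0.925 m from the base axis. Payload 3.1 kg.
Tool frame: the origin (TCP) lies between the finger pads; the fingertips stand 11 mm ahead of it and the grasp point (between the pads) lies 8 mm behind it; x points along the fingers, z is the direction in which the jaws open and shut, and the axes are right-handed (so a half turn about x gives the same grasp; the last joint's range is limited). The gripper opens to 85 mm and grips with 20 to 120 N. Pads are 22 mm wide; open, the fingers measure 114 mm over their backs; the gripper's body (76 mm by 85 mm) begins 54 mm behind the grasp point. The pads swing forward as they close: fully open they stand 13 mm farther back than shut.
Start: joints at [1.189, 0.217, 1.613, -0, 1.311, -0.112], TCP at [0.167, 0.602, 0.242] pointing down, gripper open.
Joint ranges: [-2.75, 2.75], [-0.78, 2.1], [0.31, 2.55], [-1.13, 4.27], [0.13, 2.63], [-2.58, 2.58]. Speed limits (rad/s): [2.79, 2.79, 3.14, 3.14, 3.14, 3.14].

## Interface

Orientations are given as a unit quaternion [x, y, z, w].
In Python, from station import arm gives the robot as it stands.
- The arm moves only by the tool play_rows, never from a script. Its argument "targets" is a list of rows, each a list of 7 numbers: the shift along the tool's x, y, z in m, then the turn, a rotation vector about the tool's x, y, z in units of 6 degrees (1.0 is 6 degrees), then the opening, from 0 (shut) to 1 (fully open). In form: [[x, y, z, ax, ay, az, fingers], ...]. A call has 1 to 12 rows; each row is the pose to reach, as a shift and turn from the pose measured when the call began, along the tool's axes at that moment; what a row does not reach only later rows make up. A row lasts 1/8 s, in which the tool goes at most 62.5 mm and 10.7 degrees, less where a joint would pass 70% of its speed; a pose out of reach is approached as far as the arm can. A call with a gripper value outside its range is refused whole. The fingers move at their own pace and stop on an object; "force" is the grip in N (left out, the last holds). Time passes only in rows, so rows that repeat a pose let the fingers close. It gives the time, the measured TCP pose, the force and the opening at its end, in the units of the state.
- arm.get_state(): the state, without advancing time (a new reading comes with each control period).
- arm.snapshot(name): name is "scene" or "top"; returns a dict with "img" (400x640x3 uint8, blue, green, red), "z_map" (400x640 float32, m along the optical axis (not along the pixel's ray), 0 where there is no reading), "camera_matrix" (3x3 intrinsics, pixels), "cam_to_world" (4x4, takes a point from camera to world coordinates). Camera axes: x right, y up, looking along -z (the intrinsics and any distortion apply to the point x, -y, -z); pixel columns grow to the right and rows downward; lengths in m; the calibration is good to about 2 mm. A picture is of the moment at which its call begins.
- arm.hand_in(): hands the job in, once; it reports no verdict.
The state is a dict: "time_s": time; "joint_positions": joint angles; "joint_velocities": joint speeds; "effort": joint torques, N m; "eef_pos": TCP position; "eef_rot": TCP orientation; "ft_force": force on the tool from outside, world axes, zero at the start; "moment": the same for the moment, N m; "opening": finger opening in m.
Only numpy, scipy, OpenCV 4.12 (cv2) and the standard library are available. Lean on these libraries where they do the work, as an engineer would, in place of code of your own. Each camera call takes 0.05 s, during which the arm holds its last target.

## Task

Stand every specimen mount from the cooling plate upright in a pocket of the exposure tray and slide the tray under the UV lamp until it is fully home, then swing the shutter lever fully open for at least three seconds and fully shut again before you pull the tray back out, clear of the lamp. Then stand each mount in the storage tube whose cap has its colour, and leave all four tubes with their caps pressed shut, the shutter shut and the tray lying flat outside the lamp. Leave the bottles, dish, tweezers, tape and wafer box where they are.

Things in the scene. Friction and masses are not known exactly. Their poses are not given: they have to be found in the camera images.
- lamp: Fixed cream UV lamp, 136 (x) by 205 (y) mm, 145 high. Origin: bench, middle of its mouth; +y points out of the mouth. The tray's lane runs in to -y on the bare bench: 58 mm wide between 14 mm high rails from the back stop (y -163) to y +16, flaring to 80 mm at y +42. Height free: 40 mm at the mouth, 50 inside; grippers do not fit. A 50 by 70 by 25 mm block on top carries the shutter lever.
- shutter (a joint): Shutter lever on top of the lamp: rod 60 mm long with a red ball 26 mm across. 0 = shut, leaning 0.5 rad to the lamp's -y; 1.0 rad = fully open, leaning 0.5 rad to +y (the mouth). Pivot at (0, -85, 167) mm in the lamp's frame, axis along x. Stays where it is left; about 1 N at the ball moves it.
- shutter_tip (a point): centre of the red ball on the shutter lever
- tray: Loose aluminium tray, 0.35 kg, slid flat on the bench. Body 52 (x) by 150 (y) mm, floor 4, rims and dividers 13 high; three 45 mm pockets centred at y -48, 0, +48. A tongue 28 wide, 6 high, to y +177 carries the grip. Origin under the body's centre. It enters the lamp body first, grip last; fully home it touches the back stop: origin at y -88 in the lamp's frame, grip 67 mm outside the mouth.
- tray_grip (a point): Point in the tray's black upright grip plate, 12 mm thick (tray x), 32 mm long (y), from 6 to 46 mm above the bench; the point is 36 mm up, at y +155 mm in the tray's frame. Pinch it across its thickness.
- stub_red: Red specimen mount: a red cylinder 30 mm across, 26 mm tall, 50 g, with a small coated chip on top; origin under its centre, z up. Starts standing on the 10 mm thick aluminium cooling plate near the robot; absent in some starts.
- tube_red: Off-white storage tube with a red cap, fixed in the white rack: 44 mm outside, 38 inside, origin under its centre, z up, 8 mm above the bench; rim at z 48, inner floor at z 18 (a mount stands 4 mm below the rim). Cap hinge at x +24.5, z 48.5, axis along y; the cap's tab is at the -x side. Tubes stand 62 mm apart along y; the rack's deck is 33 mm above the bench.
- cap_red (a joint): Hinge of the red cap: disc 45 mm across, 6 thick, underside at hinge height, with a thumb tab 12 mm wide, 5 thick, from 47 to 61.5 mm from the hinge. 0 = shut flat on the rim (starts may be ajar); grows as the tab swings up and over to +x; 1.57 = upright; stops at 2.0 rad. Stays where it is left; about 0.3 N at the tab moves it.
- stub_blue: Blue specimen mount: a blue cylinder 30 mm across, 26 mm tall, 50 g, with a small coated chip on top; origin under its centre, z up. Starts standing on the 10 mm thick aluminium cooling plate near the robot; absent in some starts.
- tube_blue: Off-white storage tube with a blue cap, fixed in the white rack: 44 mm outside, 38 inside, origin under its centre, z up, 8 mm above the bench; rim at z 48, inner floor at z 18 (a mount stands 4 mm below the rim). Cap hinge at x +24.5, z 48.5, axis along y; the cap's tab is at the -x side. Tubes stand 62 mm apart along y; the rack's deck is 33 mm above the bench.
- cap_blue (a joint): Hinge of the blue cap: disc 45 mm across, 6 thick, underside at hinge height, with a thumb tab 12 mm wide, 5 thick, from 47 to 61.5 mm from the hinge. 0 = shut flat on the rim (starts may be ajar); grows as the tab swings up and over to +x; 1.57 = upright; stops at 2.0 rad. Stays where it is left; about 0.3 N at the tab moves it.
- stub_green: Green specimen mount: a green cylinder 30 mm across, 26 mm tall, 50 g, with a small coated chip on top; origin under its centre, z up. Starts standing on the 10 mm thick aluminium cooling plate near the robot; absent in some starts.
- tube_green: Off-white storage tube with a green cap, fixed in the white rack: 44 mm outside, 38 inside, origin under its centre, z up, 8 mm above the bench; rim at z 48, inner floor at z 18 (a mount stands 4 mm below the rim). Cap hinge at x +24.5, z 48.5, axis along y; the cap's tab is at the -x side. Tubes stand 62 mm apart along y; the rack's deck is 33 mm above the bench.
- cap_green (a joint): Hinge of the green cap: disc 45 mm across, 6 thick, underside at hinge height, with a thumb tab 12 mm wide, 5 thick, from 47 to 61.5 mm from the hinge. 0 = shut flat on the rim (starts may be ajar); grows as the tab swings up and over to +x; 1.57 = upright; stops at 2.0 rad. Stays where it is left; about 0.3 N at the tab moves it.
- stub_black: Black specimen mount: a black cylinder 30 mm across, 26 mm tall, 50 g, with a small coated chip on top; origin under its centre, z up. Starts standing on the 10 mm thick aluminium cooling plate near the robot; absent in some starts.
- tube_black: Off-white storage tube with a black cap, fixed in the white rack: 44 mm outside, 38 inside, origin under its centre, z up, 8 mm above the bench; rim at z 48, inner floor at z 18 (a mount stands 4 mm below the rim). Cap hinge at x +24.5, z 48.5, axis along y; the cap's tab is at the -x side. Tubes stand 62 mm apart along y; the rack's deck is 33 mm above the bench.
- cap_black (a joint): Hinge of the black cap: disc 45 mm across, 6 thick, underside at hinge height, with a thumb tab 12 mm wide, 5 thick, from 47 to 61.5 mm from the hinge. 0 = shut flat on the rim (starts may be ajar); grows as the tab swings up and over to +x; 1.57 = upright; stops at 2.0 rad. Stays where it is left; about 0.3 N at the tab moves it.
- resist_bottle: leave alone: amber glass bottle, 64 mm across, 130 mm tall, behind the tray's lane
- rinse_bottle: leave alone: white plastic bottle with a red cap, 60 mm across, 150 mm tall, behind the tray's lane
- glass_dish: leave alone: shallow glass dish, 70 mm across, 18 mm high, between the cooling plate and the tube rack
- tweezers: leave alone: steel tweezers lying flat, 120 mm long, in front of the lamp
- wafer_box: leave alone: flat round blue wafer box with a clear lid, 112 mm across, 24 mm high, at the back
- tape_roll: leave alone: yellow roll of tape lying flat, 66 mm across, 19 mm high, in front of the lamp

How it is judged:
By the outcome, as a careful person would: the job done as asked, in the order asked, and still so for the second after the job is handed in, with the robot touching nothing.
Of stub_red, stub_blue, stub_green, stub_black only 2 to 3 are there at a start; the rules pass over those that are not, and their reading is None.
At some moment in a run one of stub_red, stub_blue, stub_green, stub_black may be knocked a few centimetres aside while the robot is not near it.
Once in a run the grip may slacken for a moment while it holds something.
It also fails if it takes over 210 s, if anything falls off the work surface, if the arm or the gripper's body presses on something with over 40 N, if the wrist force passes 120 N, or if a joint passes its speed limit or range.

## Working session

There is one attempt and no reset: what is moved stays moved. The work goes in short steps, Python scripts to look and compute and a tool call to move; the robot and the scene stay as the last step left them, time stands still between calls to the robot, and variables do not carry over. Pictures are saved under pics/ and viewed, and the job is handed in when it is done.

Besides the shell and the picture viewer there is one more tool, called after "Emit:" as name(argument=value, ...) on one line, values as JSON. play_rows: Moves the arm, as the interface text tells. Its arguments: {"type":"object","properties":{"targets":{"type":"array","items":{"type":"array","items":{"type":"number"}}},"force":{"type":"number"}},"required":["targets"]}

```bash
ls; mkdir -p pics; cat > h.py <<'E'
import numpy as np, cv2
from station import arm
from scipy.spatial.transform import Rotation as R
def snap(n,f=None):
    s=arm.snapshot(n)
    if f: cv2.imwrite('pics/'+f,s['img'])
    return s
def pts(s):
    K=np.array(s['camera_matrix']);T=np.array(s['cam_to_world']);z=s['z_map']
    v,u=np.mgrid[0:z.shape[0],0:z.shape[1]]
    x=(u-K[0,2])/K[0,0]*z;y=(v-K[1,2])/K[1,1]*z
    P=np.stack([x,-y,-z],-1)@T[:3,:3].T+T[:3,3]
    P[z==0]=np.nan
    return P
def ray(s,u,v,h):
    K=np.array(s['camera_matrix']);T=np.array(s['cam_to_world'])
    d=T[:3,:3]@np.array([(u-K[0,2])/K[0,0],-(v-K[1,2])/K[1,1],-1]);o=T[:3,3]
    return o+d*(h-o[2])/d[2]
def st():
    s=arm.get_state();print('t',round(s['time_s'],2),'p',np.round(s['eef_pos'],4),'q',np.round(s['eef_rot'],4),'F',np.round(s['ft_force'],1),'o',round(s['opening'],4));print('axes',np.round(R.from_quat(s['eef_rot']).as_matrix(),3).tolist())
    return s
def to(p,yaw=None,down=True):
    "shift in tool axes to reach world p; turn rotvec in 6deg units to reach tool-down with jaw axis (z) at yaw"
    s=arm.get_state();M=R.from_quat(s['eef_rot']).as_matrix()
    d=M.T@(np.array(p)-np.array(s['eef_pos']))
    r=np.zeros(3)
    if yaw is not None:
        best=None
        for k in (0,np.pi):
            zx=np.array([np.cos(yaw+k),np.sin(yaw+k),0]);x=np.array([0,0,-1.])
            G=np.stack([x,np.cross(zx,x),zx],1)
            rv=R.from_matrix(M.T@G).as_rotvec()
            if best is None or np.linalg.norm(rv)<np.linalg.norm(best): best=rv
        r=best/np.radians(6)
    return np.round(d,4),np.round(r,3)
E
python3 - <<'E'
from h import *
s=snap('scene','s0.png');t=snap('top','t0.png')
for a in(s,t):print(np.round(a['camera_matrix'],1).tolist(),np.round(a['cam_to_world'],3).tolist())
st()
E
```

```text
pics
[[362.8, 0.0, 317.5], [0.0, 362.8, 203.0], [0.0, 0.0, 1.0]] [[0.656, -0.592, 0.468, 1.065], [0.754, 0.514, -0.409, -0.401], [0.002, 0.621, 0.784, 0.951], [0.0, 0.0, 0.0, 1.0]]
[[414.7, 0.0, 324.4], [0.0, 414.7, 202.8], [0.0, 0.0, 1.0]] [[0.022, 0.982, -0.186, 0.387], [-1.0, 0.022, -0.001, 0.017], [0.003, 0.186, 0.983, 1.183], [0.0, 0.0, 0.0, 1.0]]
t 0.1 p [0.1663 0.6017 0.2411] q [-0.4286  0.5634  0.4278  0.562 ] F [ 0.6 -0.3  0.2] o 0.0854
axes [[-0.001, -0.964, 0.267], [-0.002, 0.267, 0.964], [-1.0, 0.0, -0.002]]
```

View pics/s0.png

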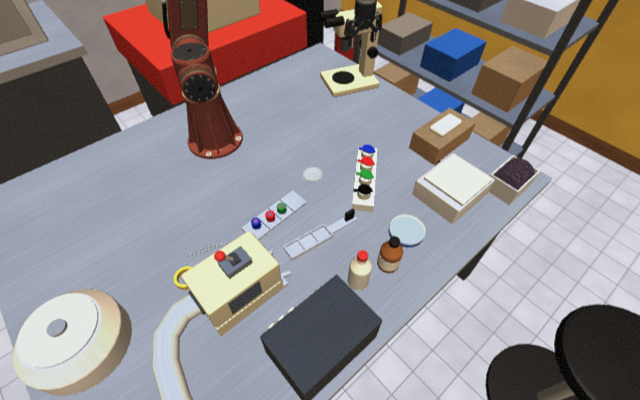

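View pics/t0.png

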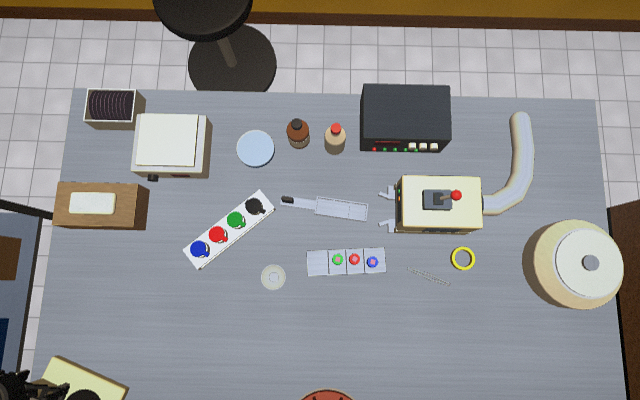

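The scene view (s0) shows three mounts (blue, red, green) on the cooling plate around (268,216). The tray is at (320,235), the rack at (366,178) and the lamp at (235,275). In the top view, tube caps are at (200,248), (218,234), (236,219) and (254,206), the tray grip at (288,200) and the lever ball at (456,195).

```bash
python3 - <<'E'
from h import *
s=snap('scene');t=snap('top')
a=cv2.resize(t['img'][165:295,170:400],None,fx=3.4,fy=3.4,interpolation=cv2.INTER_CUBIC);cv2.imwrite('pics/t1.png',a)
b=cv2.resize(s['img'][130:270,230:430],None,fx=4,fy=4,interpolation=cv2.INTER_CUBIC);cv2.imwrite('pics/s1.png',b)
P=pts(t)
def blob(name,m,h0,h1):
    m=m&(P[...,2]>h0)&(P[...,2]<h1)&(P[...,0]<0.62)&(np.abs(P[...,1])<.45)
    n,l,stt,c=cv2.connectedComponentsWithStats(m.astype(np.uint8))
    for i in range(1,n):
        if stt[i,4]>20:
            q=P[l==i];print(name,stt[i,4],np.round(c[i],1),'mean',np.round(q.mean(0),4),'zmed',np.round(np.median(q[:,2]),4),'rng',np.round(q.min(0),3),np.round(q.max(0),3))
hsv=cv2.cvtColor(t['img'],cv2.COLOR_BGR2HSV);H,S,V=cv2.split(hsv)
blob('red',((H<8)|(H>172))&(S>140)&(V>80),.02,.3)
blob('blue',(H>105)&(H<130)&(S>140)&(V>60),.02,.3)
blob('green',(H>45)&(H<85)&(S>100)&(V>50),.02,.3)
blob('black',(V<60),.02,.3)
print(P[350,150],P[350,500])
E
```

```text
red 84 [455.8 194.8] mean [ 0.5937 -0.2897  0.2289] zmed 0.229 rng [ 0.584 -0.303  0.219] [ 0.605 -0.279  0.235]
red 204 [216.8 234.2] mean [0.5051 0.3066 0.0701] zmed 0.0703 rng [0.486 0.277 0.06 ] [0.525 0.33  0.079]
red 61 [353.7 258.7] mean [ 0.4496 -0.0647  0.0359] zmed 0.0367 rng [ 0.438 -0.079  0.02 ] [ 0.462 -0.052  0.042]
blue 210 [198.2 248.9] mean [0.4648 0.3539 0.0693] zmed 0.0693 rng [0.446 0.324 0.059] [0.486 0.378 0.08 ]
blue 55 [371.8 261.7] mean [ 0.4426 -0.1143  0.0365] zmed 0.0368 rng [ 0.431 -0.129  0.023] [ 0.456 -0.101  0.042]
green 205 [235.  219.5] mean [0.5459 0.2602 0.0708] zmed 0.0713 rng [0.527 0.231 0.042] [0.568 0.284 0.082]
green 65 [337.2 259. ] mean [ 0.4478 -0.0194  0.0358] zmed 0.0364 rng [ 0.434 -0.033  0.025] [ 0.462 -0.005  0.04 ]
black 23 [423.2 200.2] mean [ 0.5929 -0.2293  0.1597] zmed 0.1607 rng [ 0.571 -0.238  0.15 ] [ 0.615 -0.228  0.165]
black 80 [398.9 207.6] mean [ 0.5815 -0.177   0.1099] zmed 0.111 rng [ 0.546 -0.178  0.077] [ 0.62  -0.176  0.13 ]
black 191 [253.6 205.9] mean [0.5855 0.2129 0.0648] zmed 0.0648 rng [0.566 0.183 0.054] [0.606 0.239 0.07 ]
black 24 [287.7 200.5] mean [0.6085 0.1229 0.0355] zmed 0.0368 rng [0.606 0.11  0.02 ] [0.614 0.139 0.05 ]
black 31 [447.9 230.3] mean [ 0.5259 -0.3075  0.0981] zmed 0.101 rng [ 0.525 -0.33   0.076] [ 0.527 -0.281  0.128]
[ 0.19294915  0.48457167 -0.00085316] [ 0.21419476 -0.46617005  0.00436849]
```

```bash
true
```

```text
(no output)
```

View pics/t1.png

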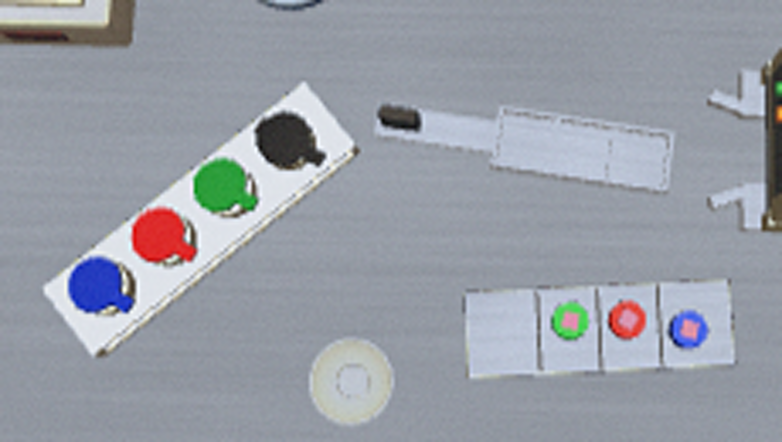

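View pics/s1.png

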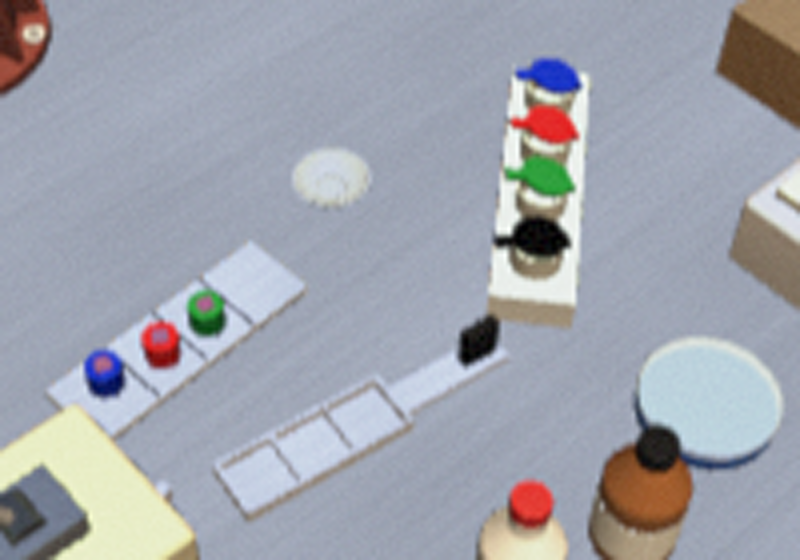

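```bash
python3 - <<'E'
from h import *
t=snap('top');s=snap('scene')
def rect(Q,lab):
    r=cv2.minAreaRect((Q[:,:2]*1000).astype(np.float32));print(lab,len(Q),'c',np.round(r[0],1),'size',np.round(r[1],1),'ang',round(r[2],2));print(np.round(cv2.boxPoints(r),1).tolist())
for n,a in(('top',t),('scene',s)):
    P=pts(a);X,Y,Z=P[...,0],P[...,1],P[...,2]
    m=(Z>.139)&(Z<.151)&(X>.45)&(X<.72)&(Y<-.1)&(Y>-.5)
    rect(P[m],n+' lamp')
    m=(Z>.027)&(Z<.039)&(X>.38)&(X<.68)&(Y<.42)&(Y>.13)
    m=cv2.morphologyEx(m.astype(np.uint8),cv2.MORPH_OPEN,np.ones((3,3)))>0
    rect(P[m],n+' rack')
    m=(Z>.0065)&(Z<.02)&(X>.52)&(X<.68)&(Y<.085)&(Y>-.1)
    m=cv2.morphologyEx(m.astype(np.uint8),cv2.MORPH_OPEN,np.ones((2,2)))>0
    rect(P[m],n+' traybody')
    m=(Z>.025)&(Z<.06)&(X>.57)&(X<.65)&(Y<.16)&(Y>.09)
    rect(P[m],n+' grip')
a=t['img'][170:240,255:500];cv2.imwrite('pics/t2.png',cv2.resize(a,None,fx=3.2,fy=3.2,interpolation=cv2.INTER_CUBIC))
E
```

```text
top lamp 3440 c [ 595.3 -332.5] size [138.2 309.2] ang 0.37
[[525.2000122070312, -178.39999389648438], [527.2000122070312, -487.5], [665.5, -486.6000061035156], [663.4000244140625, -177.5]]
top rack 1296 c [527.3 284.9] size [ 71.9 270.1] ang 41.0
[[411.6000061035156, 363.20001220703125], [588.7999877929688, 159.39999389648438], [643.0, 206.5], [465.79998779296875, 410.3999938964844]]
top traybody 230 c [593.9 -13.9] size [183.9  51.8] ang 82.66
[[556.4000244140625, -101.80000305175781], [607.7999877929688, -108.4000015258789], [631.2999877929688, 74.0], [579.9000244140625, 80.5999984741211]]
top grip 62 c [613.6 125.2] size [30.9 12.6] ang 84.54
[[605.9000244140625, 110.5], [618.4000244140625, 109.30000305175781], [621.4000244140625, 140.0], [608.7999877929688, 141.1999969482422]]
scene lamp 3348 c [ 597.  -330.2] size [135.9 305.2] ang 0.09
[[528.7999877929688, -177.6999969482422], [529.2999877929688, -482.8999938964844], [665.2999877929688, -482.70001220703125], [664.7999877929688, -177.5]]
scene rack 474 c [534.1 278.1] size [ 69.7 254. ] ang 40.83
[[424.70001220703125, 351.3999938964844], [590.7999877929688, 159.1999969482422], [643.5, 204.8000030517578], [477.5, 397.0]]
scene traybody 284 c [597.1 -10. ] size [185.9  51.8] ang 81.63
[[558.0, -98.0999984741211], [609.2000122070312, -105.69999694824219], [636.2999877929688, 78.19999694824219], [585.0, 85.69999694824219]]
scene grip 66 c [615.4 125.9] size [31.7 12.6] ang 82.09
[[607.0, 111.0], [619.5, 109.30000305175781], [623.7999877929688, 140.6999969482422], [611.4000244140625, 142.39999389648438]]
```

View pics/t2.png

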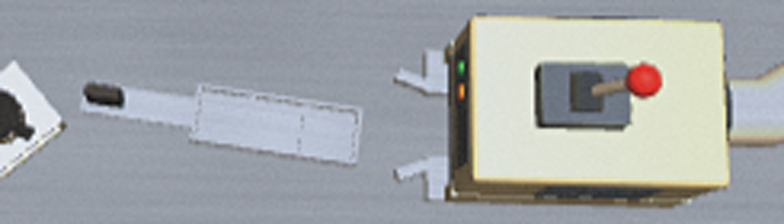

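```bash
python3 - <<'E'
from h import *
t=snap('top')
def w(u,v,h): return ray(t,255+u/3.2,170+v/3.2,h)*1000
C=[w(*c,13) for c in((198,86),(362,107),(357,163),(192,139))]
print(np.round(C,1).tolist(),'c',np.mean(C,0))
for i in range(4): print(np.linalg.norm(C[i]-C[(i+1)%4]))
d=(C[0]-C[1]+C[3]-C[2]);print('tray yaw',np.degrees(np.arctan2(-d[0],d[1])))
C=[w(*c,145) for c in((474,16),(724,24),(728,186),(472,180))]
print('lamp',np.round(C,1).tolist(),'c',np.mean(C,0))
for i in range(4): print(np.linalg.norm(C[i]-C[(i+1)%4]))
d=(C[0]-C[1]+C[3]-C[2]);print('lamp yaw',np.degrees(np.arctan2(-d[0],d[1])))
for c in((426,56),(426,92),(427,157),(427,197),(398,73),(398,176),(446,80),(446,160)):print('rail',c,np.round(w(*c,14),1))
# grip
print(w(105,96,46))
# caps
import math
hsv=cv2.cvtColor(t['img'],cv2.COLOR_BGR2HSV);H,S,V=cv2.split(hsv);P=pts(t);reg=(P[...,2]>.05)&(P[...,2]<.1)
for n,m in(('red',((H<8)|(H>172))&(S>140)&(V>80)),('blue',(H>105)&(H<130)&(S>140)&(V>60)),('green',(H>45)&(H<85)&(S>100)&(V>50)),('black',V<60)):
    m=m&reg&(P[...,1]>.15)&(P[...,1]<.42)&(P[...,0]<.62)
    q=P[m];ctr=np.median(q[:,2]); A=np.c_[q[:,:2],np.ones(len(q))];co=np.linalg.lstsq(A,q[:,2],rcond=None)[0]
    ax=np.array([.755,.656]);u=q[:,:2]@ax;vv=q[:,:2]@np.array([-.656,.755])
    print(n,'slope along x',round(co[:2]@ax,3),'u rng',np.round(np.percentile(u,[1,99]),4),'v rng',np.round(np.percentile(vv,[1,99]),4),'z at umin,umax',np.round([np.median(q[u<u.min()+.008][:,2]),np.median(q[u>u.max()-.006][:,2])],4))
E
```

```text
[[-2015.1, -222.8, 13000.0], [-1854.4, 1267.8, 13000.0], [-1341.0, 1224.1, 13000.0], [-1526.3, -264.6, 13000.0]] c [-1684.1953741    501.11964128 13000.        ]
1499.25964719078
515.1710625735584
1500.1122986534854
490.5397672300071
tray yaw 173.37554786338504
lamp [[-37525.2, 27728.3, 145000.0], [-37235.9, 55647.5, 145000.0], [-19017.3, 55204.7, 145000.0], [-19054.3, 27264.2, 145000.0]] c [-28208.16027695  41461.18371947 145000.        ]
27920.671226968036
18224.03572696034
27940.49176969851
18476.75199776824
lamp yaw 179.66534673853656
rail (426, 56) [-2572.2  2006.2 14000. ]
rail (426, 92) [-2208.6  2003.8 14000. ]
rail (427, 157) [-1561.7  2009.3 14000. ]
rail (427, 197) [-1169.3  2006.6 14000. ]
rail (398, 73) [-2393.8  1728.4 14000. ]
rail (398, 176) [-1368.5  1725.7 14000. ]
rail (446, 80) [-2333.8  2202.  14000. ]
rail (446, 160) [-1536.2  2194.5 14000. ]
[-8301.22477828 -4083.54843977 46000.        ]
red slope along x -0.219 u rng [0.5542 0.6055] v rng [-0.1185 -0.0799] z at umin,umax [0.0761 0.0644]
blue slope along x -0.22 u rng [0.5536 0.6053] v rng [-0.0566 -0.0174] z at umin,umax [0.0764 0.0637]
green slope along x -0.278 u rng [0.5537 0.6061] v rng [-0.1808 -0.1404] z at umin,umax [0.0781 0.0654]
black slope along x -0.065 u rng [0.5531 0.6047] v rng [-0.242  -0.2038] z at umin,umax [0.066  0.0619]
```

```bash
python3 - <<'E'
from h import *
t=snap('top')
def w(u,v,h): return ray(t,255+u/3.2-.3,170+v/3.2-.3,h/1000)*1000
C=[w(*c,13) for c in((198,86),(362,107),(357,163),(192,139))]
print(np.round(C,1).tolist(),'c',np.mean(C,0))
for i in range(4): print(np.linalg.norm(C[i]-C[(i+1)%4]))
d=(C[0]-C[1]+C[3]-C[2]);print('tray yaw',np.degrees(np.arctan2(-d[0],d[1])))
C=[w(*c,145) for c in((474,16),(724,24),(728,186),(472,180))]
print('lamp',np.round(C,1).tolist(),'c',np.mean(C,0))
for i in range(4): print(np.linalg.norm(C[i]-C[(i+1)%4]))
d=(C[0]-C[1]+C[3]-C[2]);print('lamp yaw',np.degrees(np.arctan2(-d[0],d[1])))
for c in((426,56),(426,92),(427,157),(427,197),(398,73),(398,176),(446,80),(446,160)):print('rail',c,np.round(w(*c,14),1))
print(w(105,96,46))
s=snap('scene');
cv2.imwrite('pics/s2.png',cv2.resize(s['img'][180:300,170:330],None,fx=4.5,fy=4.5,interpolation=cv2.INTER_CUBIC))
E
```

```text
[[626.1, 42.1, 13.0], [610.2, -105.5, 13.0], [559.3, -101.2, 13.0], [577.7, 46.3, 13.0]] c [593.31441989 -29.55846957  13.        ]
148.49655129371922
51.0311833177004
148.58124794514163
48.5913083229609
tray yaw -6.625271554389812
lamp [[661.8, -181.8, 145.0], [659.7, -383.4, 145.0], [528.1, -380.2, 145.0], [528.4, -178.5, 145.0]] c [ 594.51419843 -280.97923792  145.        ]
201.59105366724629
131.59669998212203
201.73328712036064
133.42155859049277
lamp yaw -0.3347544395779838
rail (426, 56) [ 658.2 -163.1   14. ]
rail (426, 92) [ 625.  -162.9   14. ]
rail (427, 157) [ 566.  -163.4   14. ]
rail (427, 197) [ 530.2 -163.2   14. ]
rail (398, 73) [ 641.9 -137.8   14. ]
rail (398, 176) [ 548.3 -137.5   14. ]
rail (446, 80) [ 636.4 -181.    14. ]
rail (446, 160) [ 563.6 -180.3   14. ]
[608.6242845  122.40107292  46.        ]
```

View pics/s2.png

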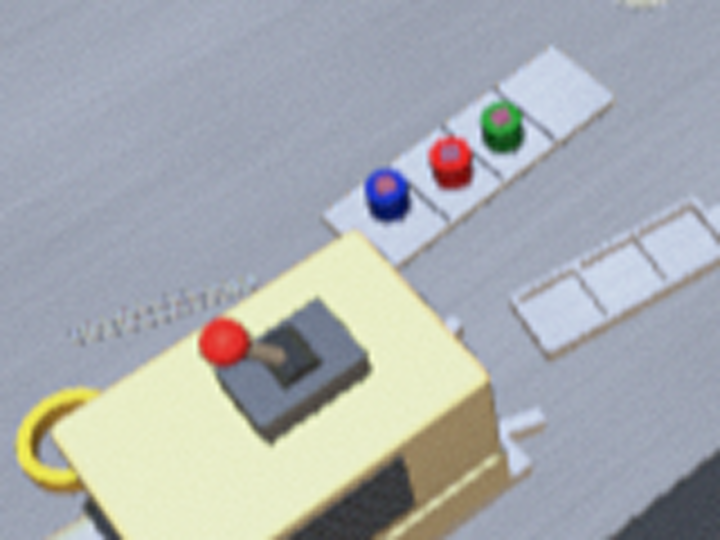

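```bash
cat >> h.py <<'E'
def stubs(verbose=True,hmin=.02,hmax=.3,cols='rgb'):
    out={}
    for n in('top','scene'):
        t=arm.snapshot(n);P=pts(t);hsv=cv2.cvtColor(t['img'],cv2.COLOR_BGR2HSV);H,S,V=cv2.split(hsv)
        for c,m in(('r',((H<8)|(H>172))&(S>120)&(V>80)),('b',(H>105)&(H<130)&(S>140)&(V>60)),('g',(H>45)&(H<85)&(S>100)&(V>50))):
            m=m&(P[...,2]>hmin-.008)&(P[...,2]<hmax)&(P[...,0]<.66)&(P[...,0]>.3)&(np.abs(P[...,1])<.45)
            m=cv2.morphologyEx(m.astype(np.uint8),cv2.MORPH_CLOSE,np.ones((5,5)))
            k,l,q,ct=cv2.connectedComponentsWithStats(m)
            for i in range(1,k):
                if q[i,4]<25: continue
                Q=P[(l==i)];z=np.nanmax(Q[:,2]);z=np.nanpercentile(Q[:,2],85);T=Q[Q[:,2]>z-.006]
                r=(np.nanpercentile(T[:,:2],2,0)+np.nanpercentile(T[:,:2],98,0))/2
                print(n,c,q[i,4],np.round(ct[i],0),'ctr',np.round(r,4),'z',round(z,4))
E
python3 - <<'E'
from h import *
stubs(hmax=.06)
st();print(to([.45,-.02,.15],0))
E
```

```text
top r 88 [354. 259.] ctr [ 0.4502 -0.0655] z 0.0378
top b 86 [372. 262.] ctr [ 0.4432 -0.1154] z 0.039
top g 90 [337. 259.] ctr [ 0.4491 -0.0202] z 0.039
scene r 83 [270. 215.] ctr [ 0.4523 -0.0659] z 0.038
scene b 87 [256. 223.] ctr [ 0.4461 -0.116 ] z 0.0383
scene g 79 [281. 208.] ctr [ 0.4514 -0.0205] z 0.0377
t 0.55 p [0.1666 0.6024 0.2423] q [-0.4282  0.5627  0.4282  0.5627] F [ 0.4 -0.3  0.4] o 0.0856
axes [[0.0, -0.964, 0.267], [0.0, 0.267, 0.964], [-1.0, -0.0, 0.0]]
(array([ 0.0923, -0.4391, -0.5244]), array([12.424,  0.   ,  0.   ]))
```

Emit:
play_rows(targets=[[0.1, -0.439, -0.524, 12.42, 0, 0, 0.65], [0.1, -0.439, -0.524, 12.42, 0, 0, 0.65], [0.1, -0.439, -0.524, 12.42, 0, 0, 0.65], [0.1, -0.439, -0.524, 12.42, 0, 0, 0.65], [0.1, -0.439, -0.524, 12.42, 0, 0, 0.65], [0.1, -0.439, -0.524, 12.42, 0, 0, 0.65], [0.1, -0.439, -0.524, 12.42, 0, 0, 0.65], [0.1, -0.439, -0.524, 12.42, 0, 0, 0.65], [0.1, -0.439, -0.524, 12.42, 0, 0, 0.65], [0.1, -0.439, -0.524, 12.42, 0, 0, 0.65], [0.1, -0.439, -0.524, 12.42, 0, 0, 0.65], [0.1, -0.439, -0.524, 12.42, 0, 0, 0.65]], force=30)

```text
time_s: 2.05
eef_pos: [0.4515, -0.0232, 0.1425]
eef_rot: [0.002, 0.707, -0.002, 0.707]
ft_force: [0.1, -0.6, 0.2]
opening: 0.0556
```

```bash
python3 - <<'E'
from h import *
st();print(to([.45,-.0203,.06],0),to([.45,-.0203,.035],0))
E
```

```text
t 2.05 p [ 0.4515 -0.0232  0.1425] q [ 0.0017  0.7068 -0.0023  0.7074] F [ 0.1 -0.6  0.2] o 0.0556
axes [[0.001, 0.006, 1.0], [-0.001, 1.0, -0.006], [-1.0, -0.001, 0.001]]
(array([ 0.0825,  0.003 , -0.0016]), array([-0.055,  0.009,  0.008])) (array([ 0.1075,  0.003 , -0.0016]), array([-0.055,  0.009,  0.008]))
```

Emit:
play_rows(targets=[[0.05, 0.003, -0.001, -0.05, 0, 0, 0.65], [0.09, 0.003, -0.001, -0.05, 0, 0, 0.65], [0.107, 0.003, -0.001, -0.05, 0, 0, 0.65], [0.107, 0.003, -0.001, -0.05, 0, 0, 0.65], [0.107, 0.003, -0.001, -0.05, 0, 0, 0.2], [0.107, 0.003, -0.001, -0.05, 0, 0, 0.2], [0.107, 0.003, -0.001, -0.05, 0, 0, 0.2], [0.107, 0.003, -0.001, -0.05, 0, 0, 0.2]], force=30)

```text
time_s: 3.05
eef_pos: [0.4521, -0.0203, 0.037]
eef_rot: [-0.0, 0.706, -0.001, 0.708]
ft_force: [-0.6, 2.1, 6.2]
opening: 0.0283
```

```bash
python3 - <<'E'
from h import *
st();s=snap('scene');cv2.imwrite('pics/s3.png',cv2.resize(s['img'][130:270,200:400],None,fx=4,fy=4,interpolation=cv2.INTER_CUBIC))
E
```

```text
t 3.05 p [ 0.4521 -0.0203  0.037 ] q [-0.000e+00  7.058e-01 -5.000e-04  7.084e-01] F [-0.6  2.1  6.2] o 0.0283
axes [[0.004, 0.001, 1.0], [-0.001, 1.0, -0.001], [-1.0, -0.001, 0.004]]
```

View pics/s3.png

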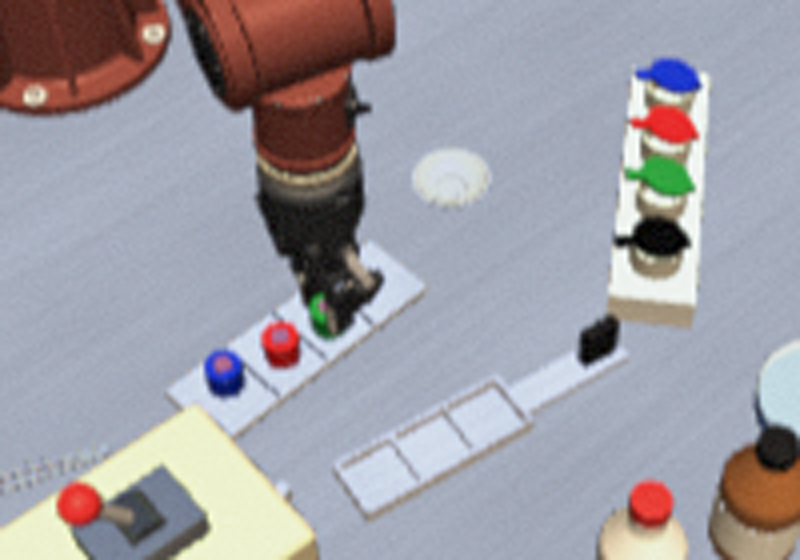

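Emit:
play_rows(targets=[[-0.03, 0, 0, 0, 0, 0, 0.2], [-0.06, 0, 0, 0, 0, 0, 0.2], [-0.06, 0.02, 0.06, 0, 0, 0, 0.2], [-0.06, 0.04, 0.12, 0, 0, 0, 0.2], [-0.06, 0.04, 0.148, 0, 0, 0, 0.2], [-0.06, 0.04, 0.148, 0, 0, 0, 0.2]])

```text
time_s: 3.85
eef_pos: [0.6018, 0.0197, 0.0979]
eef_rot: [-0.0, 0.705, -0.0, 0.709]
ft_force: [0.1, 0.7, -1.1]
opening: 0.0284
```

```bash
python3 - <<'E'
from h import *
st();s=snap('scene');cv2.imwrite('pics/s4.png',cv2.resize(s['img'][130:270,200:400],None,fx=4,fy=4,interpolation=cv2.INTER_CUBIC));print(to([.6,.0195,.034],-.115/1))
print(to([.6,.0195,.034],0))
E
```

```text
t 3.85 p [0.6018 0.0197 0.0979] q [-4.000e-04  7.051e-01 -5.000e-04  7.091e-01] F [ 0.1  0.7 -1.1] o 0.0284
axes [[0.006, 0.0, 1.0], [-0.001, 1.0, -0.0], [-1.0, -0.001, 0.006]]
(array([ 0.0632, -0.0001,  0.0001]), array([1.094, 0.026, 0.007]))
(array([ 0.0632, -0.0001,  0.0001]), array([-0.005,  0.025,  0.009]))
```

View pics/s4.png

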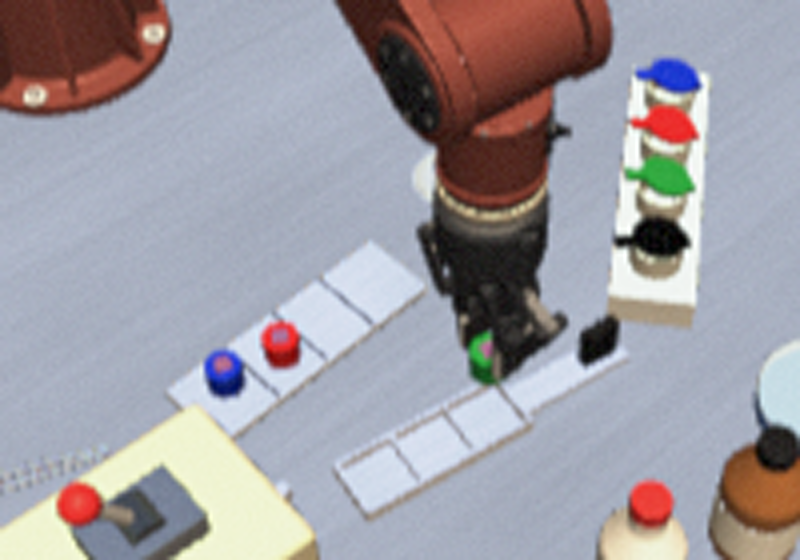

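```bash
python3 - <<'E'
from h import *
s=snap('scene');P=pts(s);hsv=cv2.cvtColor(s['img'],cv2.COLOR_BGR2HSV);H,S,V=cv2.split(hsv)
m=(H>45)&(H<85)&(S>100)&(V>40)&(P[...,0]>.5)&(P[...,1]<.1)
Q=P[m];print(len(Q),np.round(np.percentile(Q,[2,50,98],axis=0),4))
m=(H>150)&(H<178)&(S>50)&(S<160)&(P[...,2]>.03)&(P[...,0]>.55)&(P[...,1]<.1)&(P[...,0]<.65)&(P[...,1]>-.05)
print(np.round(P[m].mean(0),4),m.sum())
E
```

```text
48 [[0.5858 0.0063 0.0742]
 [0.6005 0.0105 0.0955]
 [0.6109 0.028  0.1017]]
[ 0.6    -0.0065  0.2582] 45
```

Emit:
play_rows(targets=[[0.035, 0, 0, 0, 0, 0, 0.2], [0.055, 0, 0, 0, 0, 0, 0.2], [0.065, 0, 0, 0, 0, 0, 0.2], [0.066, 0, 0, 0, 0, 0, 0.2], [0.066, 0, 0, 0, 0, 0, 0.55], [0.066, 0, 0, 0, 0, 0, 0.6], [0.066, 0, 0, 0, 0, 0, 0.65], [0.03, 0, 0, 0, 0, 0, 0.65], [-0.02, 0, 0, 0, 0, 0, 0.65], [-0.02, -0.05, -0.06, 0, 0, 0, 0.65], [-0.02, -0.085, -0.12, 0, 0, 0, 0.65], [-0.02, -0.085, -0.151, 0, 0, 0, 0.65]])

```text
time_s: 5.45
eef_pos: [0.4462, -0.0666, 0.1171]
eef_rot: [0.0, 0.706, -0.001, 0.708]
ft_force: [0.1, -1.0, 0.0]
opening: 0.0556
```

```bash
python3 - <<'E'
from h import *
st();stubs(hmax=.06)
s=snap('scene');cv2.imwrite('pics/s5.png',cv2.resize(s['img'][130:270,200:400],None,fx=4,fy=4,interpolation=cv2.INTER_CUBIC))
print(to([.4512,-.0657,.036],0))
E
```

```text
t 5.45 p [ 0.4462 -0.0666  0.1171] q [ 1.000e-04  7.063e-01 -1.200e-03  7.079e-01] F [ 0.1 -1.   0. ] o 0.0556
axes [[0.002, 0.002, 1.0], [-0.002, 1.0, -0.002], [-1.0, -0.002, 0.002]]
top g 90 [324. 206.] ctr [0.597  0.0194] z 0.0331
scene r 84 [270. 216.] ctr [ 0.4527 -0.0658] z 0.0381
scene b 83 [256. 223.] ctr [ 0.446  -0.1167] z 0.0375
scene g 81 [321. 231.] ctr [0.5999 0.0194] z 0.0326
(array([ 0.0797, -0.0005,  0.0069]), array([-0.027, -0.011,  0.   ]))
```

View pics/s5.png

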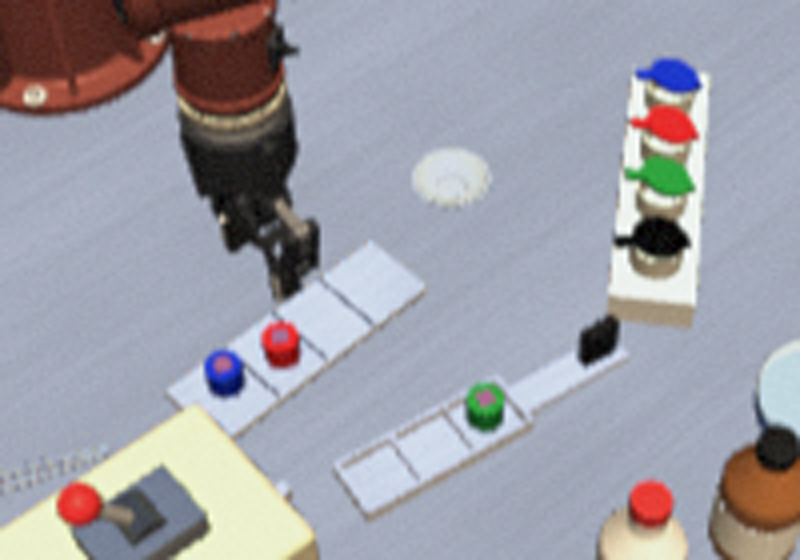

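Green stands in the pocket nearest the grip, around (486,405) in the crop. Red is next.

Emit:
play_rows(targets=[[0.04, 0.0005, 0.0055, 0, 0, 0, 0.65], [0.07, 0.0005, 0.0055, 0, 0, 0, 0.65], [0.08, 0.0005, 0.0055, 0, 0, 0, 0.65], [0.08, 0.0005, 0.0055, 0, 0, 0, 0.5], [0.08, 0.0005, 0.0055, 0, 0, 0, 0.2], [0.08, 0.0005, 0.0055, 0, 0, 0, 0.2], [0.08, 0.0005, 0.0055, 0, 0, 0, 0.2], [0.06, 0.0005, 0.0055, 0, 0, 0, 0.2], [0.02, 0.0005, 0.0055, 0, 0, 0, 0.2], [0.02, 0.02, 0.06, 0, 0, 0, 0.2], [0.02, 0.0375, 0.12, 0, 0, 0, 0.2], [0.02, 0.0375, 0.148, 0, 0, 0, 0.2]])

```text
time_s: 7.1
eef_pos: [0.5955, -0.027, 0.0965]
eef_rot: [0.0, 0.706, -0.0, 0.708]
ft_force: [-0.2, -0.4, -0.5]
opening: 0.0284
```

```bash
python3 - <<'E'
from h import *
st();s=snap('scene');cv2.imwrite('pics/s6.png',cv2.resize(s['img'][130:270,200:400],None,fx=4,fy=4,interpolation=cv2.INTER_CUBIC));
print(to([.5945,-.029,.032],0))
E
```

```text
t 7.1 p [ 0.5955 -0.027   0.0965] q [ 4.000e-04  7.065e-01 -5.000e-04  7.078e-01] F [-0.2 -0.4 -0.5] o 0.0284
axes [[0.002, 0.001, 1.0], [-0.0, 1.0, -0.001], [-1.0, -0.0, 0.002]]
(array([ 0.0648, -0.0012, -0.0041]), array([-0.016,  0.056,  0.007]))
```

View pics/s6.png

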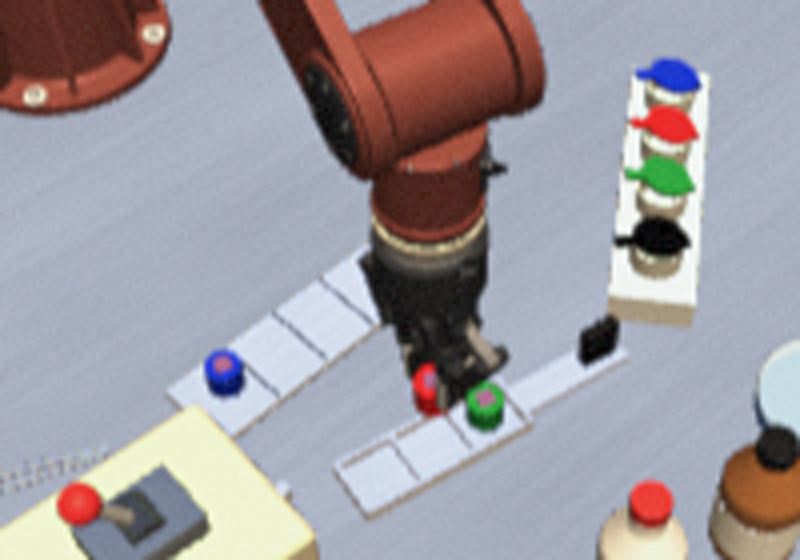

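```bash
python3 - <<'E'
from h import *
arm.snapshot('top');arm.snapshot('top');arm.snapshot('top');st();print(to([.5945,-.029,.032],0))
E
```

```text
t 7.3 p [ 0.5915 -0.028   0.095 ] q [ 0.001   0.7083 -0.0008  0.7059] F [-0.2 -1.  -1.6] o 0.0281
axes [[-0.003, 0.003, 1.0], [0.0, 1.0, -0.003], [-1.0, 0.0, -0.003]]
(array([ 0.063 , -0.001 ,  0.0032]), array([-0.024, -0.031, -0.002]))
```

Emit:
play_rows(targets=[[0.03, -0.001, 0.002, 0, 0, 0, 0.2], [0.05, -0.001, 0.002, 0, 0, 0, 0.2], [0.062, -0.001, 0.002, 0, 0, 0, 0.2], [0.063, -0.001, 0.002, 0, 0, 0, 0.2], [0.063, -0.001, 0.002, 0, 0, 0, 0.55], [0.063, -0.001, 0.002, 0, 0, 0, 0.6], [0.063, -0.001, 0.002, 0, 0, 0, 0.65], [0.03, -0.001, 0.002, 0, 0, 0, 0.65], [-0.02, 0, 0, 0, 0, 0, 0.65], [-0.02, -0.05, -0.06, 0, 0, 0, 0.65], [-0.02, -0.085, -0.12, 0, 0, 0, 0.65], [-0.02, -0.088, -0.147, 0, 0, 0, 0.65]])

```text
time_s: 8.8
eef_pos: [0.443, -0.1169, 0.116]
eef_rot: [0.001, 0.708, -0.001, 0.706]
ft_force: [0.5, -1.2, 0.4]
opening: 0.0558
```

```bash
python3 - <<'E'
from h import *
arm.snapshot('top');arm.snapshot('top');arm.snapshot('top');stubs(hmax=.06)
s=snap('scene');cv2.imwrite('pics/s7.png',cv2.resize(s['img'][130:270,200:400],None,fx=4,fy=4,interpolation=cv2.INTER_CUBIC))
st();print(to([.4452,-.1162,.036],0))
E
```

```text
top r 86 [342. 208.] ctr [ 0.5911 -0.0294] z 0.0326
top g 91 [324. 206.] ctr [0.5973 0.0188] z 0.0327
scene r 81 [307. 239.] ctr [ 0.5942 -0.0307] z 0.0323
scene b 80 [255. 222.] ctr [ 0.446  -0.1156] z 0.0372
scene g 80 [321. 231.] ctr [0.5994 0.0197] z 0.0318
t 9.1 p [ 0.446  -0.1158  0.1163] q [ 6.000e-04  7.074e-01 -1.000e-03  7.068e-01] F [ 1.2 -0.1 -0.3] o 0.0556
axes [[-0.001, 0.002, 1.0], [-0.001, 1.0, -0.002], [-1.0, -0.001, -0.001]]
(array([ 0.0803, -0.0003, -0.0007]), array([-0.022, -0.007,  0.006]))
```

View pics/s7.png

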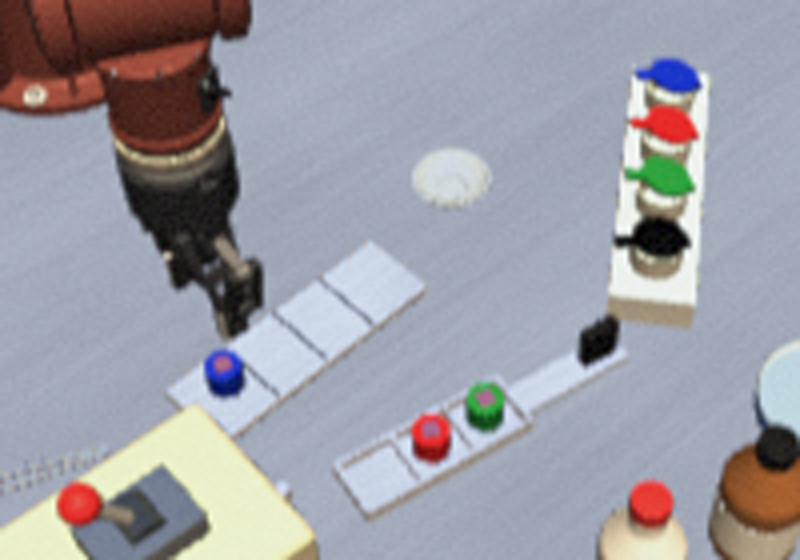

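Red is in the middle pocket, around (431,438). Blue is next.

Emit:
play_rows(targets=[[0.04, 0, -0.001, 0, 0, 0, 0.65], [0.07, 0, -0.001, 0, 0, 0, 0.65], [0.08, 0, -0.001, 0, 0, 0, 0.65], [0.08, 0, -0.001, 0, 0, 0, 0.5], [0.08, 0, -0.001, 0, 0, 0, 0.2], [0.08, 0, -0.001, 0, 0, 0, 0.2], [0.08, 0, -0.001, 0, 0, 0, 0.2], [0.06, 0, 0, 0, 0, 0, 0.2], [0.02, 0, 0, 0, 0, 0, 0.2], [0.02, 0.02, 0.06, 0, 0, 0, 0.2], [0.02, 0.038, 0.12, 0, 0, 0, 0.2], [0.02, 0.0385, 0.143, 0, 0, 0, 0.2]])

```text
time_s: 10.6
eef_pos: [0.5923, -0.0767, 0.0973]
eef_rot: [-0.0, 0.706, -0.001, 0.708]
ft_force: [-0.2, 0.6, 0.1]
opening: 0.0282
```

```bash
python3 - <<'E'
from h import *
arm.snapshot('top');arm.snapshot('top')
s=snap('scene');cv2.imwrite('pics/s8.png',cv2.resize(s['img'][130:270,200:400],None,fx=4,fy=4,interpolation=cv2.INTER_CUBIC));
st();print(to([.589,-.077,.032],0))
E
```

```text
t 10.75 p [ 0.5895 -0.0775  0.0962] q [ 3.000e-04  7.075e-01 -8.000e-04  7.068e-01] F [ 0.1  0.4 -1.6] o 0.0281
axes [[-0.001, 0.002, 1.0], [-0.001, 1.0, -0.002], [-1.0, -0.001, -0.001]]
(array([ 0.0642,  0.0006, -0.0004]), array([-0.015, -0.01 ,  0.007]))
```

View pics/s8.png

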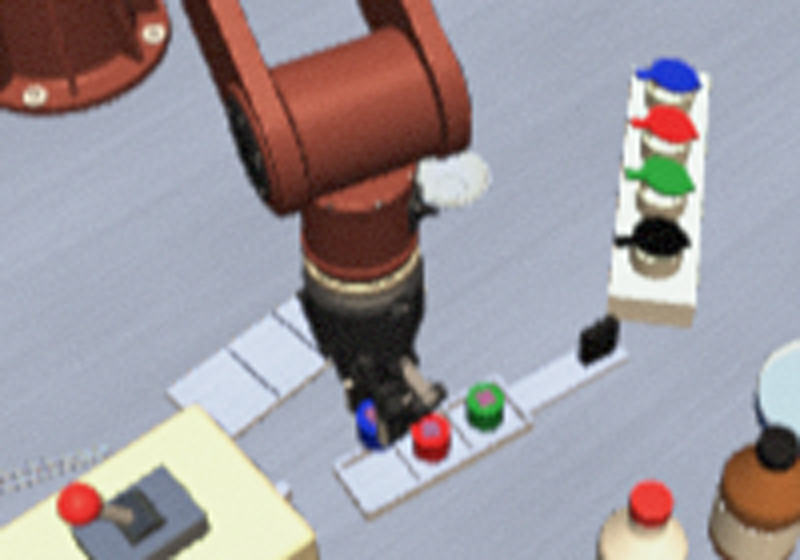

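Emit:
play_rows(targets=[[0.03, 0.0005, 0, 0, 0, 0, 0.2], [0.05, 0.0005, 0, 0, 0, 0, 0.2], [0.063, 0.0005, 0, 0, 0, 0, 0.2], [0.064, 0.0005, 0, 0, 0, 0, 0.2], [0.064, 0.0005, 0, 0, 0, 0, 0.55], [0.064, 0.0005, 0, 0, 0, 0, 0.6], [0.064, 0.0005, 0, 0, 0, 0, 0.65], [0.03, 0, 0, 0, 0, 0, 0.65], [-0.02, 0, 0, 0, 0, 0, 0.55], [-0.03, 0.06, 0.01, 0.5, 0, 0, 0.55], [-0.03, 0.12, 0.02, 1.1, 0, 0, 0.55], [-0.03, 0.18, 0.023, 1.1, 0, 0, 0.55]])

```text
time_s: 12.25
eef_pos: [0.6138, 0.104, 0.1272]
eef_rot: [0.041, 0.705, -0.042, 0.706]
ft_force: [0.7, 0.1, -0.4]
opening: 0.0467
```

Emit:
play_rows(targets=[[0, 0.035, 0, 0, 0, 0, 0.5], [0, 0.035, 0, 0, 0, 0, 0.5]])

```text
time_s: 12.5
eef_pos: [0.6181, 0.1417, 0.1277]
eef_rot: [0.04, 0.705, -0.04, 0.707]
ft_force: [0.6, -1.0, 0.2]
opening: 0.0426
```

```bash
python3 - <<'E'
from h import *
arm.snapshot('top');stubs(hmax=.06)
s=snap('scene');cv2.imwrite('pics/s9.png',cv2.resize(s['img'][130:270,200:400],None,fx=4,fy=4,interpolation=cv2.INTER_CUBIC));
st();print(to([.613,.125,.029],-.115))
E
```

```text
top r 84 [342. 208.] ctr [ 0.5911 -0.03  ] z 0.0328
top b 85 [358. 210.] ctr [ 0.5873 -0.076 ] z 0.0327
top g 91 [324. 206.] ctr [0.597  0.0188] z 0.0338
scene r 81 [307. 239.] ctr [ 0.5953 -0.0304] z 0.0322
scene b 81 [294. 246.] ctr [ 0.5893 -0.0773] z 0.0318
scene g 79 [321. 231.] ctr [0.6006 0.0192] z 0.0323
t 12.7 p [0.6178 0.1376 0.1271] q [ 0.0416  0.7054 -0.0424  0.7063] F [ 0.9 -0.1 -0.9] o 0.0427
axes [[0.001, 0.119, 0.993], [-0.001, 0.993, -0.119], [-1.0, -0.001, 0.001]]
(array([ 0.0981, -0.013 , -0.0034]), array([-0.037,  0.013,  0.009]))
```

View pics/s9.png

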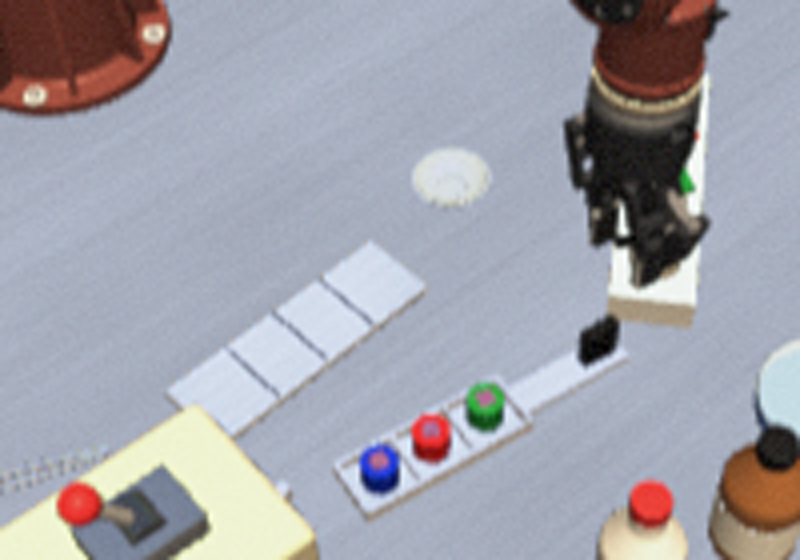

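Emit:
play_rows(targets=[[0.04, -0.013, -0.0034, 0, 0, 0, 0.5], [0.08, -0.013, -0.0034, 0, 0, 0, 0.5], [0.098, -0.013, -0.0034, 0, 0, 0, 0.5], [0.098, -0.013, -0.0034, 0, 0, 0, 0.5], [0.098, -0.013, -0.0034, 0, 0, 0, 0.3], [0.098, -0.013, -0.0034, 0, 0, 0, 0.1], [0.098, -0.013, -0.0034, 0, 0, 0, 0], [0.098, -0.013, -0.0034, 0, 0, 0, 0], [0.098, -0.013, -0.0034, 0, 0, 0, 0]], force=50)

```text
time_s: 13.82
eef_pos: [0.6147, 0.1253, 0.0314]
eef_rot: [0.042, 0.704, -0.042, 0.707]
ft_force: [0.0, -0.8, 5.6]
opening: 0.0111
```

```bash
python3 - <<'E'
from h import *
st();print(to([.595,.10,.029],0))
E
```

```text
t 13.82 p [0.6147 0.1253 0.0314] q [ 0.0421  0.7042 -0.0423  0.7075] F [ 0.  -0.8  5.6] o 0.0111
axes [[0.005, 0.119, 0.993], [-0.001, 0.993, -0.119], [-1.0, -0.0, 0.005]]
(array([ 0.0024, -0.0275, -0.0165]), array([-1.141,  0.044,  0.003]))
```

Emit:
play_rows(targets=[[0, -0.005, -0.003, -0.2, 0, 0, 0], [0, -0.01, -0.006, -0.4, 0, 0, 0], [0, -0.015, -0.009, -0.6, 0, 0, 0], [0, -0.02, -0.012, -0.8, 0, 0, 0], [0, -0.024, -0.014, -1.0, 0, 0, 0], [0, -0.0275, -0.0165, -1.12, 0, 0, 0], [0, -0.0275, -0.0165, -1.12, 0, 0, 0], [0, -0.0275, -0.0165, -1.12, 0, 0, 0]])

```text
time_s: 14.82
eef_pos: [0.5948, 0.0994, 0.0314]
eef_rot: [-0.0, 0.706, -0.001, 0.708]
ft_force: [-0.5, -0.7, 2.5]
opening: 0.0113
```

```bash
cat >> h.py <<'E'
def trayrect(lo=-.2,hi=.07):
    for n in('top','scene'):
        a=arm.snapshot(n);P=pts(a);X,Y,Z=P[...,0],P[...,1],P[...,2]
        m=(Z>.007)&(Z<.019)&(X>.52)&(X<.68)&(Y<hi)&(Y>lo)
        m=cv2.morphologyEx(m.astype(np.uint8),cv2.MORPH_OPEN,np.ones((2,2)))>0
        Q=P[m];r=cv2.minAreaRect((Q[:,:2]*1000).astype(np.float32));print(n,len(Q),'c',np.round(r[0],1),np.round(r[1],1),round(r[2],2))
E
python3 - <<'E'
from h import *
st();trayrect(-.135)
a=snap('top')['img'][170:240,255:500];cv2.imwrite('pics/t3.png',cv2.resize(a,None,fx=3.2,fy=3.2,interpolation=cv2.INTER_CUBIC))
E
```

```text
t 14.82 p [0.5948 0.0994 0.0314] q [-1.000e-04  7.057e-01 -1.100e-03  7.085e-01] F [-0.5 -0.7  2.5] o 0.0113
axes [[0.004, 0.001, 1.0], [-0.002, 1.0, -0.001], [-1.0, -0.002, 0.004]]
top 163 c [592.  -59.8] [ 53.1 148.5] 0.76
scene 266 c [596.6 -33.9] [191.9  52.2] 89.7
```

View pics/t3.png

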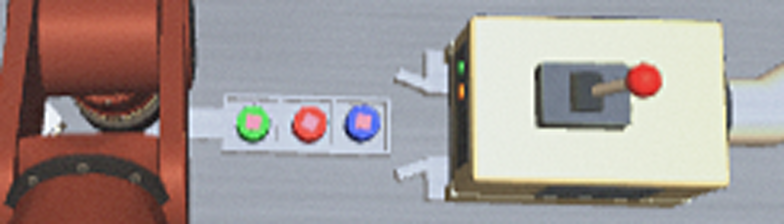

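The tray is straight and in line with the lane, its body spanning (222–390, 95–155), with all three mounts standing.

Emit:
play_rows(targets=[[0, -0.008, 0, 0, 0, 0, 0], [0, -0.02, 0, 0, 0, 0, 0], [0, -0.035, 0, 0, 0, 0, 0], [0, -0.05, 0, 0, 0, 0, 0], [0, -0.065, 0, 0, 0, 0, 0], [0, -0.08, 0, 0, 0, 0, 0], [0, -0.095, 0, 0, 0, 0, 0], [0, -0.107, 0, 0, 0, 0, 0], [0, -0.115, 0, 0, 0, 0, 0], [0, -0.12, 0, 0, 0, 0, 0]])

```text
time_s: 16.23
eef_pos: [0.5945, -0.0211, 0.0315]
eef_rot: [0.0, 0.706, -0.001, 0.708]
ft_force: [1.2, 3.2, -1.5]
opening: 0.0117
```

```bash
python3 - <<'E'
from h import *
st();
a=snap('top')['img'][170:240,255:500];cv2.imwrite('pics/t4.png',cv2.resize(a,None,fx=3.2,fy=3.2,interpolation=cv2.INTER_CUBIC))
E
```

```text
t 16.23 p [ 0.5945 -0.0211  0.0315] q [ 0.      0.7059 -0.0012  0.7083] F [ 1.2  3.2 -1.5] o 0.0117
axes [[0.003, 0.002, 1.0], [-0.002, 1.0, -0.002], [-1.0, -0.002, 0.003]]
```

View pics/t4.png

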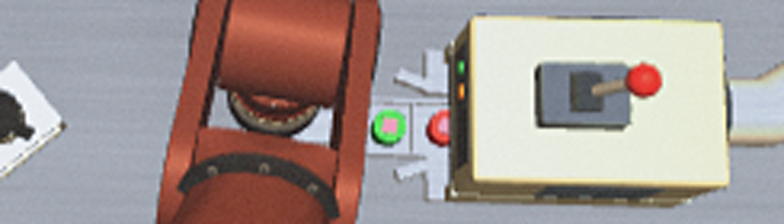

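Emit:
play_rows(targets=[[0, -0.01, 0, 0, 0, 0, 0], [0, -0.022, 0, 0, 0, 0, 0], [0, -0.036, 0, 0, 0, 0, 0], [0, -0.05, 0, 0, 0, 0, 0], [0, -0.062, 0, 0, 0, 0, 0], [0, -0.072, 0, 0, 0, 0, 0], [0, -0.08, 0, 0, 0, 0, 0], [0, -0.086, 0, 0, 0, 0, 0], [0, -0.086, 0, 0, 0, 0, 0]])

```text
time_s: 17.4
eef_pos: [0.5941, -0.1088, 0.0315]
eef_rot: [-0.001, 0.706, -0.002, 0.708]
ft_force: [0.5, -1.6, -3.3]
opening: 0.011
```

Emit:
play_rows(targets=[[0, -0.002, 0, 0, 0, 0, 0], [0, -0.004, 0, 0, 0, 0, 0], [0, -0.006, 0, 0, 0, 0, 0], [0, -0.007, 0, 0, 0, 0, 0], [0, -0.007, 0, 0, 0, 0, 0]])

```text
time_s: 18.02
eef_pos: [0.5938, -0.1116, 0.0314]
eef_rot: [0.001, 0.706, 0.0, 0.708]
ft_force: [1.4, 12.5, 0.8]
opening: 0.0114
```

Emit:
play_rows(targets=[[0, -0.003, 0, 0, 0, 0, 0], [0, -0.006, 0, 0, 0, 0, 0], [0, -0.006, 0, 0, 0, 0, 0]])

```text
time_s: 18.4
eef_pos: [0.5935, -0.1116, 0.0314]
eef_rot: [0.005, 0.707, 0.003, 0.707]
ft_force: [1.5, 18.0, 1.2]
opening: 0.0111
```

```bash
python3 - <<'E'
from h import *
st();
a=snap('scene')['img'][170:290,170:370];cv2.imwrite('pics/s10.png',cv2.resize(a,None,fx=4,fy=4,interpolation=cv2.INTER_CUBIC))
E
```

```text
t 18.4 p [ 0.5935 -0.1116  0.0314] q [0.0053 0.7069 0.0031 0.7073] F [ 1.5 18.   1.2] o 0.0111
axes [[0.001, 0.003, 1.0], [0.012, 1.0, -0.003], [-1.0, 0.012, 0.0]]
```

View pics/s10.png

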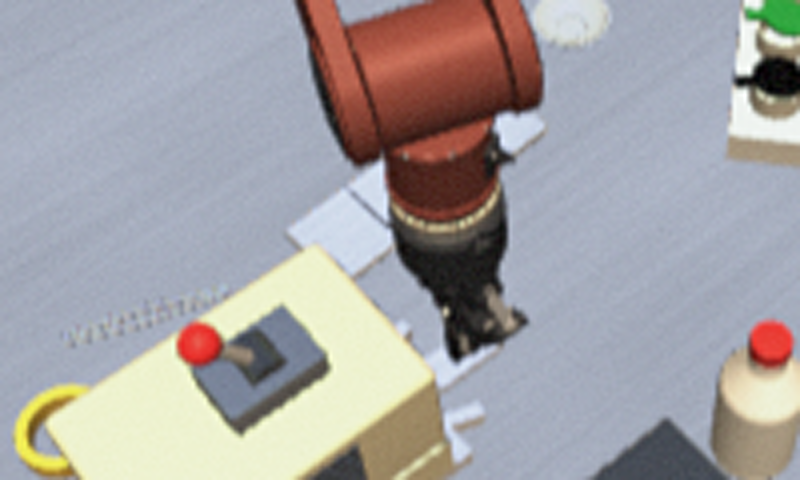

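Emit:
play_rows(targets=[[0, 0.001, 0, 0, 0, 0, 0], [0, 0.001, 0, 0, 0, 0, 0.2], [0, 0.001, 0, 0, 0, 0, 0.4], [0, 0.001, 0, 0, 0, 0, 0.4], [-0.02, 0.001, 0, 0, 0, 0, 0.4], [-0.06, 0.001, 0, 0, 0, 0, 0.4], [-0.12, 0.001, 0, 0, 0, 0, 0.2], [-0.18, 0.001, 0, 0, 0, 0, 0], [-0.24, 0, 0, 0, 0, 0, 0], [-0.26, 0, 0, 0, 0, 0, 0], [-0.26, 0, 0, 0, 0, 0, 0]], force=30)

```text
time_s: 19.82
eef_pos: [0.5943, -0.115, 0.2943]
eef_rot: [0.005, 0.705, 0.002, 0.709]
ft_force: [-0.5, -0.4, 0.5]
opening: 0.0001
```

```bash
python3 - <<'E'
from h import *
s=snap('scene');t=snap('top')
cv2.imwrite('pics/s11.png',cv2.resize(s['img'][170:290,170:370],None,fx=4,fy=4,interpolation=cv2.INTER_CUBIC))
P=pts(t);X,Y,Z=P[...,0],P[...,1],P[...,2]
hsv=cv2.cvtColor(t['img'],cv2.COLOR_BGR2HSV)
for n,a in(('t',t),('s',s)):
    P=pts(a);H,S,V=cv2.split(cv2.cvtColor(a['img'],cv2.COLOR_BGR2HSV));m=((H<8)|(H>172))&(S>140)&(P[...,2]>.18)&(P[...,2]<.25)&(P[...,1]<-.15)&(P[...,1]>-.4)&(P[...,0]<.7)
    v,u=np.nonzero(m);print(n,m.sum(),u.mean(),v.mean(),ray(a,u.mean(),v.mean(),.2197))
    m=(P[...,2]>.03)&(P[...,2]<.055)&(P[...,0]>.56)&(P[...,0]<.63)&(P[...,1]>-.15)&(P[...,1]<-.08)
    Q=P[m];print('grip',m.sum(),np.round((Q.min(0)+Q.max(0))/2,4))
st();print(to([.595,-.335,.30],0),to([.595,-.335,.216],0))
E
```

```text
t 85 455.78823529411767 194.8 [ 0.59564988 -0.292667    0.2197    ]
grip 1 [ 0.5995 -0.1223  0.0437]
s 87 219.32183908045977 255.51724137931035 [ 0.59645112 -0.2919592   0.2197    ]
grip 67 [ 0.5942 -0.11    0.0399]
t 19.93 p [ 0.5922 -0.1143  0.2893] q [0.0056 0.7081 0.0034 0.7061] F [-0.6 -0.4 -0. ] o 0.0004
axes [[-0.003, 0.003, 1.0], [0.013, 1.0, -0.003], [-1.0, 0.013, -0.003]]
(array([-0.0135, -0.2205,  0.0034]), array([-0.029, -0.027, -0.121])) (array([ 0.0705, -0.2216,  0.0037]), array([-0.029, -0.027, -0.121]))
```

View pics/s11.png

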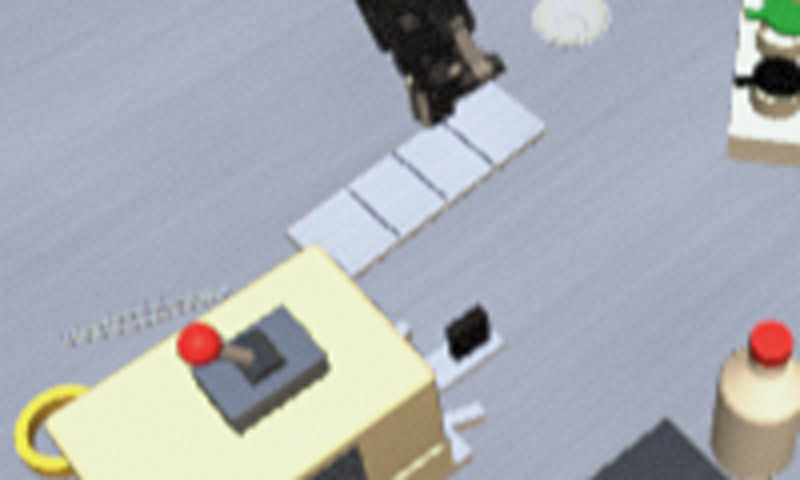

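Emit:
play_rows(targets=[[-0.02, -0.06, 0.003, 0, 0, 0, 0], [-0.02, -0.12, 0.003, 0, 0, -0.1, 0], [-0.02, -0.18, 0.003, 0, 0, -0.1, 0], [-0.02, -0.228, 0.003, 0, 0, -0.1, 0], [0.0, -0.23, 0.003, 0, 0, -0.1, 0], [0.04, -0.23, 0.003, 0, 0, -0.1, 0], [0.07, -0.23, 0.003, 0, 0, -0.1, 0], [0.07, -0.23, 0.003, 0, 0, -0.1, 0]])

```text
time_s: 20.92
eef_pos: [0.5909, -0.3397, 0.2087]
eef_rot: [0.005, 0.712, 0.003, 0.702]
ft_force: [0.0, -0.2, -0.3]
opening: -0.0001
```

```bash
python3 - <<'E'
from h import *
s=snap('scene')
cv2.imwrite('pics/s12.png',cv2.resize(s['img'][170:290,170:370],None,fx=4,fy=4,interpolation=cv2.INTER_CUBIC))
st();print(to([.596,-.255,.216]))
E
```

```text
t 20.98 p [ 0.5925 -0.3409  0.2121] q [0.0033 0.7104 0.0018 0.7038] F [ 0.3 -0.7  0.1] o 0.0001
axes [[-0.009, 0.002, 1.0], [0.007, 1.0, -0.002], [-1.0, 0.007, -0.009]]
(array([-0.0033,  0.086 ,  0.0033]), array([0., 0., 0.]))
```

View pics/s12.png

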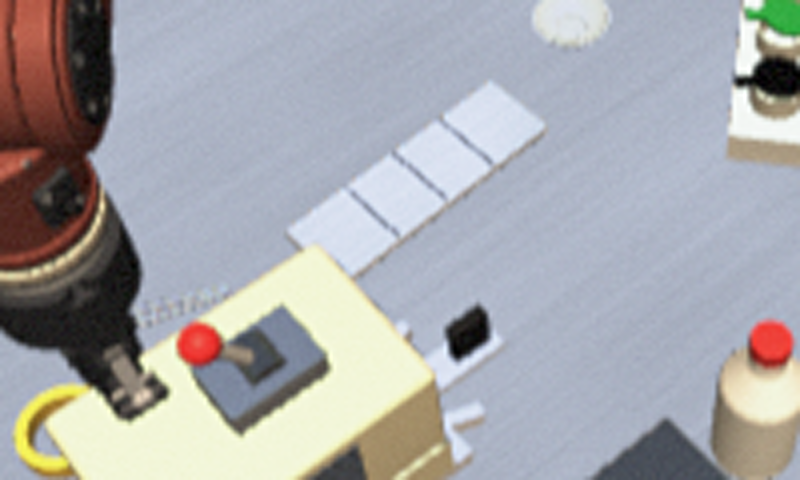

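Emit:
play_rows(targets=[[-0.002, 0.012, 0.003, 0, 0, 0, 0], [-0.003, 0.024, 0.003, 0, 0, 0, 0], [-0.004, 0.034, 0.003, 0, 0, 0, 0], [-0.006, 0.044, 0.003, 0, 0, 0, 0], [-0.007, 0.053, 0.003, 0, 0, 0, 0], [-0.006, 0.062, 0.003, 0, 0, 0, 0], [-0.005, 0.07, 0.003, 0, 0, 0, 0], [-0.004, 0.077, 0.003, 0, 0, 0, 0], [-0.004, 0.083, 0.003, 0, 0, 0, 0], [-0.004, 0.088, 0.003, 0, 0, 0, 0], [-0.004, 0.088, 0.003, 0, 0, 0, 0]])

```text
time_s: 22.35
eef_pos: [0.5953, -0.258, 0.2159]
eef_rot: [-0.0, 0.71, -0.002, 0.704]
ft_force: [0.5, -12.0, -5.4]
opening: -0.0003
```

```bash
cat >> h.py <<'E'
def ball():
    for n in('top','scene'):
        a=arm.snapshot(n);P=pts(a);H,S,V=cv2.split(cv2.cvtColor(a['img'],cv2.COLOR_BGR2HSV));m=((H<8)|(H>172))&(S>140)&(P[...,2]>.18)&(P[...,2]<.25)&(P[...,1]<-.15)&(P[...,1]>-.4)&(P[...,0]<.7)
        v,u=np.nonzero(m);print(n,'ball',m.sum(),np.round(ray(a,u.mean(),v.mean(),.2197),4) if m.sum() else '')
E
python3 - <<'E'
from h import *
st();ball()
s=snap('scene')
cv2.imwrite('pics/s13.png',cv2.resize(s['img'][170:290,170:370],None,fx=4,fy=4,interpolation=cv2.INTER_CUBIC))
E
```

```text
t 22.35 p [ 0.5953 -0.258   0.2159] q [-3.000e-04  7.104e-01 -2.100e-03  7.038e-01] F [  0.5 -12.   -5.4] o -0.0003
axes [[-0.009, 0.003, 1.0], [-0.003, 1.0, -0.003], [-1.0, -0.003, -0.009]]
top ball 26 [ 0.5983 -0.2278  0.2197]
scene ball 18 [ 0.5912 -0.2274  0.2197]
```

View pics/s13.png

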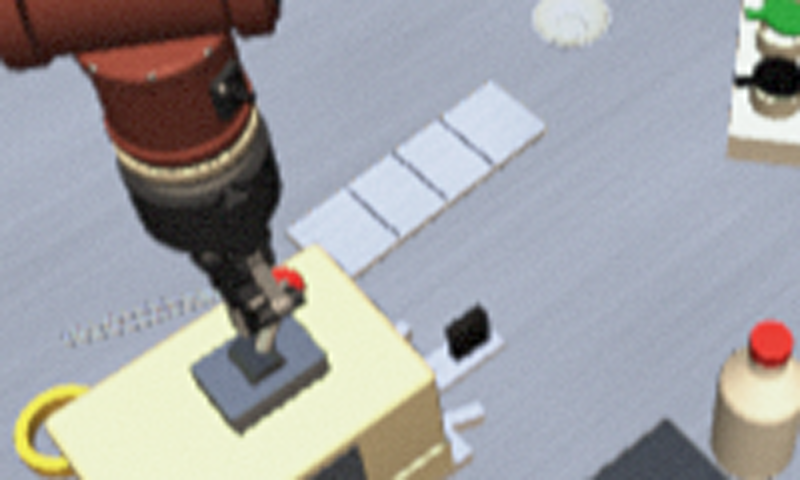

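Emit:
play_rows(targets=[[0, 0.003, 0, 0, 0, 0, 0], [0, 0.003, 0, 0, 0, 0, 0], [0, -0.02, 0, 0, 0, 0, 0], [-0.02, -0.03, 0, 0, 0, 0, 0], [-0.07, -0.03, 0, 0, 0, 0, 0], [-0.09, -0.03, 0, 0, 0, 0, 0], [-0.09, -0.03, 0, 0, 0, 0, 0]])

```text
time_s: 23.38
eef_pos: [0.5972, -0.2884, 0.3094]
eef_rot: [-0.001, 0.709, -0.003, 0.706]
ft_force: [-0.0, 0.0, 0.6]
opening: -0.0003
```

```bash
python3 - <<'E'
from h import *
ball();st()
s=snap('scene')
cv2.imwrite('pics/s14.png',cv2.resize(s['img'][170:290,170:370],None,fx=4,fy=4,interpolation=cv2.INTER_CUBIC))
print(to([.596,-.193,.30],0),to([.596,-.193,.216],0))
E
```

```text
top ball 85 [ 0.5954 -0.2351  0.2197]
scene ball 80 [ 0.5963 -0.2345  0.2197]
t 23.48 p [ 0.5955 -0.2872  0.3047] q [ 5.000e-04  7.109e-01 -1.500e-03  7.033e-01] F [-0.1  0.4 -1.1] o -0.0001
axes [[-0.011, 0.003, 1.0], [-0.001, 1.0, -0.003], [-1.0, -0.001, -0.011]]
(array([0.0036, 0.094 , 0.0007]), array([-0.027, -0.119,  0.004])) (array([0.0876, 0.094 , 0.0017]), array([-0.027, -0.119,  0.004]))
```

View pics/s14.png

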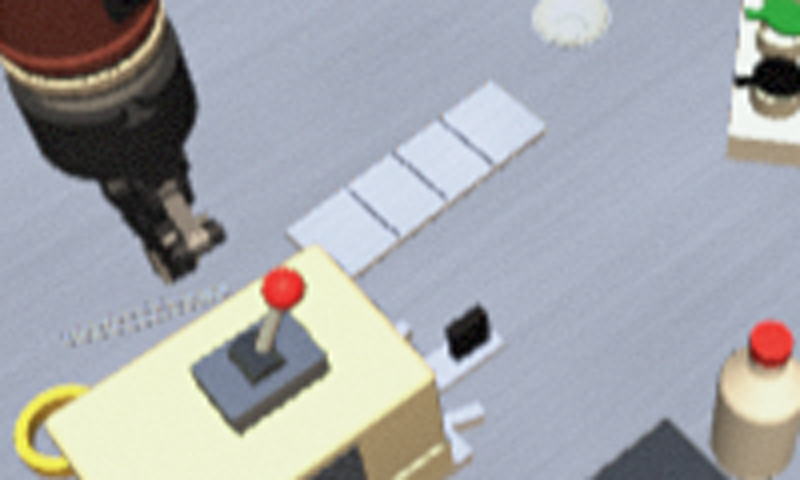

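Emit:
play_rows(targets=[[0, 0.03, 0.001, 0, 0, 0, 0], [0, 0.06, 0.001, 0, 0, 0, 0], [0, 0.095, 0.001, 0, 0, 0, 0], [0, 0.1, 0.001, 0, 0, 0, 0], [0, 0.1, 0.001, 0, 0, 0, 0], [0, 0.1, 0.001, 0, 0, 0, 0], [0, 0.1, 0.001, 0, 0, 0, 0], [0.02, 0.1, 0.001, 0, 0, 0, 0], [0.05, 0.1, 0.001, 0, 0, 0, 0], [0.085, 0.1, 0.001, 0, 0, 0, 0], [0.085, 0.1, 0.001, 0, 0, 0, 0], [0.085, 0.1, 0.001, 0, 0, 0, 0]])

```text
time_s: 25.02
eef_pos: [0.5956, -0.1873, 0.219]
eef_rot: [0.001, 0.711, -0.001, 0.703]
ft_force: [0.7, 0.2, -0.5]
opening: 0.0002
```

Emit:
play_rows(targets=[[0, 0, 0, 0, 0, 0, 0], [0, 0, 0, 0, 0, 0, 0], [0, 0, 0, 0, 0, 0, 0], [0, 0, 0, 0, 0, 0, 0], [0, 0, 0, 0, 0, 0, 0], [0, 0, 0, 0, 0, 0, 0], [0, 0, 0, 0, 0, 0, 0], [0, 0, 0, 0, 0, 0, 0], [0, 0, 0, 0, 0, 0, 0], [0, 0, 0, 0, 0, 0, 0], [0, 0, 0, 0, 0, 0, 0], [0, 0, 0, 0, 0, 0, 0]])

```text
time_s: 26.52
eef_pos: [0.5956, -0.1873, 0.219]
eef_rot: [0.001, 0.711, -0.001, 0.703]
ft_force: [-0.8, 0.6, -0.0]
opening: 0.0001
```

```bash
python3 - <<'E'
from h import *
ball();st();print(to([.596,-.272,.217]))
s=snap('scene')
cv2.imwrite('pics/s15.png',cv2.resize(s['img'][170:290,170:370],None,fx=4,fy=4,interpolation=cv2.INTER_CUBIC))
E
```

```text
top ball 17 [ 0.588  -0.2396  0.2197]
scene ball 79 [ 0.5964 -0.2347  0.2197]
t 26.62 p [ 0.5956 -0.1873  0.2189] q [ 0.0009  0.7114 -0.0013  0.7028] F [0.8 0.6 0.1] o -0.0001
axes [[-0.012, 0.003, 1.0], [-0.001, 1.0, -0.003], [-1.0, -0.001, -0.012]]
(array([ 0.002 , -0.0847,  0.0007]), array([0., 0., 0.]))
```

View pics/s15.png

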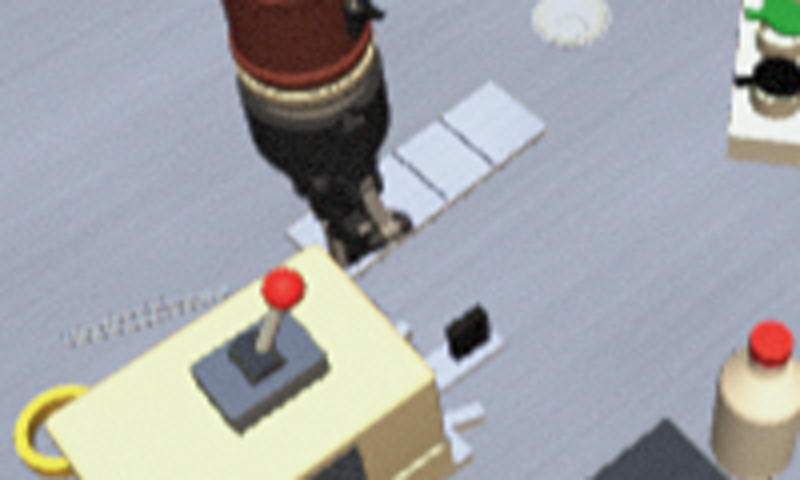

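Emit:
play_rows(targets=[[0, -0.012, 0, 0, 0, 0, 0], [0, -0.024, 0, 0, 0, 0, 0], [0, -0.034, 0, 0, 0, 0, 0], [-0.002, -0.044, 0, 0, 0, 0, 0], [-0.003, -0.053, 0, 0, 0, 0, 0], [-0.002, -0.062, 0, 0, 0, 0, 0], [0, -0.07, 0, 0, 0, 0, 0], [0, -0.077, 0, 0, 0, 0, 0], [0, -0.084, 0, 0, 0, 0, 0], [0, -0.089, 0, 0, 0, 0, 0], [0, -0.089, 0, 0, 0, 0, 0]])

```text
time_s: 28.05
eef_pos: [0.5948, -0.269, 0.218]
eef_rot: [0.006, 0.713, 0.005, 0.702]
ft_force: [-1.2, 17.0, 4.7]
opening: -0.0003
```

Emit:
play_rows(targets=[[0, 0.003, 0, 0, 0, 0, 0], [0, 0.02, 0, 0, 0, 0, 0], [0, 0.05, 0, 0, 0, 0, 0], [-0.03, 0.08, 0, 0, 0, 0, 0.2], [-0.06, 0.13, 0, 0, 0, 0, 0.4], [-0.06, 0.162, 0, 0, 0, 0, 0.4], [-0.06, 0.162, 0, 0, 0, 0, 0.4], [-0.06, 0.162, 0, 0, 0, 0, 0.4]])

```text
time_s: 29.05
eef_pos: [0.5959, -0.1084, 0.2802]
eef_rot: [0.006, 0.713, 0.004, 0.701]
ft_force: [-0.5, 0.2, -0.4]
opening: 0.0339
```

```bash
python3 - <<'E'
from h import *
ball();st();print(to([.594,-.111,.0315],0))
s=snap('scene')
cv2.imwrite('pics/s16.png',cv2.resize(s['img'][170:290,170:370],None,fx=4,fy=4,interpolation=cv2.INTER_CUBIC))
E
```

```text
top ball 84 [ 0.5959 -0.2926  0.2197]
scene ball 87 [ 0.5964 -0.2921  0.2197]
t 29.15 p [ 0.5958 -0.109   0.2799] q [0.0064 0.7129 0.004  0.7012] F [0.1 0.8 0.8] o 0.0341
axes [[-0.016, 0.003, 1.0], [0.015, 1.0, -0.003], [-1.0, 0.015, -0.017]]
(array([ 0.2483, -0.0057,  0.0023]), array([-0.032, -0.157, -0.141]))
```

View pics/s16.png

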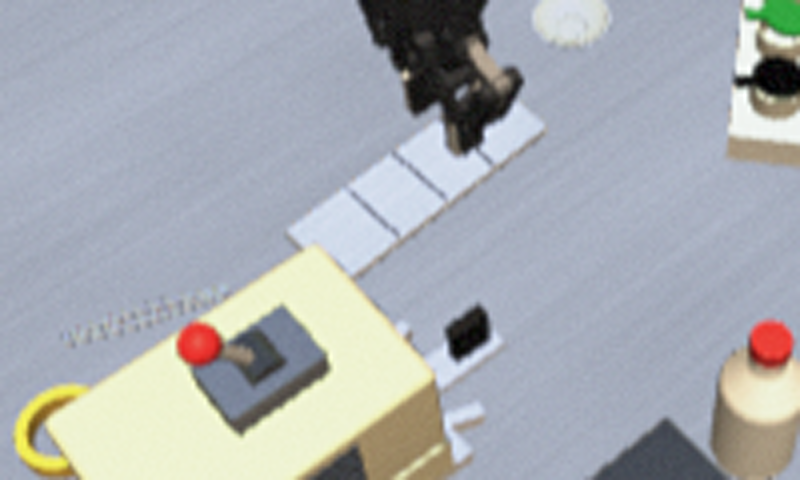

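Ball is back at y -0.2924, so the shutter is fully shut. Next I grip the tray and pull it out.

Emit:
play_rows(targets=[[0.06, -0.005, 0.002, 0, -0.15, -0.14, 0.4], [0.12, -0.005, 0.002, 0, -0.15, -0.14, 0.4], [0.18, -0.005, 0.002, 0, -0.15, -0.14, 0.4], [0.225, -0.005, 0.002, 0, -0.15, -0.14, 0.4], [0.247, -0.005, 0.002, 0, -0.15, -0.14, 0.4], [0.248, -0.005, 0.002, 0, -0.15, -0.14, 0.4], [0.248, -0.005, 0.002, 0, -0.15, -0.14, 0.2], [0.248, -0.005, 0.002, 0, -0.15, -0.14, 0], [0.248, -0.005, 0.002, 0, -0.15, -0.14, 0], [0.248, -0.005, 0.002, 0, -0.15, -0.14, 0]], force=50)

```text
time_s: 30.45
eef_pos: [0.595, -0.1112, 0.0335]
eef_rot: [0.001, 0.706, -0.002, 0.708]
ft_force: [-0.5, -1.9, 4.1]
opening: 0.011
```

```bash
python3 - <<'E'
from h import *
st()
E
```

```text
t 30.45 p [ 0.595  -0.1112  0.0335] q [ 0.0008  0.7065 -0.0017  0.7078] F [-0.5 -1.9  4.1] o 0.011
axes [[0.002, 0.004, 1.0], [-0.001, 1.0, -0.004], [-1.0, -0.001, 0.002]]
```

Emit:
play_rows(targets=[[0, 0.008, 0, 0, 0, 0, 0], [0, 0.02, 0, 0, 0, 0, 0], [0, 0.036, 0, 0, 0, 0, 0], [0, 0.052, 0, 0, 0, 0, 0], [0, 0.068, 0, 0, 0, 0, 0], [0, 0.084, 0, 0, 0, 0, 0], [0, 0.1, 0, 0, 0, 0, 0], [0, 0.116, 0, 0, 0, 0, 0], [0, 0.13, 0, 0, 0, 0, 0], [0, 0.14, 0, 0, 0, 0, 0], [0, 0.145, 0, 0, 0, 0, 0]])

```text
time_s: 31.82
eef_pos: [0.5956, 0.0343, 0.0335]
eef_rot: [0.0, 0.706, -0.002, 0.708]
ft_force: [-0.5, -5.3, 2.2]
opening: 0.0112
```

Emit:
play_rows(targets=[[0, 0.008, 0, 0, 0, 0, 0], [0, 0.02, 0, 0, 0, 0, 0], [0, 0.035, 0, 0, 0, 0, 0], [0, 0.05, 0, 0, 0, 0, 0], [0, 0.064, 0, 0, 0, 0, 0], [0, 0.074, 0, 0, 0, 0, 0], [0, 0.08, 0, 0, 0, 0, 0], [0, 0.08, 0, 0, 0, 0, 0], [0, 0.08, 0, 0, 0, 0, 0.2], [0, 0.08, 0, 0, 0, 0, 0.4], [-0.03, 0.08, 0, 0, 0, 0, 0.4], [-0.09, 0.08, 0, 0, 0, 0, 0.4]])

```text
time_s: 33.33
eef_pos: [0.592, 0.1143, 0.12]
eef_rot: [0.001, 0.71, -0.002, 0.705]
ft_force: [0.2, 0.0, -0.0]
opening: 0.034
```

```bash
python3 - <<'E'
from h import *
arm.snapshot('top');stubs(hmax=.06);st();trayrect(-.135)
s=snap('scene')
cv2.imwrite('pics/s17.png',cv2.resize(s['img'][130:270,200:400],None,fx=4,fy=4,interpolation=cv2.INTER_CUBIC))
E
```

```text
top r 89 [345. 208.] ctr [ 0.593  -0.0406] z 0.0325
top b 58 [364. 206.] ctr [ 0.6002 -0.094 ] z 0.0319
top g 89 [328. 208.] ctr [0.5921 0.0102] z 0.0332
scene r 83 [305. 241.] ctr [ 0.596  -0.0398] z 0.0321
scene b 81 [293. 252.] ctr [ 0.6039 -0.0939] z 0.0318
scene g 79 [318. 232.] ctr [0.5947 0.0092] z 0.0321
t 33.48 p [0.5992 0.1149 0.1279] q [ 0.0011  0.7031 -0.0013  0.7111] F [ 0.3  0.9 -0.5] o 0.0346
axes [[0.011, 0.003, 1.0], [-0.0, 1.0, -0.003], [-1.0, -0.0, 0.011]]
top 170 c [593.5 -35.4] [162.3  50.8] 89.65
scene 305 c [597.7 -25.4] [174.4  50.7] 89.45
```

View pics/s17.png

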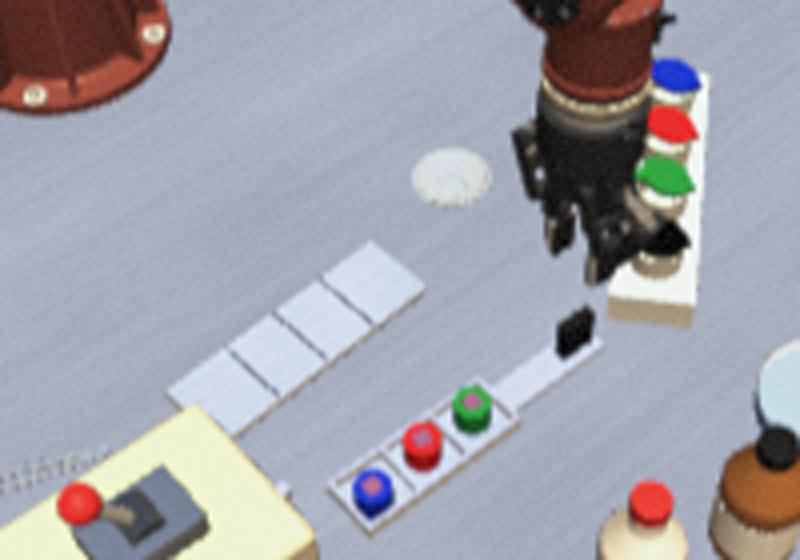

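```bash
cat >> h.py <<'E'
AX=np.array([.755,.656]);EY=np.array([-.656,.755])
def caps():
  for nm in('top','scene'):
    t=arm.snapshot(nm);hsv=cv2.cvtColor(t['img'],cv2.COLOR_BGR2HSV);H,S,V=cv2.split(hsv);P=pts(t);reg=(P[...,2]>.05)&(P[...,2]<.125)
    for n,m in(('red',((H<8)|(H>172))&(S>140)&(V>80)),('blue',(H>105)&(H<130)&(S>140)&(V>60)),('green',(H>45)&(H<85)&(S>100)&(V>50)),('black',V<60)):
      m=m&reg&(P[...,1]>.15)&(P[...,1]<.42)&(P[...,0]<.66)&(P[...,0]>.4)
      q=P[m]
      if len(q)<15: print(nm,n,'few');continue
      u=q[:,:2]@AX;vv=q[:,:2]@EY
      A=np.c_[u,vv,np.ones(len(q))];co=np.linalg.lstsq(A,q[:,2],rcond=None)[0]
      print(nm,n,len(q),'slope',round(co[0],2),'u',np.round(np.percentile(u,[0,2,98,100]),4),'v',np.round(np.percentile(vv,[2,50,98]),4),'z',np.round(np.percentile(q[:,2],[2,50,98]),4))
E
python3 - <<'E'
from h import *
caps()
for n in('top','scene'):
    a=arm.snapshot(n);P=pts(a)
    m=(P[...,2]>.027)&(P[...,2]<.039)&(P[...,0]>.38)&(P[...,0]<.68)&(P[...,1]<.42)&(P[...,1]>.13)
    Q=P[m][:,:2];print(n,'rack u',np.percentile(Q@AX,[2,98]),'v',np.percentile(Q@EY,[1,99]))
E
```

```text
top red 205 slope -0.23 u [0.5526 0.5554 0.6054 0.6066] v [-0.1178 -0.1007 -0.0803] z [0.0626 0.0699 0.0775]
top blue 211 slope -0.21 u [0.5516 0.5554 0.6046 0.6061] v [-0.0555 -0.0387 -0.0182] z [0.0632 0.0695 0.0766]
top green 119 slope -0.27 u [0.5679 0.5709 0.6057 0.6075] v [-0.1738 -0.1546 -0.1408] z [0.0611 0.0684 0.0745]
top black 63 slope -0.02 u [0.5517 0.5522 0.5906 0.5928] v [-0.2418 -0.232  -0.2178] z [0.0601 0.0658 0.0699]
scene red 86 slope -0.28 u [0.5689 0.5693 0.608  0.6094] v [-0.1208 -0.1031 -0.0814] z [0.0613 0.0695 0.0755]
scene blue 72 slope -0.26 u [0.5689 0.5692 0.6075 0.6098] v [-0.0569 -0.042  -0.0227] z [0.063  0.069  0.0747]
scene green 98 slope -0.29 u [0.5604 0.564  0.6073 0.6087] v [-0.1831 -0.1655 -0.1438] z [0.0646 0.0711 0.0781]
scene black 61 slope -0.12 u [0.5757 0.5765 0.6067 0.6075] v [-0.2442 -0.2307 -0.2095] z [0.0613 0.0648 0.0683]
top rack u [0.55048281 0.74928041] v [-0.26457087  0.00321347]
scene rack u [0.55369097 0.62019457] v [-0.26696178 -0.00557483]
```

```bash
cat >> h.py <<'E'
YAW=np.radians(-49)
def uv(u,v,z): return [*(u*AX+v*EY),z]
E
python3 - <<'E'
from h import *
st();print(to(uv(.556,-.1615,.14),YAW))
E
```

```text
t 33.83 p [0.5943 0.1143 0.1214] q [ 4.000e-04  7.076e-01 -1.700e-03  7.066e-01] F [-0.8  0.4 -0.2] o 0.034
axes [[-0.002, 0.003, 1.0], [-0.002, 1.0, -0.003], [-1.0, -0.002, -0.002]]
(array([-0.0188,  0.1282, -0.069 ]), array([ 8.137e+00, -6.000e-03,  2.300e-02]))
```

Emit:
play_rows(targets=[[-0.019, 0.03, -0.02, 1.6, 0, 0, 0.4], [-0.019, 0.06, -0.035, 3.3, 0, 0, 0.4], [-0.019, 0.1, -0.055, 5.0, 0, 0, 0.4], [-0.019, 0.128, -0.069, 6.7, 0, 0, 0.4], [-0.019, 0.128, -0.069, 8.14, 0, 0, 0.4], [-0.019, 0.128, -0.069, 8.14, 0, 0, 0.4], [-0.019, 0.128, -0.069, 8.14, 0, 0, 0.4]], force=20)

```text
time_s: 34.7
eef_pos: [0.5256, 0.2422, 0.1397]
eef_rot: [0.292, 0.644, -0.294, 0.643]
ft_force: [-0.2, -0.2, -1.0]
opening: 0.0342
```

```bash
python3 - <<'E'
from h import *
caps();st();print(to(uv(.556,-.1615,.077),YAW))
s=snap('scene')
cv2.imwrite('pics/s18.png',cv2.resize(s['img'][130:230,300:430],None,fx=6,fy=6,interpolation=cv2.INTER_CUBIC))
E
```

```text
top red 38 slope -0.28 u [0.5522 0.5536 0.5768 0.5784] v [-0.1125 -0.1008 -0.0805] z [0.0692 0.0734 0.0797]
top blue 120 slope -0.25 u [0.573  0.5741 0.6054 0.6068] v [-0.0566 -0.0407 -0.0219] z [0.0612 0.0676 0.074 ]
top green 17 slope -0.19 u [0.5521 0.5523 0.5653 0.5658] v [-0.1765 -0.1715 -0.1679] z [0.0741 0.0785 0.0818]
top black 102 slope -0.06 u [0.5514 0.5541 0.5983 0.6012] v [-0.2415 -0.2306 -0.2101] z [0.0596 0.0652 0.0698]
scene red 80 slope -0.29 u [0.57   0.5719 0.6082 0.6095] v [-0.1196 -0.1033 -0.0802] z [0.061  0.069  0.0751]
scene blue 54 slope -0.3 u [0.5797 0.5799 0.6087 0.6098] v [-0.0596 -0.0419 -0.0221] z [0.0635 0.069  0.0741]
scene green 100 slope -0.28 u [0.5571 0.5604 0.6074 0.6089] v [-0.1825 -0.1655 -0.1435] z [0.0631 0.0708 0.0786]
scene black 100 slope -0.09 u [0.5532 0.5595 0.6042 0.6075] v [-0.244  -0.2283 -0.2088] z [0.061  0.0655 0.0688]
t 34.8 p [0.5259 0.2421 0.14  ] q [ 0.2922  0.6438 -0.2941  0.6432] F [-0.5 -0.6  0.4] o 0.034
axes [[-0.002, 0.755, 0.656], [-0.002, 0.656, -0.755], [-1.0, -0.003, 0.0]]
(array([ 0.063 ,  0.0005, -0.0007]), array([0.002, 0.003, 0.026]))
```

View pics/s18.png

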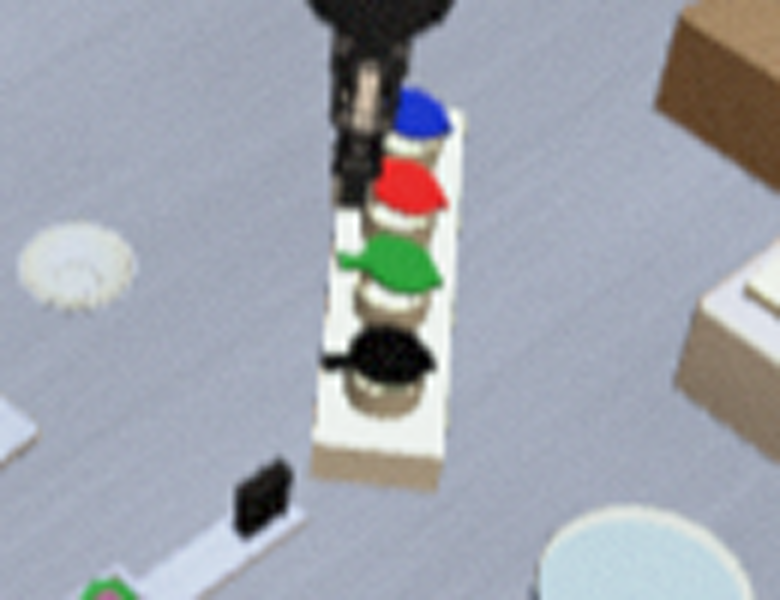

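Emit:
play_rows(targets=[[0.03, 0.0005, -0.0005, 0, 0, 0, 0.4], [0.055, 0.0005, -0.0005, 0, 0, 0, 0.4], [0.063, 0.0005, -0.0005, 0, 0, 0, 0.4], [0.063, 0.0005, -0.0005, 0, 0, 0, 0.3], [0.063, 0.0005, -0.0005, 0, 0, 0, 0.1], [0.063, 0.0005, -0.0005, 0, 0, 0, 0], [0.063, 0.0005, -0.0005, 0, 0, 0, 0]], force=20)

```text
time_s: 35.72
eef_pos: [0.5295, 0.2367, 0.0796]
eef_rot: [0.288, 0.641, -0.296, 0.647]
ft_force: [3.4, -18.4, 3.9]
opening: 0.014
```

```bash
python3 - <<'E'
from h import *
st()
s=snap('scene')
cv2.imwrite('pics/s19.png',cv2.resize(s['img'][130:230,300:430],None,fx=6,fy=6,interpolation=cv2.INTER_CUBIC))
E
```

```text
t 35.73 p [0.5295 0.2367 0.0796] q [ 0.2883  0.6408 -0.2956  0.6472] F [  3.4 -18.4   3.9] o 0.014
axes [[0.004, 0.752, 0.659], [-0.013, 0.659, -0.752], [-1.0, -0.006, 0.013]]
```

View pics/s19.png

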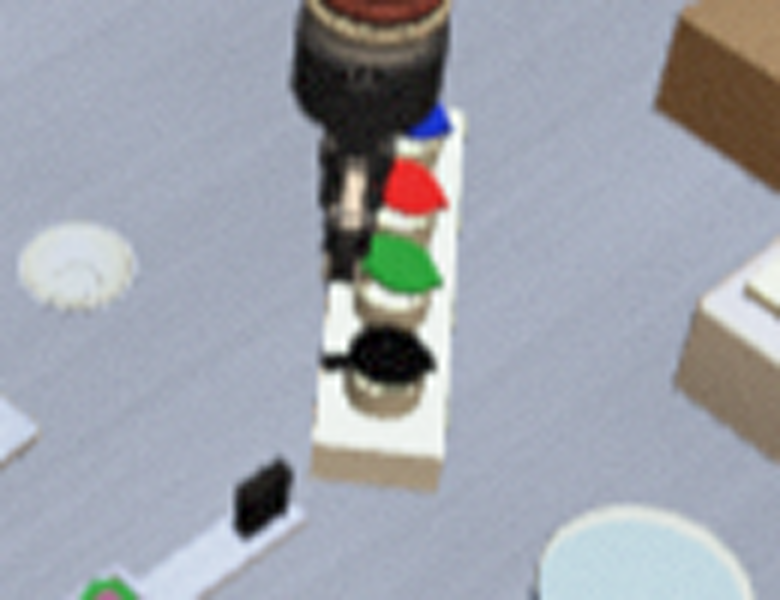

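Emit:
play_rows(targets=[[0, 0, 0, 0, 0, 0, 0.2], [0, 0, 0, 0, 0, 0, 0.4], [-0.01, 0, 0, 0, 0, 0, 0.4], [-0.06, 0, 0, 0, 0, 0, 0.4], [-0.06, -0.06, 0.06, 0, 0, 0, 0.4], [-0.08, -0.1, 0.12, 0, 0, 0, 0.4], [-0.08, -0.1, 0.15, 0, 0, 0, 0.4], [-0.08, -0.1, 0.15, 0, 0, 0, 0.4]])

```text
time_s: 36.78
eef_pos: [0.5555, 0.0562, 0.1646]
eef_rot: [0.291, 0.638, -0.296, 0.648]
ft_force: [-0.2, 1.0, 1.0]
opening: 0.0343
```

```bash
python3 - <<'E'
from h import *
for n,(a,b,c,d) in(('top',(180,280,170,290)),('scene',(135,215,335,395))):
    s=snap(n);f=7 if n=='scene' else 6.5
    cv2.imwrite('pics/%s_caps.png'%n,cv2.resize(s['img'][a:b,c:d],None,fx=f,fy=f,interpolation=cv2.INTER_CUBIC))
    hsv=cv2.cvtColor(s['img'],cv2.COLOR_BGR2HSV);H,S,V=cv2.split(hsv);P=pts(s);reg=(P[...,2]>.05)&(P[...,2]<.125)&(P[...,1]>.15)&(P[...,1]<.42)&(P[...,0]<.66)&(P[...,0]>.4)
    for k,m in(('red',((H<8)|(H>172))&(S>140)&(V>80)),('blue',(H>105)&(H<130)&(S>140)&(V>60)),('green',(H>45)&(H<85)&(S>100)&(V>50)),('black',V<60)):
        m=(m&reg).astype(np.uint8)
        q=P[m>0]
        # disc centre: erode away tab in metric space: distance transform max
        up=cv2.resize(m,None,fx=8,fy=8,interpolation=cv2.INTER_LINEAR);dt=cv2.distanceTransform(up,cv2.DIST_L2,5)
        yx=np.argwhere(dt>dt.max()-2).mean(0)/8-.45
        z=np.median(q[:,2]);c=ray(s,yx[1],yx[0],z)[:2]
        dd=q[:,:2]-c;r=np.hypot(*dd.T);f_=dd[r>.026]
        print(n,k,m.sum(),'c',np.round(c,4),'tab dir',np.round(np.degrees(np.arctan2(-f_[:,1].mean(),-f_[:,0].mean())),1) if len(f_) else None,len(f_),'rmax',round(r.max(),4),'zc',round(z,4),'ztab',np.round(np.median(q[r>.026][:,2]),4) if len(f_) else '')
E
```

```text
top red 204 c [0.5076 0.3072] tab dir 59.7 12 rmax 0.0335 zc 0.0702 ztab 0.0774
top blue 211 c [0.4664 0.356 ] tab dir 60.9 14 rmax 0.0345 zc 0.0696 ztab 0.0765
top green 197 c [0.5413 0.2665] tab dir 97.2 22 rmax 0.0347 zc 0.0718 ztab 0.078
top black 171 c [0.5918 0.2214] tab dir 54.6 17 rmax 0.0402 zc 0.0644 ztab 0.0656
scene red 95 c [0.5088 0.304 ] tab dir 60.2 2 rmax 0.0301 zc 0.0703 ztab 0.077
scene blue 81 c [0.4674 0.3533] tab dir 65.9 3 rmax 0.0311 zc 0.0693 ztab 0.0761
scene green 100 c [0.5506 0.2614] tab dir 61.8 6 rmax 0.0325 zc 0.0719 ztab 0.0802
scene black 101 c [0.5918 0.2136] tab dir 59.9 3 rmax 0.0359 zc 0.0651 ztab 0.0668
```

View pics/top_caps.png

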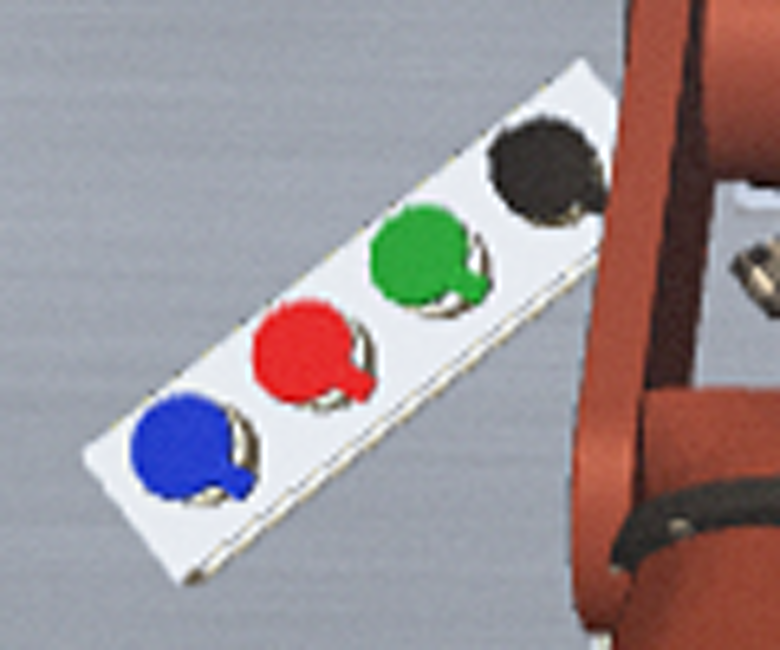

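View pics/scene_caps.png

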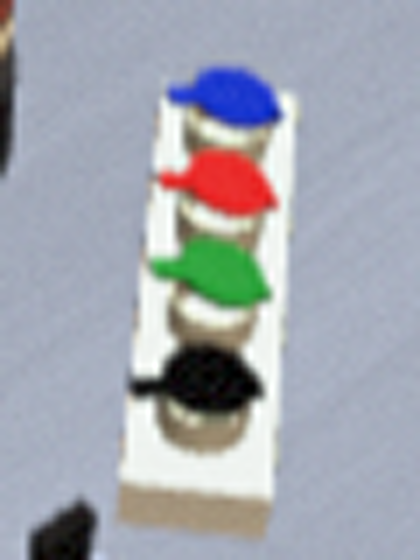

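```bash
cat >> h.py <<'E'
PH=np.radians(60.5);LX=np.array([np.cos(PH),np.sin(PH)]);LY=np.array([-LX[1],LX[0]])
def tabs():
  for n in('top','scene'):
    s=arm.snapshot(n)
    hsv=cv2.cvtColor(s['img'],cv2.COLOR_BGR2HSV);H,S,V=cv2.split(hsv);P=pts(s);reg=(P[...,2]>.05)&(P[...,2]<.13)&(P[...,1]>.15)&(P[...,1]<.46)&(P[...,0]<.66)&(P[...,0]>.4)
    for k,m in(('red',((H<8)|(H>172))&(S>140)&(V>80)),('blue',(H>105)&(H<130)&(S>140)&(V>60)),('green',(H>45)&(H<85)&(S>100)&(V>50)),('black',V<60)):
        m=(m&reg)
        if m.sum()<40: print(n,k,'few');continue
        q=P[m];a=q[:,:2]@LX;b=q[:,:2]@LY
        t=q[a<a.min()+.010]
        print(n,k,m.sum(),'tabend c',np.round(t.mean(0),4),'a',np.round([a.min(),a.max()],4),'b all',np.round((b.min()+b.max())/2,4),'b tab',np.round((t[:,:2]@LY).mean(),4))
E
python3 - <<'E'
from h import *
tabs();st()
E
```

```text
top red 204 tabend c [0.4927 0.2826 0.0769] a [0.484  0.5395] b all -0.2887 b tab -0.2897
top blue 210 tabend c [0.4513 0.3291 0.075 ] a [0.5041 0.5616] b all -0.23 b tab -0.2307
top green 197 tabend c [0.534  0.2374 0.0791] a [0.4651 0.5208] b all -0.3469 b tab -0.3479
top black 170 tabend c [0.5751 0.1964 0.0652] a [0.4487 0.502 ] b all -0.4044 b tab -0.4038
scene red 93 tabend c [0.4969 0.284  0.0756] a [0.487  0.5414] b all -0.2895 b tab -0.2926
scene blue 80 tabend c [0.4566 0.3278 0.0759] a [0.5062 0.5627] b all -0.2347 b tab -0.236
scene green 100 tabend c [0.5379 0.2367 0.0805] a [0.4661 0.52  ] b all -0.3497 b tab -0.3517
scene black 102 tabend c [0.5763 0.1874 0.066 ] a [0.4419 0.4993] b all -0.4098 b tab -0.4093
t 36.98 p [0.5522 0.0605 0.1618] q [ 0.2881  0.6413 -0.2951  0.6471] F [ 0.8 -0.2 -0.5] o 0.0343
axes [[0.003, 0.751, 0.66], [-0.012, 0.66, -0.751], [-1.0, -0.006, 0.011]]
```

```bash
cat >> h.py <<'E'
YW=PH-np.pi/2
def ab(a,b,z): return [*(a*LX+b*LY),z]
def whereab():
    s=arm.get_state();p=np.array(s['eef_pos']);print('a',round(p[:2]@LX,4),'b',round(p[:2]@LY,4),'z',round(p[2],4),'F ab',np.round([np.array(s['ft_force'])[:2]@LX,np.array(s['ft_force'])[:2]@LY,s['ft_force'][2]],1),'o',round(s['opening'],4),'t',s['time_s'])
E
python3 - <<'E'
from h import *
print(to(ab(.467,-.349,.14),YW))
E
```

```text
(array([ 0.0196,  0.1012, -0.1432]), array([-3.2  ,  0.1  ,  0.072]))
```

Emit:
play_rows(targets=[[0.01, 0.04, -0.05, -1, 0, 0, 0.4], [0.019, 0.08, -0.1, -2, 0.1, 0.07, 0.4], [0.0196, 0.101, -0.143, -3.2, 0.1, 0.07, 0.4], [0.0196, 0.101, -0.143, -3.2, 0.1, 0.07, 0.4], [0.0196, 0.101, -0.143, -3.2, 0.1, 0.07, 0.4]], force=20)

```text
time_s: 37.6
eef_pos: [0.5327, 0.2354, 0.1396]
eef_rot: [0.179, 0.684, -0.18, 0.684]
ft_force: [0.3, 0.3, -0.2]
opening: 0.0342
```

```bash
python3 - <<'E'
from h import *
arm.snapshot('top');arm.snapshot('top');st();print(to(ab(.467,-.349,.079),YW));whereab()
E
```

```text
t 37.7 p [0.5336 0.234  0.1399] q [ 0.1799  0.6838 -0.1804  0.6837] F [-0.4  0.5  0.6] o 0.0341
axes [[-0.0, 0.493, 0.87], [-0.001, 0.87, -0.493], [-1.0, -0.001, -0.0]]
(array([ 0.0609,  0.0006, -0.0002]), array([-0.003, -0.   ,  0.006]))
a 0.4664 b -0.3492 z 0.1399 F ab [0.2 0.6 0.6] o 0.0341 t 37.7
```

Emit:
play_rows(targets=[[0.03, 0.0005, 0, 0, 0, 0, 0.4], [0.055, 0.0005, 0, 0, 0, 0, 0.4], [0.061, 0.0005, 0, 0, 0, 0, 0.4], [0.061, 0.0005, 0, 0, 0, 0, 0.3], [0.061, 0.0005, 0, 0, 0, 0, 0.1], [0.061, 0.0005, 0, 0, 0, 0, 0], [0.061, 0.0005, 0, 0, 0, 0, 0]], force=20)

```text
time_s: 38.58
eef_pos: [0.5331, 0.2347, 0.0793]
eef_rot: [0.18, 0.684, -0.18, 0.683]
ft_force: [-4.4, 1.0, 2.6]
opening: 0.0107
```

```bash
python3 - <<'E'
from h import *
whereab()
s=snap('scene')
cv2.imwrite('pics/s20.png',cv2.resize(s['img'][130:230,300:430],None,fx=6,fy=6,interpolation=cv2.INTER_CUBIC))
E
```

```text
a 0.4668 b -0.3484 z 0.0793 F ab [-1.3  4.3  2.6] o 0.0107 t 38.575
```

View pics/s20.png

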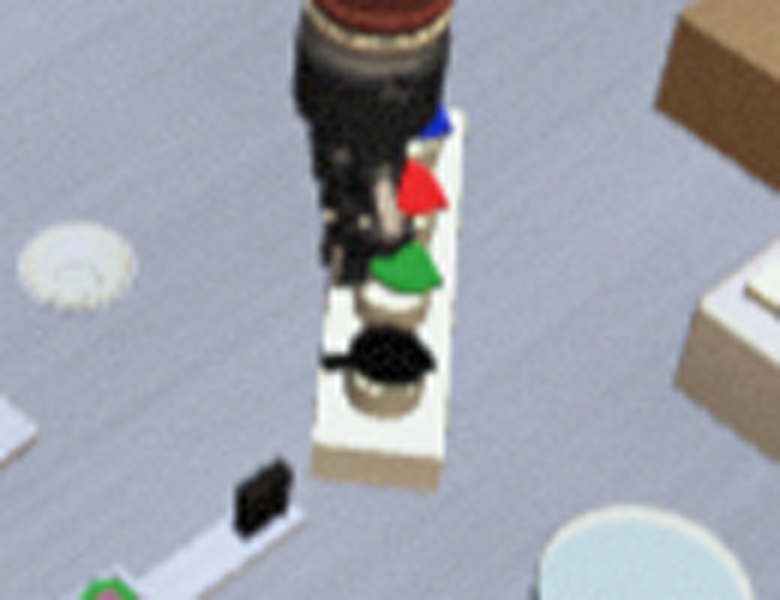

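Emit:
play_rows(targets=[[-0.005, 0.002, 0, 0, 0, 0, 0], [-0.01, 0.004, 0, 0, 0, 0, 0], [-0.0188, 0.0103, 0, 0, 0, 0, 0], [-0.0263, 0.018, 0, 0, 0, 0, 0], [-0.0321, 0.027, 0, 0, 0, 0, 0], [-0.036, 0.037, 0, 0, 0, 0, 0], [-0.038, 0.048, 0, 0, 0, 0, 0], [-0.0376, 0.0585, 0, 0, 0, 0, 0], [-0.036, 0.066, 0, 0, 0, 0, 0], [-0.036, 0.067, 0, 0, 0, 0, 0]])

```text
time_s: 39.88
eef_pos: [0.5663, 0.2944, 0.1162]
eef_rot: [0.18, 0.685, -0.18, 0.683]
ft_force: [-5.5, 1.1, 1.6]
opening: 0.0107
```

```bash
python3 - <<'E'
from h import *
whereab()
s=snap('scene')
cv2.imwrite('pics/s21.png',cv2.resize(s['img'][130:230,300:430],None,fx=6,fy=6,interpolation=cv2.INTER_CUBIC))
E
```

```text
a 0.5351 b -0.3479 z 0.1162 F ab [-1.7  5.3  1.6] o 0.0107 t 39.875
```

View pics/s21.png

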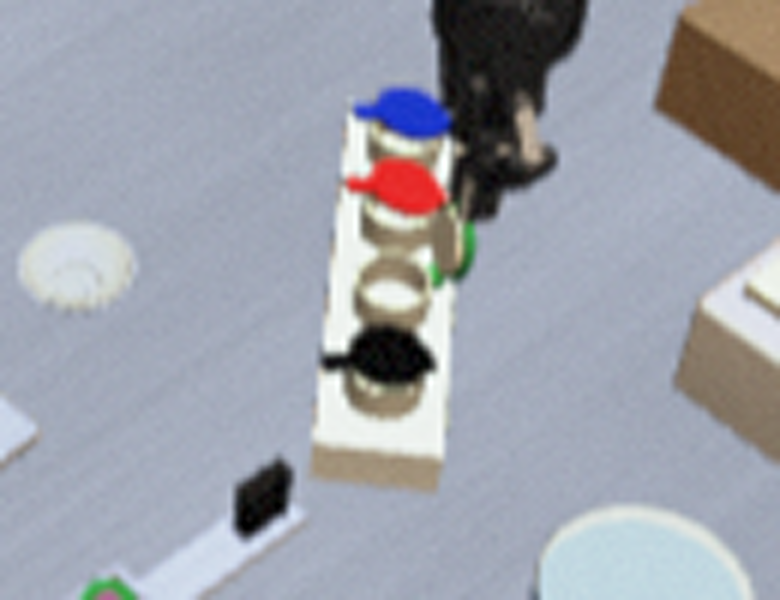

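Emit:
play_rows(targets=[[0, 0, 0, 0, 0, 0, 0.2], [0, 0, 0, 0, 0, 0, 0.4], [0, 0, 0, 0, 0, 0, 0.4], [-0.03, 0, 0, 0, 0, 0, 0.4], [-0.05, -0.01, -0.01, 0, 0, 0, 0.4], [-0.05, -0.035, -0.04, 0, 0, 0, 0.4], [-0.04, -0.0486, -0.0587, 0, 0, 0, 0.4], [-0.03, -0.0486, -0.0587, 0, 0, 0, 0.4], [-0.03, -0.0486, -0.0587, 0, 0, 0, 0.4], [-0.03, -0.0486, -0.0587, 0, 0, 0, 0.4]])

```text
time_s: 41.18
eef_pos: [0.4927, 0.2811, 0.1467]
eef_rot: [0.18, 0.684, -0.18, 0.683]
ft_force: [-0.5, 0.4, 0.4]
opening: 0.0342
```

```bash
python3 - <<'E'
from h import *
arm.snapshot('top');tabs();whereab();print(to(ab(.4865,-.2893,.076),YW))
s=snap('scene')
cv2.imwrite('pics/s22.png',cv2.resize(s['img'][130:230,300:430],None,fx=6,fy=6,interpolation=cv2.INTER_CUBIC))
E
```

```text
top red few
top blue few
top green few
top black 174 tabend c [0.5724 0.1886 0.0669] a [0.4411 0.4984] b all -0.4043 b tab -0.4053
scene red 93 tabend c [0.4968 0.2841 0.0754] a [0.487  0.5403] b all -0.3005 b tab -0.2924
scene blue 53 tabend c [0.4718 0.3458 0.0718] a [0.5275 0.5631] b all -0.2367 b tab -0.2403
scene green few
scene black 101 tabend c [0.576  0.1852 0.0674] a [0.4411 0.4976] b all -0.4084 b tab -0.4101
a 0.4871 b -0.2902 z 0.1468 F ab [ 0.3  0.1 -0.9] o 0.0342 t 41.325
(array([ 0.0708, -0.0007, -0.0008]), array([-0.002, -0.012, -0.004]))
```

View pics/s22.png

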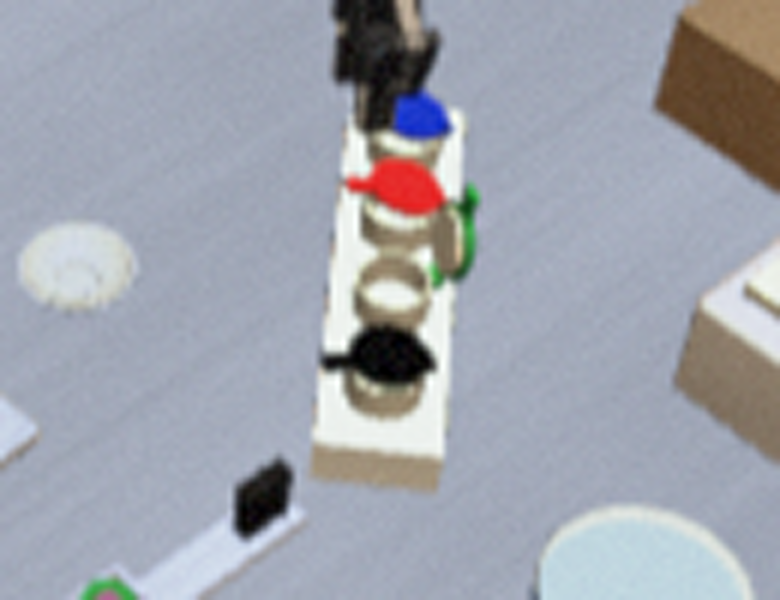

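Emit:
play_rows(targets=[[0.03, -0.0007, -0.0008, 0, 0, 0, 0.4], [0.06, -0.0007, -0.0008, 0, 0, 0, 0.4], [0.071, -0.0007, -0.0008, 0, 0, 0, 0.4], [0.071, -0.0007, -0.0008, 0, 0, 0, 0.3], [0.071, -0.0007, -0.0008, 0, 0, 0, 0.1], [0.071, -0.0007, -0.0008, 0, 0, 0, 0], [0.071, -0.0007, -0.0008, 0, 0, 0, 0]])

```text
time_s: 42.25
eef_pos: [0.4919, 0.2813, 0.0767]
eef_rot: [0.181, 0.684, -0.179, 0.684]
ft_force: [0.6, 1.3, 0.2]
opening: 0.0106
```

```bash
python3 - <<'E'
from h import *
whereab()
E
```

```text
a 0.4871 b -0.2896 z 0.0767 F ab [1.4 0.1 0.2] o 0.0106 t 42.25
```

Emit:
play_rows(targets=[[-0.006, 0.002, 0, 0, 0, 0, 0], [-0.013, 0.005, 0, 0, 0, 0, 0], [-0.022, 0.011, 0, 0, 0, 0, 0], [-0.0294, 0.019, 0, 0, 0, 0, 0], [-0.0353, 0.028, 0, 0, 0, 0, 0], [-0.039, 0.038, 0, 0, 0, 0, 0], [-0.041, 0.0486, 0, 0, 0, 0, 0], [-0.0407, 0.0594, 0, 0, 0, 0, 0], [-0.039, 0.067, 0, 0, 0, 0, 0], [-0.039, 0.068, 0, 0, 0, 0, 0]])

```text
time_s: 43.5
eef_pos: [0.5258, 0.3417, 0.1165]
eef_rot: [0.181, 0.684, -0.179, 0.684]
ft_force: [-1.9, 0.9, 4.1]
opening: 0.011
```

```bash
python3 - <<'E'
from h import *
whereab()
s=snap('scene')
cv2.imwrite('pics/s23.png',cv2.resize(s['img'][130:230,300:430],None,fx=6,fy=6,interpolation=cv2.INTER_CUBIC))
E
```

```text
a 0.5563 b -0.2893 z 0.1165 F ab [-0.1  2.1  4.1] o 0.011 t 43.5
```

View pics/s23.png

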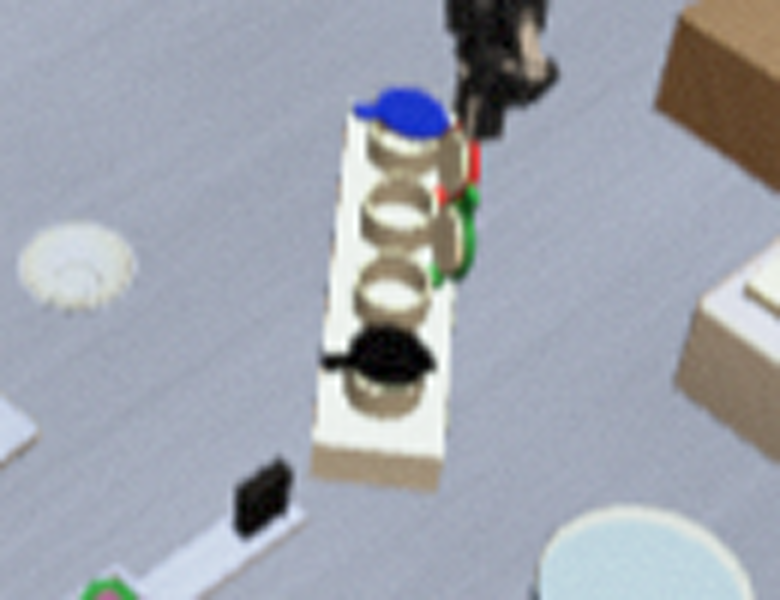

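Emit:
play_rows(targets=[[0, 0, 0, 0, 0, 0, 0.2], [0, 0, 0, 0, 0, 0, 0.4], [0, 0, 0, 0, 0, 0, 0.4], [-0.03, 0, 0, 0, 0, 0, 0.4], [-0.05, -0.01, -0.01, 0, 0, 0, 0.4], [-0.05, -0.035, -0.04, 0, 0, 0, 0.4], [-0.04, -0.05, -0.058, 0, 0, 0, 0.4], [-0.02, -0.05, -0.058, 0, 0, 0, 0.4], [0.01, -0.05, -0.058, 0, 0, 0, 0.4], [0.035, -0.05, -0.058, 0, 0, 0, 0.4], [0.0405, -0.05, -0.058, 0, 0, 0, 0.4], [0.0405, -0.05, -0.058, 0, 0, 0, 0.4]])

```text
time_s: 45.05
eef_pos: [0.4508, 0.3266, 0.0759]
eef_rot: [0.181, 0.684, -0.179, 0.684]
ft_force: [0.1, -0.1, 0.1]
opening: 0.0348
```

Emit:
play_rows(targets=[[0, 0, 0, 0, 0, 0, 0.3], [0, 0, 0, 0, 0, 0, 0.1], [0, 0, 0, 0, 0, 0, 0], [0, 0, 0, 0, 0, 0, 0]])

```text
time_s: 45.55
eef_pos: [0.451, 0.3272, 0.0764]
eef_rot: [0.182, 0.683, -0.178, 0.684]
ft_force: [-1.5, 1.6, 0.2]
opening: 0.0112
```

```bash
python3 - <<'E'
from h import *
whereab()
s=snap('scene')
cv2.imwrite('pics/s24.png',cv2.resize(s['img'][120:220,300:430],None,fx=6,fy=6,interpolation=cv2.INTER_CUBIC))
E
```

```text
a 0.5069 b -0.2314 z 0.0764 F ab [0.6 2.1 0.2] o 0.0112 t 45.55
```

View pics/s24.png

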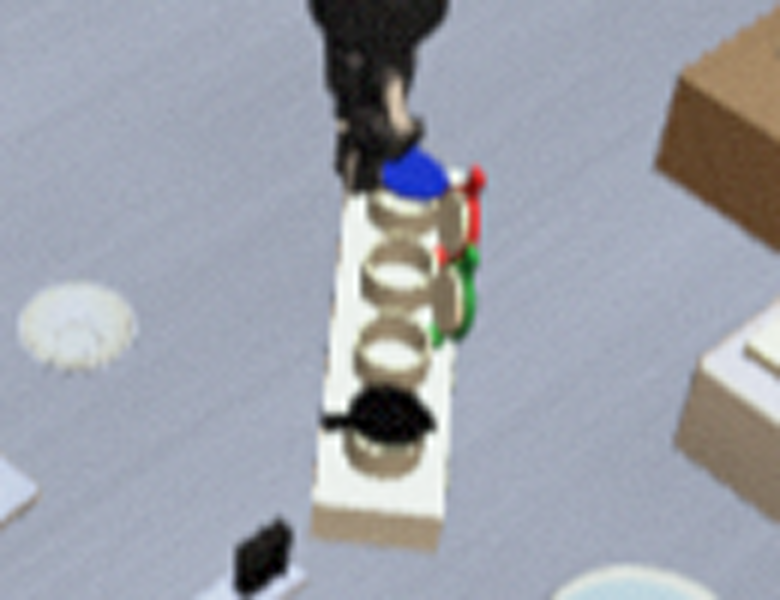

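Emit:
play_rows(targets=[[-0.006, 0.002, 0, 0, 0, 0, 0], [-0.013, 0.005, 0, 0, 0, 0, 0], [-0.022, 0.011, 0, 0, 0, 0, 0], [-0.0294, 0.019, 0, 0, 0, 0, 0], [-0.0353, 0.028, 0, 0, 0, 0, 0], [-0.039, 0.038, 0, 0, 0, 0, 0], [-0.041, 0.0486, 0, 0, 0, 0, 0], [-0.0407, 0.0594, 0, 0, 0, 0, 0], [-0.039, 0.067, 0, 0, 0, 0, 0], [-0.039, 0.068, 0, 0, 0, 0, 0.2], [-0.039, 0.068, 0, 0, 0, 0, 0.4], [-0.039, 0.068, 0, 0, 0, 0, 0.4]])

```text
time_s: 47.1
eef_pos: [0.4848, 0.3858, 0.1154]
eef_rot: [0.182, 0.683, -0.178, 0.684]
ft_force: [-0.3, -0.5, -0.8]
opening: 0.0339
```

Emit:
play_rows(targets=[[-0.03, 0, 0, 0, 0, 0, 0.4], [-0.08, 0, 0, 0, 0, 0, 0.5], [-0.08, -0.06, 0.0, 0, 0, 0, 0.65], [-0.08, -0.12, 0.05, 0, 0, 0, 0.65], [-0.08, -0.18, 0.1, 0, 0, 0, 0.65], [-0.08, -0.2, 0.15, 0, 0, 0, 0.65], [-0.08, -0.2, 0.16, 0, 0, 0, 0.65]])

```text
time_s: 47.98
eef_pos: [0.5262, 0.1292, 0.1948]
eef_rot: [0.183, 0.682, -0.18, 0.685]
ft_force: [-0.4, -0.2, 1.1]
opening: 0.0555
```

```bash
python3 - <<'E'
from h import *
arm.snapshot('top');arm.snapshot('top');st();stubs(hmax=.05)
s=snap('scene');t=snap('top')
cv2.imwrite('pics/s25.png',cv2.resize(s['img'][130:270,230:430],None,fx=4,fy=4,interpolation=cv2.INTER_CUBIC))
cv2.imwrite('pics/t25.png',cv2.resize(t['img'][180:280,170:290],None,fx=6.5,fy=6.5,interpolation=cv2.INTER_CUBIC))
E
```

```text
t 48.08 p [0.5271 0.1295 0.1949] q [ 0.1832  0.6819 -0.1802  0.6849] F [ 0.5 -0.1 -0.6] o 0.0553
axes [[0.005, 0.497, 0.868], [0.003, 0.868, -0.497], [-1.0, 0.005, 0.003]]
top r 88 [345. 208.] ctr [ 0.5927 -0.0406] z 0.0328
top b 57 [364. 206.] ctr [ 0.5999 -0.0941] z 0.0329
top g 89 [328. 208.] ctr [0.5922 0.0102] z 0.0335
scene r 84 [305. 241.] ctr [ 0.5962 -0.0404] z 0.0319
scene b 83 [293. 252.] ctr [ 0.6033 -0.0946] z 0.0321
scene g 80 [317. 232.] ctr [0.5947 0.0094] z 0.0322
```

View pics/s25.png

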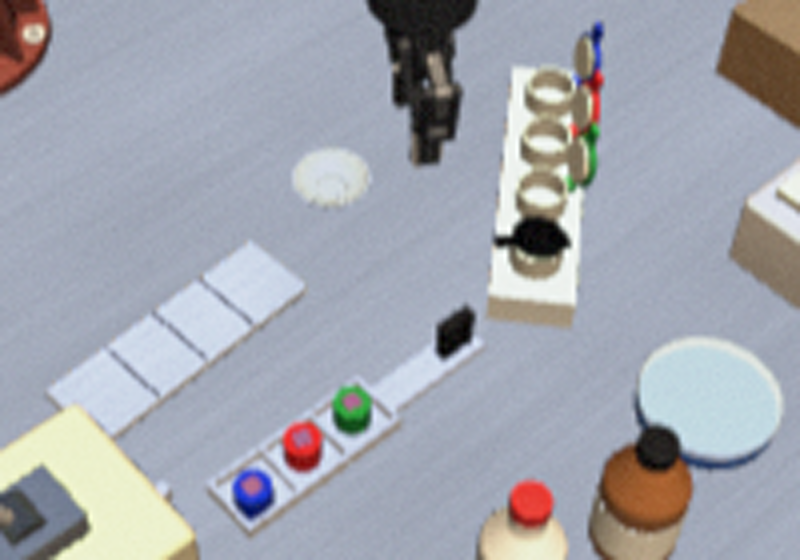

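View pics/t25.png

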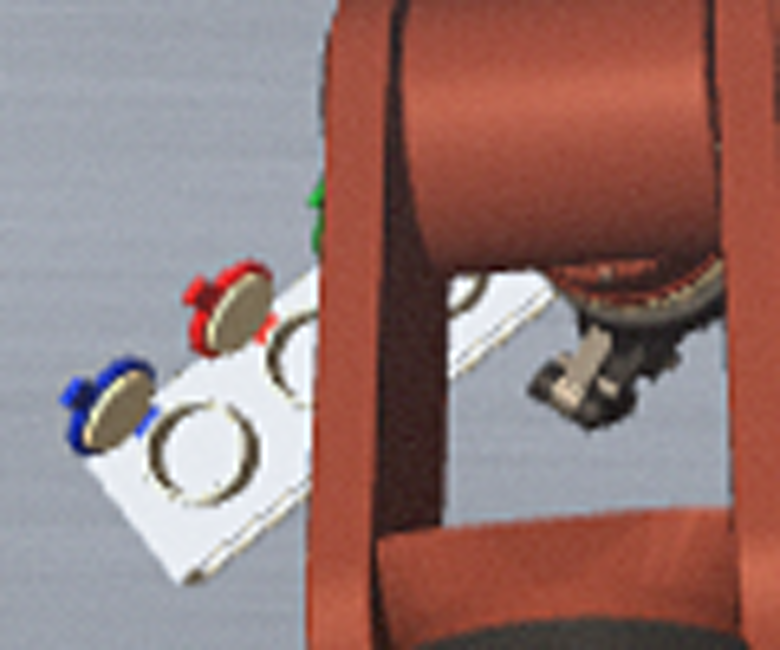

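```bash
python3 - <<'E'
from h import *
t=arm.snapshot('top');s=arm.snapshot('scene')
def pr(l,p):print(l,np.round(p[:2],4),'a',round(p[:2]@LX,4),'b',round(p[:2]@LY,4))
pr('top blue',ray(t,170+203/6.5-.42,180+453/6.5-.42,.056))
for k,u,v in(('blue',551,90),('red',546,140),('green',542,191)): pr('sc '+k,ray(s,230+u/4-.37,130+v/4-.37,.056))
for k,a,b in(('green',.5227-.0245,-.348),('red',.4871+.0012-.0003+.0112,-.2893)): print(k,ab(a,b,0))
E
```

```text
top blue [0.4648 0.3508] a 0.5342 b -0.2318
sc blue [0.473 0.35 ] a 0.5376 b -0.2393
sc red [0.5132 0.3023] a 0.5159 b -0.2978
sc green [0.5525 0.2572] a 0.4959 b -0.3542
green [np.float64(0.5482091998306324), np.float64(0.26224780880125154), 0]
red [np.float64(0.4976117440390637), np.float64(0.2920234274752649), 0]
```

```bash
python3 - <<'E'
from h import *
print(to([.5945,.0098,.1],YW))
E
```

```text
(array([ 0.0939, -0.0738,  0.1218]), array([ 0.012, -0.   , -0.046]))
```

Emit:
play_rows(targets=[[0.03, -0.03, 0.05, 0, 0, 0, 0.65], [0.06, -0.06, 0.1, 0, 0, 0, 0.65], [0.094, -0.0738, 0.1218, 0, 0, -0.05, 0.65], [0.094, -0.0738, 0.1218, 0, 0, -0.05, 0.65], [0.094, -0.0738, 0.1218, 0, 0, -0.05, 0.65]], force=30)

```text
time_s: 49.0
eef_pos: [0.5944, 0.0111, 0.1004]
eef_rot: [0.179, 0.684, -0.179, 0.684]
ft_force: [-0.2, 0.1, -0.5]
opening: 0.0559
```

```bash
python3 - <<'E'
from h import *
arm.snapshot('scene')
t=snap('top')
cv2.imwrite('pics/t26.png',cv2.resize(t['img'][180:280,170:290],None,fx=6.5,fy=6.5,interpolation=cv2.INTER_CUBIC))
st();print(to([.5945,.0098,.033],YW))
E
```

```text
t 49.1 p [0.5952 0.0113 0.1017] q [ 0.1791  0.6832 -0.1788  0.6849] F [0.  0.8 0.4] o 0.0557
axes [[0.002, 0.49, 0.872], [-0.0, 0.872, -0.49], [-1.0, 0.001, 0.002]]
(array([ 0.0687, -0.0017, -0.0001]), array([ 0.03 ,  0.022, -0.009]))
```

View pics/t26.png

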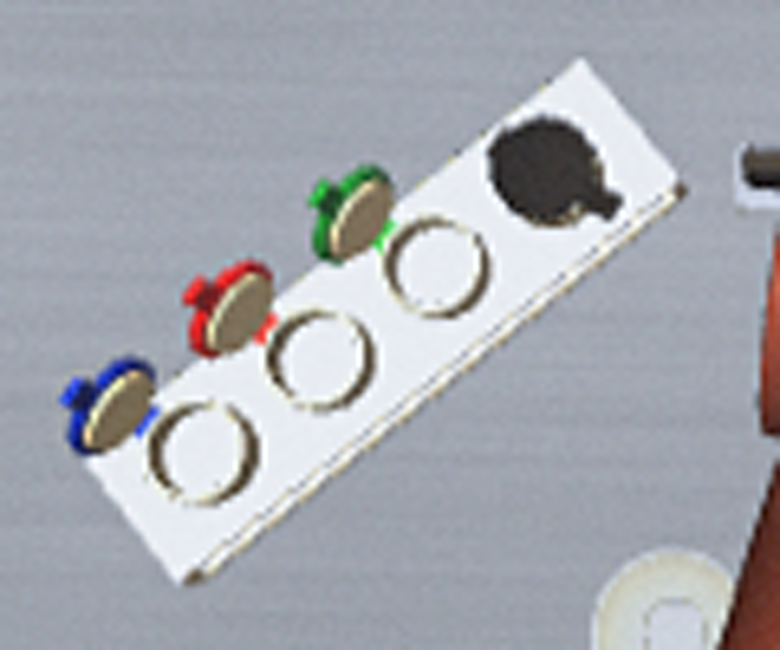

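```bash
python3 - <<'E'
from h import *
t=arm.snapshot('top')
for k,u,v in(('blue',204,453),('red',321,360),('green',438,267)):
    p=ray(t,170+u/6.5-.42,180+v/6.5-.42,.054);print(k,np.round(p,4),'a',round(p[:2]@LX,4),'b',round(p[:2]@LY,4))
E
```

```text
blue [0.4649 0.3509 0.054 ] a 0.5344 b -0.2318
red [0.5048 0.3049 0.054 ] a 0.5139 b -0.2893
green [0.5453 0.2582 0.054 ] a 0.4933 b -0.3475
```

Emit:
play_rows(targets=[[0.03, -0.0015, 0, 0, 0, 0, 0.65], [0.06, -0.0015, 0, 0, 0, 0, 0.65], [0.068, -0.0015, 0, 0, 0, 0, 0.65], [0.068, -0.0015, 0, 0, 0, 0, 0.5], [0.068, -0.0015, 0, 0, 0, 0, 0.2], [0.068, -0.0015, 0, 0, 0, 0, 0.2], [0.068, -0.0015, 0, 0, 0, 0, 0.2], [0.04, 0, 0, 0, 0, 0, 0.2], [-0.01, 0, 0, 0, 0, 0, 0.2], [-0.03, 0, 0, 0, 0, 0, 0.2], [-0.03, 0, 0, 0, 0, 0, 0.2]], force=30)

```text
time_s: 50.52
eef_pos: [0.5966, 0.011, 0.1336]
eef_rot: [0.179, 0.682, -0.179, 0.687]
ft_force: [0.1, -0.2, -1.2]
opening: 0.028
```

```bash
python3 - <<'E'
from h import *
arm.snapshot('top');st();print(to(ab(.4955,-.348,.13),YW))
s=snap('scene')
cv2.imwrite('pics/s27.png',cv2.resize(s['img'][130:270,230:430],None,fx=4,fy=4,interpolation=cv2.INTER_CUBIC))
E
```

```text
t 50.58 p [0.5951 0.0111 0.1316] q [ 0.179   0.683  -0.1789  0.6851] F [-0.2 -1.  -1.2] o 0.0275
axes [[0.003, 0.49, 0.872], [-0.001, 0.872, -0.49], [-1.0, 0.001, 0.003]]
(array([ 0.0013,  0.1933, -0.1638]), array([ 0.03 ,  0.027, -0.01 ]))
```

View pics/s27.png

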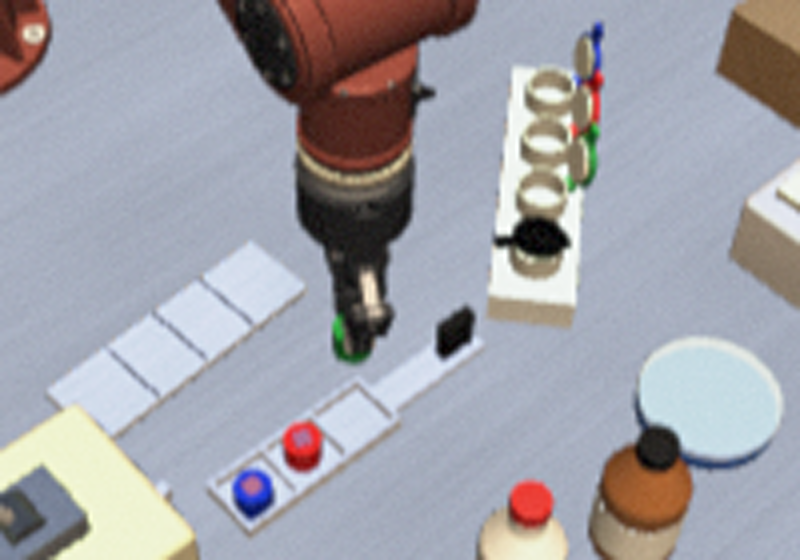

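Emit:
play_rows(targets=[[0, 0.03, -0.03, 0, 0, 0, 0.2], [0, 0.07, -0.065, 0, 0, 0, 0.2], [0, 0.11, -0.1, 0, 0, 0, 0.2], [0, 0.15, -0.135, 0, 0, 0, 0.2], [0, 0.18, -0.155, 0, 0, 0, 0.2], [0, 0.193, -0.164, 0, 0, 0, 0.2], [0, 0.193, -0.164, 0, 0, 0, 0.2], [0, 0.193, -0.164, 0, 0, 0, 0.2]])

```text
time_s: 51.62
eef_pos: [0.5454, 0.2584, 0.1293]
eef_rot: [0.179, 0.684, -0.18, 0.684]
ft_force: [0.4, -0.3, -1.0]
opening: 0.0278
```

```bash
python3 - <<'E'
from h import *
arm.snapshot('top');arm.snapshot('top');st();whereab();print(to(ab(.4955,-.348,.07),YW))
s=snap('scene')
cv2.imwrite('pics/s28.png',cv2.resize(s['img'][130:230,300:430],None,fx=6,fy=6,interpolation=cv2.INTER_CUBIC))
E
```

```text
t 51.73 p [0.5458 0.2583 0.1298] q [ 0.1792  0.684  -0.1799  0.6839] F [ 0.2 -0.7 -0.8] o 0.028
axes [[-0.0, 0.491, 0.871], [-0.001, 0.871, -0.491], [-1.0, -0.001, 0.0]]
a 0.4936 b -0.3478 z 0.1298 F ab [-0.5 -0.5 -0.8] o 0.028 t 51.725
(array([0.0598, 0.002 , 0.0002]), array([0.013, 0.001, 0.008]))
```

View pics/s28.png

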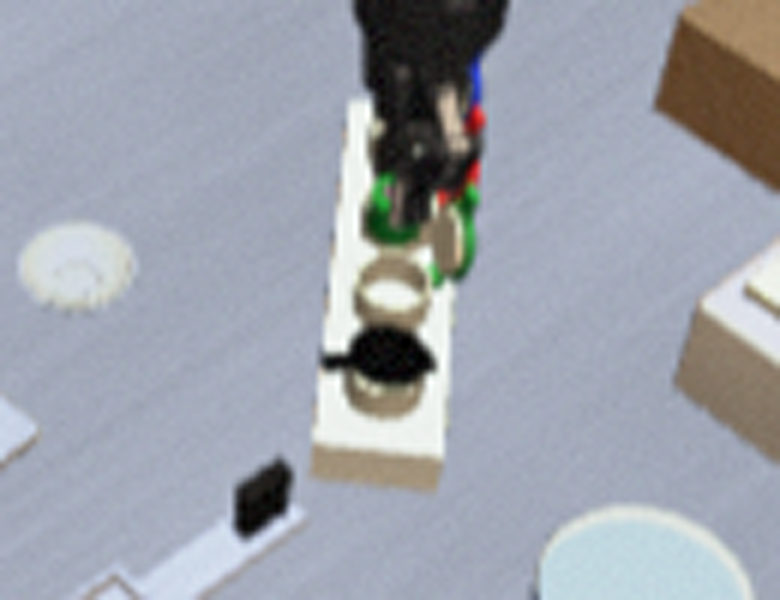

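Lower slowly to just above the rim and look at the forces before release.

Emit:
play_rows(targets=[[0.02, 0.0018, 0, 0, 0, 0, 0.2], [0.035, 0.0018, 0, 0, 0, 0, 0.2], [0.045, 0.0018, 0, 0, 0, 0, 0.2], [0.053, 0.0018, 0, 0, 0, 0, 0.2], [0.059, 0.0018, 0, 0, 0, 0, 0.2], [0.059, 0.0018, 0, 0, 0, 0, 0.2]])

```text
time_s: 52.52
eef_pos: [0.5482, 0.2612, 0.071]
eef_rot: [0.181, 0.683, -0.179, 0.685]
ft_force: [3.4, 3.8, -0.8]
opening: 0.0274
```

```bash
python3 - <<'E'
from h import *
whereab()
s=snap('scene')
cv2.imwrite('pics/s29.png',cv2.resize(s['img'][130:230,300:430],None,fx=6,fy=6,interpolation=cv2.INTER_CUBIC))
E
```

```text
a 0.4973 b -0.3485 z 0.071 F ab [ 5.  -1.1 -0.8] o 0.0274 t 52.525
```

View pics/s29.png

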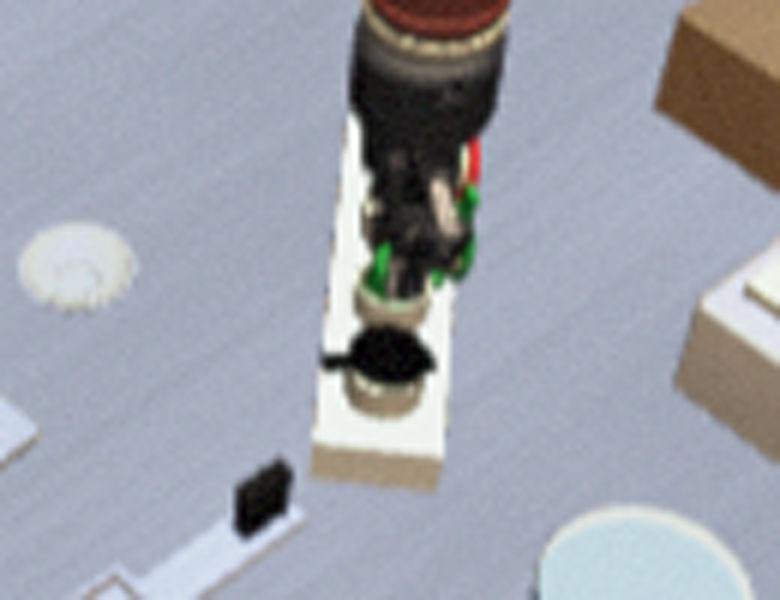

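Emit:
play_rows(targets=[[0, 0.002, 0, 0, 0, 0, 0.2], [0, 0.003, 0, 0, 0, 0, 0.2], [0.001, 0.003, 0, 0, 0, 0, 0.2], [0.001, 0.003, 0, 0, 0, 0, 0.2]])

```text
time_s: 53.08
eef_pos: [0.549, 0.2634, 0.0694]
eef_rot: [0.18, 0.683, -0.179, 0.685]
ft_force: [-0.4, 0.0, -0.5]
opening: 0.0274
```

```bash
python3 - <<'E'
from h import *
whereab()
E
```

```text
a 0.4996 b -0.3481 z 0.0694 F ab [-0.2  0.4 -0.5] o 0.0274 t 53.075
```

Force is gone and the mount hangs free in the bore. Release.

Emit:
play_rows(targets=[[0, 0, 0, 0, 0, 0, 0.45], [0, 0, 0, 0, 0, 0, 0.45], [0, 0, 0, 0, 0, 0, 0.45], [-0.03, 0, 0, 0, 0, 0, 0.45], [-0.08, 0, 0, 0, 0, 0, 0.45], [-0.08, -0.05, 0.05, 0, 0, 0, 0.55], [-0.08, -0.1, 0.1, 0, 0, 0, 0.65], [-0.08, -0.15, 0.12, 0, 0, 0, 0.65], [-0.08, -0.2, 0.14, 0, 0, 0, 0.65], [-0.08, -0.235, 0.14, 0, 0, 0, 0.65], [-0.08, -0.235, 0.14, 0, 0, 0, 0.65]])

```text
time_s: 54.45
eef_pos: [0.5543, -0.0123, 0.149]
eef_rot: [0.181, 0.683, -0.181, 0.684]
ft_force: [0.2, 0.7, 0.0]
opening: 0.0554
```

```bash
python3 - <<'E'
from h import *
arm.snapshot('top');st();stubs(hmax=.055);
s=snap('scene');t=snap('top')
cv2.imwrite('pics/s30.png',cv2.resize(s['img'][130:270,230:430],None,fx=4,fy=4,interpolation=cv2.INTER_CUBIC))
cv2.imwrite('pics/t30.png',cv2.resize(t['img'][180:280,170:290],None,fx=6.5,fy=6.5,interpolation=cv2.INTER_CUBIC))
print(to([.596,-.0402,.1],YW))
E
```

```text
t 54.5 p [ 0.555  -0.011   0.1492] q [ 0.1813  0.683  -0.1797  0.6844] F [ 0.6 -0.5 -0.1] o 0.0555
axes [[0.002, 0.494, 0.87], [0.002, 0.87, -0.494], [-1.0, 0.003, 0.001]]
top g 101 [235. 220.] ctr [0.547 0.265] z 0.0549
scene r 83 [305. 241.] ctr [ 0.5954 -0.0395] z 0.032
scene b 83 [293. 252.] ctr [ 0.6035 -0.0943] z 0.032
scene g 52 [366. 176.] ctr [0.5484 0.2665] z 0.0546
(array([ 0.0493, -0.0075,  0.0503]), array([ 0.025,  0.016, -0.024]))
```

View pics/s30.png

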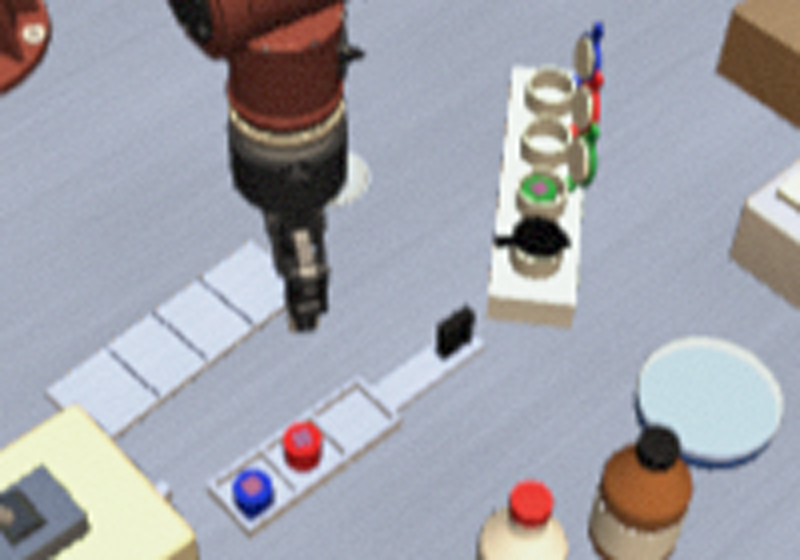

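View pics/t30.png

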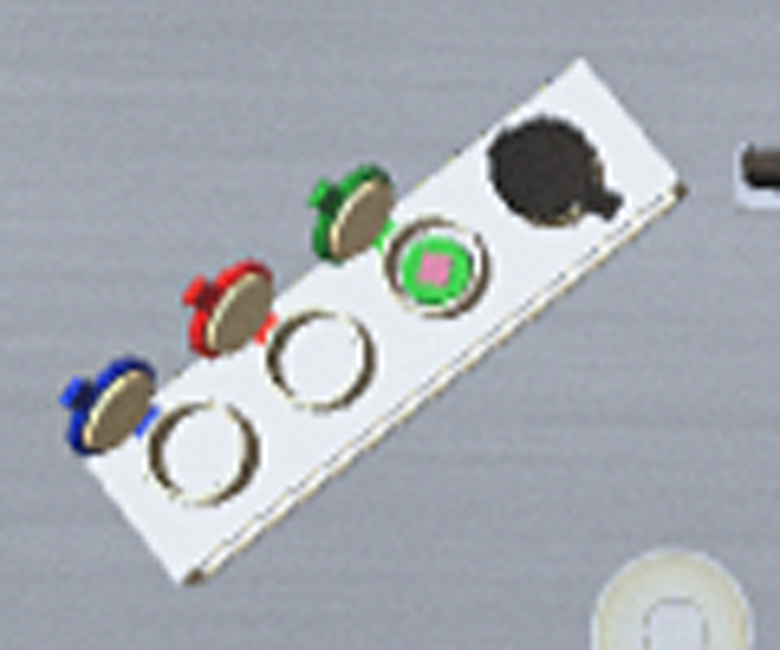

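Green stands seated and level in its tube at (437,267). Red is next.

Emit:
play_rows(targets=[[0.02, -0.0075, 0.03, 0, 0, 0, 0.65], [0.05, -0.0075, 0.0503, 0, 0, 0, 0.65], [0.05, -0.0075, 0.0503, 0, 0, 0, 0.65], [0.05, -0.0075, 0.0503, 0, 0, 0, 0.65]])

```text
time_s: 55.2
eef_pos: [0.596, -0.0392, 0.0995]
eef_rot: [0.18, 0.684, -0.178, 0.685]
ft_force: [0.2, 0.3, -0.2]
opening: 0.0555
```

```bash
python3 - <<'E'
from h import *
arm.snapshot('top');arm.snapshot('top');st();print(to([.596,-.0402,.033],YW))
E
```

```text
t 55.3 p [ 0.5965 -0.0395  0.1006] q [ 0.1796  0.6827 -0.178   0.6855] F [-0.1 -0.4 -0.3] o 0.0556
axes [[0.004, 0.489, 0.872], [0.001, 0.872, -0.489], [-1.0, 0.003, 0.003]]
(array([ 0.0676, -0.0011, -0.0003]), array([ 0.035,  0.031, -0.03 ]))
```

Emit:
play_rows(targets=[[0.03, -0.001, 0, 0, 0, 0, 0.65], [0.06, -0.001, 0, 0, 0, 0, 0.65], [0.067, -0.001, 0, 0, 0, 0, 0.65], [0.067, -0.001, 0, 0, 0, 0, 0.5], [0.067, -0.001, 0, 0, 0, 0, 0.2], [0.067, -0.001, 0, 0, 0, 0, 0.2], [0.067, -0.001, 0, 0, 0, 0, 0.2], [0.04, 0, 0, 0, 0, 0, 0.2], [-0.01, 0, 0, 0, 0, 0, 0.2], [-0.03, 0, 0, 0, 0, 0, 0.2], [-0.03, 0, 0, 0, 0, 0, 0.2]])

```text
time_s: 56.68
eef_pos: [0.5978, -0.0398, 0.1324]
eef_rot: [0.18, 0.681, -0.178, 0.687]
ft_force: [-1.0, -1.3, -0.8]
opening: 0.0278
```

```bash
python3 - <<'E'
from h import *
arm.snapshot('top');st();print(to(ab(.5185,-.2894,.13),YW))
s=snap('scene')
cv2.imwrite('pics/s31.png',cv2.resize(s['img'][130:270,230:430],None,fx=4,fy=4,interpolation=cv2.INTER_CUBIC))
E
```

```text
t 56.73 p [ 0.5963 -0.0395  0.1303] q [ 0.1795  0.6826 -0.178   0.6856] F [-0.3  0.2 -1. ] o 0.0278
axes [[0.005, 0.489, 0.872], [0.001, 0.872, -0.489], [-1.0, 0.003, 0.004]]
(array([ 0.0003,  0.2602, -0.2481]), array([ 0.035,  0.034, -0.031]))
```

View pics/s31.png

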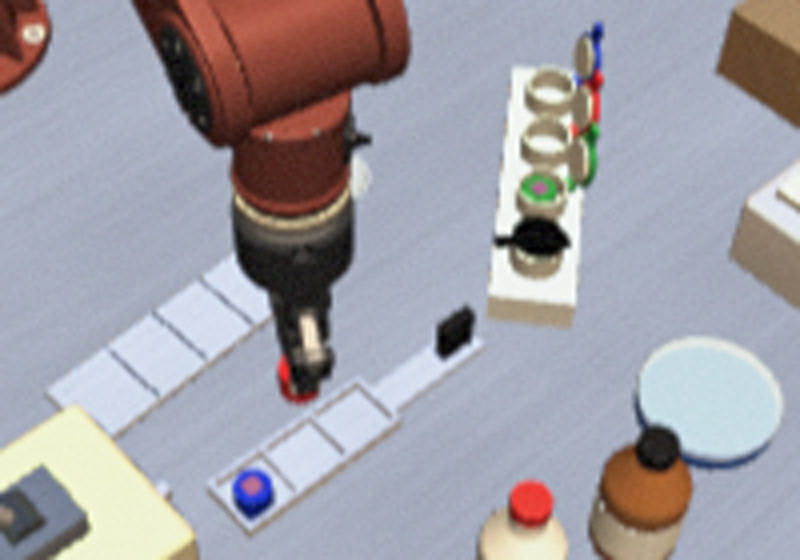

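Emit:
play_rows(targets=[[0, 0.03, -0.03, 0, 0, 0, 0.2], [0, 0.07, -0.07, 0, 0, 0, 0.2], [0, 0.11, -0.11, 0, 0, 0, 0.2], [0, 0.15, -0.15, 0, 0, 0, 0.2], [0, 0.19, -0.19, 0, 0, 0, 0.2], [0, 0.23, -0.225, 0, 0, 0, 0.2], [0, 0.252, -0.243, 0, 0, 0, 0.2], [0, 0.26, -0.248, 0, 0, 0, 0.2], [0, 0.26, -0.248, 0, 0, 0, 0.2], [0, 0.26, -0.248, 0, 0, 0, 0.2]])

```text
time_s: 58.02
eef_pos: [0.5061, 0.3073, 0.1286]
eef_rot: [0.179, 0.684, -0.179, 0.684]
ft_force: [0.1, 0.4, -0.6]
opening: 0.0278
```

```bash
python3 - <<'E'
from h import *
arm.snapshot('top');arm.snapshot('top');whereab();print(to(ab(.5192,-.2894,.07),YW))
E
```

```text
a 0.517 b -0.2893 z 0.1291 F ab [-1.2  0.2 -0.7] o 0.0274 t 58.125
(array([0.0591, 0.0021, 0.    ]), array([ 0.019,  0.007, -0.016]))
```

Emit:
play_rows(targets=[[0.02, 0.0025, 0, 0, 0, 0, 0.2], [0.035, 0.0025, 0, 0, 0, 0, 0.2], [0.045, 0.0025, 0, 0, 0, 0, 0.2], [0.053, 0.0025, 0, 0, 0, 0, 0.2], [0.059, 0.0025, 0, 0, 0, 0, 0.2], [0.059, 0.0025, 0, 0, 0, 0, 0.2]])

```text
time_s: 58.88
eef_pos: [0.5075, 0.3096, 0.0696]
eef_rot: [0.18, 0.684, -0.179, 0.684]
ft_force: [0.1, -0.3, -0.3]
opening: 0.0279
```

```bash
python3 - <<'E'
from h import *
whereab()
s=snap('scene')
cv2.imwrite('pics/s32.png',cv2.resize(s['img'][130:230,300:430],None,fx=6,fy=6,interpolation=cv2.INTER_CUBIC))
E
```

```text
a 0.5194 b -0.2892 z 0.0696 F ab [-0.2 -0.3 -0.3] o 0.0279 t 58.875
```

View pics/s32.png

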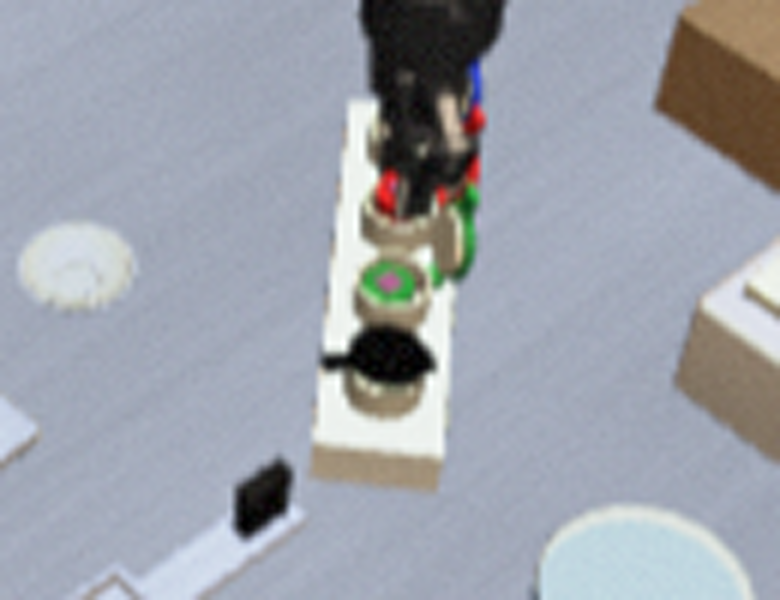

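Clean entry with no force. Release and retract.

Emit:
play_rows(targets=[[0, 0, 0, 0, 0, 0, 0.45], [0, 0, 0, 0, 0, 0, 0.45], [0, 0, 0, 0, 0, 0, 0.45], [-0.03, 0, 0, 0, 0, 0, 0.45], [-0.08, 0, 0, 0, 0, 0, 0.45], [-0.08, -0.05, 0.05, 0, 0, 0, 0.55], [-0.08, -0.1, 0.1, 0, 0, 0, 0.65], [-0.08, -0.15, 0.15, 0, 0, 0, 0.65], [-0.08, -0.2, 0.2, 0, 0, 0, 0.65], [-0.08, -0.25, 0.24, 0, 0, 0, 0.65], [-0.08, -0.29, 0.26, 0, 0, 0, 0.65], [-0.08, -0.29, 0.26, 0, 0, 0, 0.65]])

```text
time_s: 60.42
eef_pos: [0.5923, -0.0744, 0.1502]
eef_rot: [0.181, 0.683, -0.181, 0.684]
ft_force: [-0.1, 0.5, -0.3]
opening: 0.0555
```

```bash
python3 - <<'E'
from h import *
arm.snapshot('top');st();stubs(hmax=.056);
s=snap('scene')
cv2.imwrite('pics/s33.png',cv2.resize(s['img'][130:270,230:430],None,fx=4,fy=4,interpolation=cv2.INTER_CUBIC))
print(to([.6035,-.0945,.1],YW))
E
```

```text
t 60.48 p [ 0.5922 -0.0745  0.1501] q [ 0.1808  0.6828 -0.1806  0.6844] F [ 0.5 -0.3  0.1] o 0.0552
axes [[0.002, 0.494, 0.869], [-0.0, 0.869, -0.494], [-1.0, 0.001, 0.002]]
top r 109 [217. 234.] ctr [0.5064 0.3112] z 0.0551
top g 101 [235. 220.] ctr [0.546  0.2645] z 0.0548
scene r 51 [367. 163.] ctr [0.5081 0.3112] z 0.0556
scene b 84 [293. 253.] ctr [ 0.6029 -0.0944] z 0.0318
scene g 51 [366. 176.] ctr [0.5483 0.2661] z 0.0549
(array([ 0.0496, -0.0161,  0.0225]), array([ 0.021, -0.001, -0.024]))
```

View pics/s33.png

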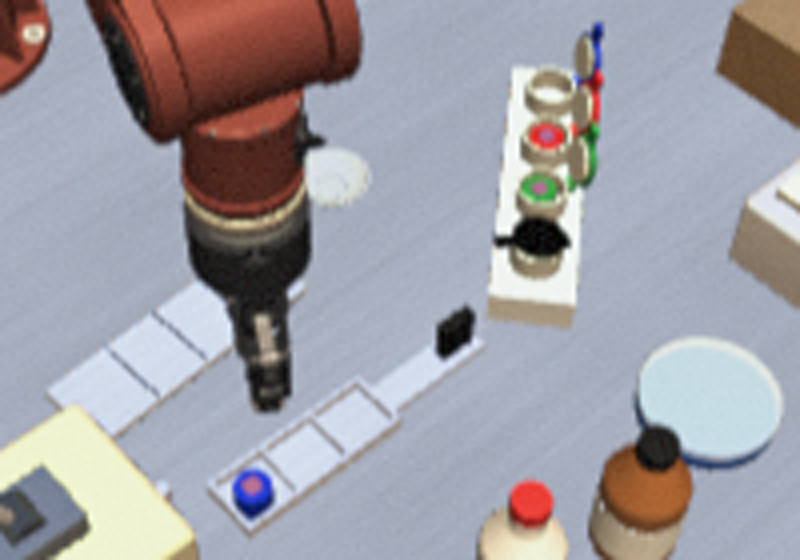

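Emit:
play_rows(targets=[[0.02, -0.016, 0.0222, 0, 0, 0, 0.65], [0.05, -0.016, 0.0222, 0, 0, 0, 0.65], [0.05, -0.016, 0.0222, 0, 0, 0, 0.65], [0.05, -0.016, 0.0222, 0, 0, 0, 0.65]])

```text
time_s: 61.12
eef_pos: [0.6036, -0.0927, 0.1003]
eef_rot: [0.18, 0.684, -0.178, 0.684]
ft_force: [0.0, -0.5, 0.5]
opening: 0.0551
```

```bash
python3 - <<'E'
from h import *
arm.snapshot('top');arm.snapshot('top');st();print(to([.6033,-.0945,.033],YW))
E
```

```text
t 61.23 p [ 0.6043 -0.0935  0.1013] q [ 0.1797  0.683  -0.1779  0.6852] F [-0.1 -0.8 -0. ] o 0.0552
axes [[0.004, 0.489, 0.872], [0.002, 0.872, -0.489], [-1.0, 0.003, 0.002]]
(array([ 0.0683, -0.0016, -0.0006]), array([ 0.034,  0.022, -0.031]))
```

Emit:
play_rows(targets=[[0.03, -0.0015, -0.0006, 0, 0, 0, 0.65], [0.06, -0.0015, -0.0006, 0, 0, 0, 0.65], [0.068, -0.0015, -0.0006, 0, 0, 0, 0.65], [0.068, -0.0015, -0.0006, 0, 0, 0, 0.5], [0.068, -0.0015, -0.0006, 0, 0, 0, 0.2], [0.068, -0.0015, -0.0006, 0, 0, 0, 0.2], [0.068, -0.0015, -0.0006, 0, 0, 0, 0.2], [0.04, 0, 0, 0, 0, 0, 0.2], [-0.01, 0, 0, 0, 0, 0, 0.2], [-0.03, 0, 0, 0, 0, 0, 0.2], [-0.03, 0, 0, 0, 0, 0, 0.2]])

```text
time_s: 62.6
eef_pos: [0.6059, -0.0941, 0.1334]
eef_rot: [0.18, 0.681, -0.178, 0.687]
ft_force: [0.0, -0.0, -1.1]
opening: 0.0277
```

```bash
python3 - <<'E'
from h import *
arm.snapshot('top');st();print(to(ab(.5397,-.2314,.13),YW))
s=snap('scene')
cv2.imwrite('pics/s34.png',cv2.resize(s['img'][130:270,230:430],None,fx=4,fy=4,interpolation=cv2.INTER_CUBIC))
E
```

```text
t 62.65 p [ 0.6042 -0.0936  0.1312] q [ 0.1796  0.6828 -0.1779  0.6855] F [ 0.1 -0.9 -1. ] o 0.0277
axes [[0.004, 0.489, 0.872], [0.001, 0.872, -0.489], [-1.0, 0.003, 0.003]]
(array([ 0.0012,  0.3249, -0.3394]), array([ 0.034,  0.029, -0.031]))
```

View pics/s34.png

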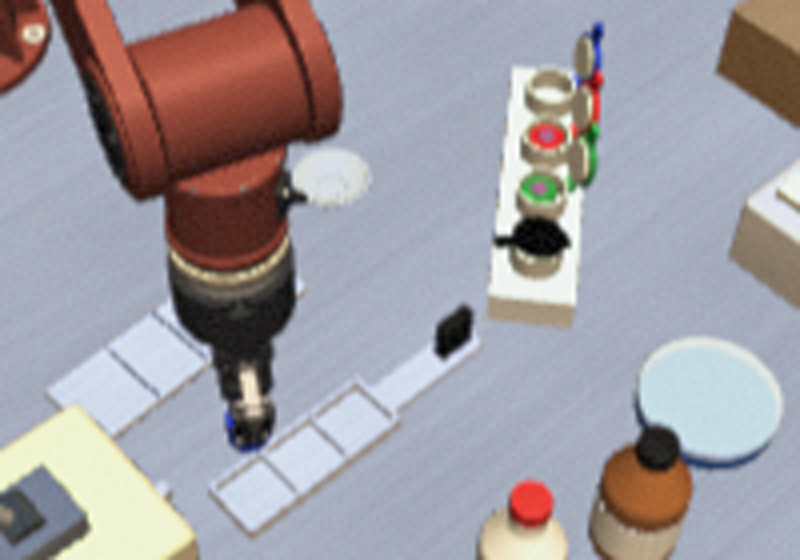

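Emit:
play_rows(targets=[[0, 0.02, -0.03, 0, 0, 0, 0.2], [0, 0.05, -0.07, 0, 0, 0, 0.2], [0, 0.08, -0.11, 0, 0, 0, 0.2], [0, 0.12, -0.15, 0, 0, 0, 0.2], [0, 0.16, -0.19, 0, 0, 0, 0.2], [0, 0.2, -0.23, 0, 0, 0, 0.2], [0, 0.24, -0.27, 0, 0, 0, 0.2], [0, 0.28, -0.31, 0, 0, 0, 0.2], [0, 0.31, -0.33, 0, 0, 0, 0.2], [0, 0.325, -0.3392, 0, 0, 0, 0.2], [0, 0.325, -0.3392, 0, 0, 0, 0.2], [0, 0.325, -0.3392, 0, 0, 0, 0.2]])

```text
time_s: 64.2
eef_pos: [0.4663, 0.3545, 0.1296]
eef_rot: [0.179, 0.684, -0.179, 0.684]
ft_force: [0.6, 0.6, -0.4]
opening: 0.0279
```

```bash
python3 - <<'E'
from h import *
arm.snapshot('top');arm.snapshot('top');whereab();print(to(ab(.5402,-.2314,.07),YW))
E
```

```text
a 0.5384 b -0.2315 z 0.1301 F ab [ 0.4 -0.9 -0.2] o 0.0278 t 64.3
(array([ 0.0601,  0.0017, -0.0001]), array([ 0.017,  0.   , -0.015]))
```

Emit:
play_rows(targets=[[0.02, 0.002, 0, 0, 0, 0, 0.2], [0.035, 0.002, 0, 0, 0, 0, 0.2], [0.045, 0.002, 0, 0, 0, 0, 0.2], [0.053, 0.002, 0, 0, 0, 0, 0.2], [0.06, 0.002, 0, 0, 0, 0, 0.2], [0.06, 0.002, 0, 0, 0, 0, 0.2]])

```text
time_s: 65.05
eef_pos: [0.4673, 0.3563, 0.0695]
eef_rot: [0.18, 0.684, -0.179, 0.684]
ft_force: [-0.5, 0.5, -0.3]
opening: 0.0278
```

```bash
python3 - <<'E'
from h import *
whereab()
E
```

```text
a 0.5402 b -0.2313 z 0.0695 F ab [ 0.2  0.7 -0.3] o 0.0278 t 65.05
```

Emit:
play_rows(targets=[[0, 0, 0, 0, 0, 0, 0.45], [0, 0, 0, 0, 0, 0, 0.45], [0, 0, 0, 0, 0, 0, 0.45], [-0.03, 0, 0, 0, 0, 0, 0.45], [-0.08, 0, 0, 0, 0, 0, 0.3], [-0.11, 0.02, 0, 0, 0, 0, 0], [-0.11, 0.07, 0, 0, 0, 0, 0], [-0.11, 0.075, 0, 0, 0, 0, 0], [-0.11, 0.075, 0, 0, 0, 0, 0]])

```text
time_s: 66.18
eef_pos: [0.5036, 0.4213, 0.1789]
eef_rot: [0.179, 0.684, -0.179, 0.684]
ft_force: [0.2, 0.6, 0.2]
opening: 0.0001
```

```bash
python3 - <<'E'
from h import *
arm.snapshot('top');st();whereab();print(to(ab(.612,-.2314,.097),YW))
s=snap('scene')
cv2.imwrite('pics/s35.png',cv2.resize(s['img'][120:220,300:430],None,fx=6,fy=6,interpolation=cv2.INTER_CUBIC))
E
```

```text
t 66.22 p [0.5033 0.4207 0.1787] q [ 0.1789  0.6846 -0.1798  0.6834] F [-0.4 -0.4 -1. ] o 0.0002
axes [[-0.002, 0.491, 0.871], [-0.001, 0.871, -0.491], [-1.0, -0.002, -0.001]]
a 0.614 b -0.2309 z 0.1787 F ab [-0.6  0.2 -1. ] o 0.0002 t 66.225
(array([ 0.0817, -0.0019,  0.0006]), array([ 0.019, -0.012,  0.015]))
```

View pics/s35.png

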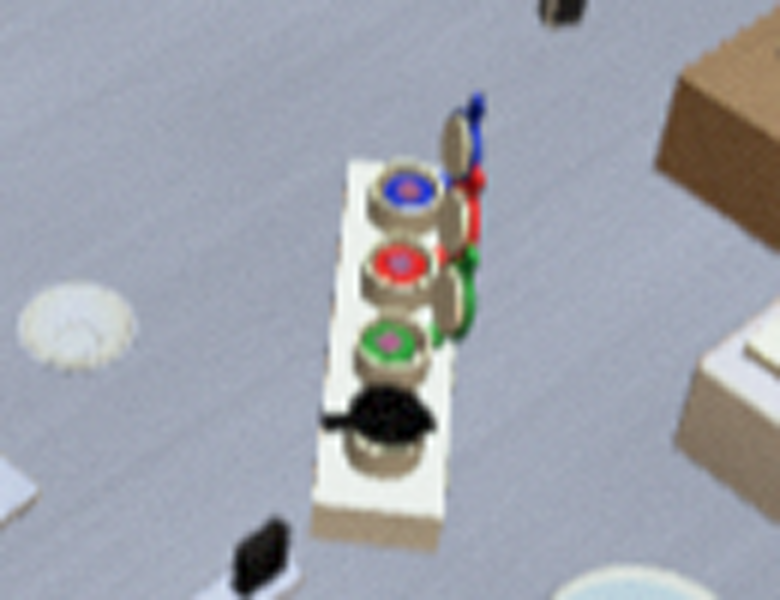

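Emit:
play_rows(targets=[[0.04, -0.001, 0, 0, 0, 0, 0], [0.082, -0.001, 0, 0, 0, 0, 0], [0.082, -0.012, 0, 0, 0, 0, 0], [0.082, -0.024, 0, 0, 0, 0, 0], [0.082, -0.036, 0, 0, 0, 0, 0], [0.082, -0.048, 0, 0, 0, 0, 0], [0.082, -0.059, 0, 0, 0, 0, 0], [0.082, -0.069, 0, 0, 0, 0, 0], [0.087, -0.077, 0, 0, 0, 0, 0], [0.094, -0.084, 0, 0, 0, 0, 0], [0.1, -0.084, 0, 0, 0, 0, 0]])

```text
time_s: 67.65
eef_pos: [0.461, 0.3465, 0.0778]
eef_rot: [0.179, 0.685, -0.18, 0.683]
ft_force: [0.5, 0.4, -0.9]
opening: 0.0001
```

```bash
python3 - <<'E'
from h import *
whereab();st()
s=snap('scene')
cv2.imwrite('pics/s36.png',cv2.resize(s['img'][120:220,300:430],None,fx=6,fy=6,interpolation=cv2.INTER_CUBIC))
E
```

```text
a 0.5286 b -0.2306 z 0.0778 F ab [ 0.6 -0.2 -0.9] o 0.0001 t 67.65
t 67.65 p [0.461  0.3465 0.0778] q [ 0.1786  0.685  -0.1804  0.6829] F [ 0.5  0.4 -0.9] o 0.0001
axes [[-0.003, 0.491, 0.871], [-0.002, 0.871, -0.491], [-1.0, -0.003, -0.002]]
```

View pics/s36.png

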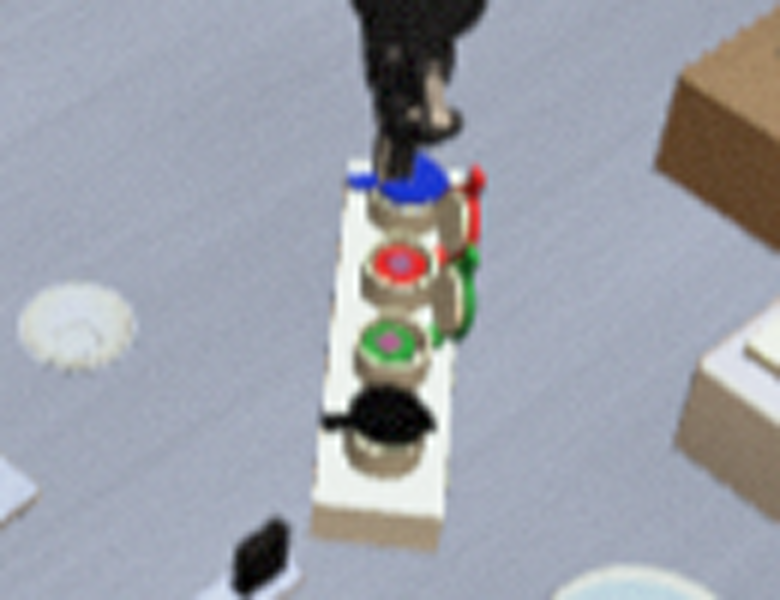

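Cap swung over. Press it down.

Emit:
play_rows(targets=[[0.003, 0, 0, 0, 0, 0, 0], [0.006, 0, 0, 0, 0, 0, 0], [0.008, 0, 0, 0, 0, 0, 0], [0.01, 0, 0, 0, 0, 0, 0], [0.01, 0, 0, 0, 0, 0, 0]])

```text
time_s: 68.32
eef_pos: [0.4613, 0.3466, 0.073]
eef_rot: [0.177, 0.686, -0.181, 0.682]
ft_force: [-11.7, -7.9, 31.0]
opening: -0.0003
```

```bash
python3 - <<'E'
from h import *
whereab()
E
```

```text
a 0.5288 b -0.2308 z 0.073 F ab [-12.7   6.3  31. ] o -0.0003 t 68.325
```

Emit:
play_rows(targets=[[-0.02, 0, 0, 0, 0, 0, 0], [-0.07, 0, 0, 0, 0, 0, 0], [-0.107, 0.01, 0, 0, 0, 0, 0], [-0.107, 0.05, 0.04, 0, 0, 0, 0], [-0.107, 0.066, 0.0586, 0, 0, 0, 0], [-0.107, 0.066, 0.0586, 0, 0, 0, 0], [-0.107, 0.066, 0.0586, 0, 0, 0, 0]])

```text
time_s: 69.2
eef_pos: [0.5443, 0.3757, 0.1785]
eef_rot: [0.177, 0.686, -0.182, 0.682]
ft_force: [-0.9, -0.1, 0.4]
opening: -0.0
```

```bash
python3 - <<'E'
from h import *
arm.snapshot('top');arm.snapshot('top');whereab();print(to(ab(.593,-.2894,.179),YW))
E
```

```text
a 0.5949 b -0.2885 z 0.1787 F ab [ 0.  -0.2  0.5] o 0.0003 t 69.3
(array([-0.0003, -0.0019,  0.0009]), array([ 0.029, -0.04 ,  0.076]))
```

Emit:
play_rows(targets=[[0.04, -0.001, 0.001, 0, 0, 0, 0], [0.082, -0.001, 0.001, 0, 0, 0, 0], [0.082, -0.014, 0.001, 0, 0, 0, 0], [0.082, -0.026, 0.001, 0, 0, 0, 0], [0.082, -0.038, 0.001, 0, 0, 0, 0], [0.082, -0.05, 0.001, 0, 0, 0, 0], [0.082, -0.061, 0.001, 0, 0, 0, 0], [0.082, -0.071, 0.001, 0, 0, 0, 0], [0.087, -0.079, 0.001, 0, 0, 0, 0], [0.094, -0.086, 0.001, 0, 0, 0, 0], [0.1, -0.086, 0.001, 0, 0, 0, 0], [0.1, -0.086, 0.001, 0, 0, 0, 0]])

```text
time_s: 70.8
eef_pos: [0.5013, 0.2995, 0.0783]
eef_rot: [0.176, 0.687, -0.182, 0.681]
ft_force: [0.2, -0.1, 0.3]
opening: -0.0001
```

Emit:
play_rows(targets=[[0.003, 0, 0, 0, 0, 0, 0], [0.006, 0, 0, 0, 0, 0, 0], [0.008, 0, 0, 0, 0, 0, 0], [0.009, 0, 0, 0, 0, 0, 0], [0.009, 0, 0, 0, 0, 0, 0]])

```text
time_s: 71.42
eef_pos: [0.5018, 0.2997, 0.0732]
eef_rot: [0.176, 0.687, -0.182, 0.681]
ft_force: [-8.2, -3.9, 19.1]
opening: -0.0
```

```bash
python3 - <<'E'
from h import *
whereab();st()
s=snap('scene')
cv2.imwrite('pics/s37.png',cv2.resize(s['img'][120:220,300:430],None,fx=6,fy=6,interpolation=cv2.INTER_CUBIC))
E
```

```text
a 0.5079 b -0.2891 z 0.0732 F ab [-7.4  5.2 19.1] o -0.0 t 71.425
t 71.42 p [0.5018 0.2997 0.0732] q [ 0.1756  0.687  -0.1819  0.6813] F [-8.2 -3.9 19.1] o -0.0
axes [[-0.01, 0.489, 0.872], [-0.007, 0.872, -0.489], [-1.0, -0.011, -0.006]]
```

View pics/s37.png

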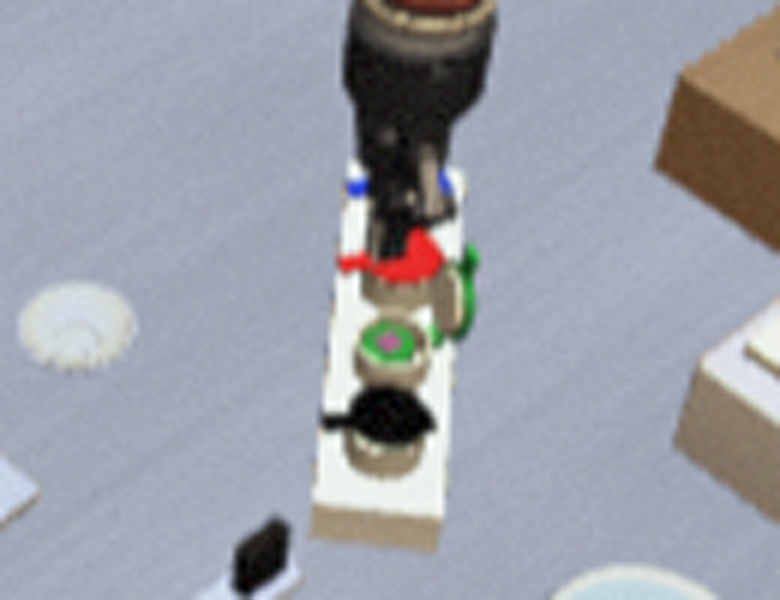

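Emit:
play_rows(targets=[[-0.02, 0, 0, 0, 0, 0, 0], [-0.07, 0, 0, 0, 0, 0, 0], [-0.107, 0.01, 0, 0, 0, 0, 0], [-0.107, 0.05, 0.04, 0, 0, 0, 0], [-0.107, 0.067, 0.059, 0, 0, 0, 0], [-0.107, 0.067, 0.059, 0, 0, 0, 0], [-0.107, 0.067, 0.059, 0, 0, 0, 0]])

```text
time_s: 72.35
eef_pos: [0.586, 0.3297, 0.1784]
eef_rot: [0.175, 0.688, -0.182, 0.681]
ft_force: [-1.1, -1.4, 0.4]
opening: 0.0001
```

```bash
python3 - <<'E'
from h import *
arm.snapshot('top');arm.snapshot('top');whereab();print(to(ab(.5726,-.348,.179),YW))
E
```

```text
a 0.5755 b -0.3475 z 0.1787 F ab [-0.1  0.5 -0.9] o -0.0 t 72.45
(array([-0.0003, -0.0029,  0.0005]), array([ 0.038, -0.063,  0.112]))
```

Emit:
play_rows(targets=[[0.04, -0.001, 0.001, 0, -0.05, 0.1, 0], [0.082, -0.001, 0.001, 0, -0.05, 0.1, 0], [0.082, -0.015, 0.001, 0, -0.05, 0.1, 0], [0.082, -0.027, 0.001, 0, -0.05, 0.1, 0], [0.082, -0.039, 0.001, 0, -0.05, 0.1, 0], [0.082, -0.051, 0.001, 0, -0.05, 0.1, 0], [0.082, -0.062, 0.001, 0, -0.05, 0.1, 0], [0.082, -0.072, 0.001, 0, -0.05, 0.1, 0], [0.087, -0.08, 0.001, 0, -0.05, 0.1, 0], [0.094, -0.087, 0.001, 0, -0.05, 0.1, 0], [0.1, -0.087, 0.001, 0, -0.05, 0.1, 0], [0.1, -0.087, 0.001, 0, -0.05, 0.1, 0]])

```text
time_s: 73.95
eef_pos: [0.5422, 0.2525, 0.0785]
eef_rot: [0.178, 0.685, -0.179, 0.683]
ft_force: [0.1, -0.0, -0.0]
opening: -0.0001
```

Emit:
play_rows(targets=[[0.003, 0, 0, 0, 0, 0, 0], [0.006, 0, 0, 0, 0, 0, 0], [0.008, 0, 0, 0, 0, 0, 0], [0.009, 0, 0, 0, 0, 0, 0], [0.009, 0, 0, 0, 0, 0, 0]])

```text
time_s: 74.58
eef_pos: [0.5426, 0.2527, 0.0732]
eef_rot: [0.177, 0.686, -0.179, 0.683]
ft_force: [-7.4, -3.7, 16.8]
opening: -0.0002
```

```bash
python3 - <<'E'
from h import *
whereab();st()
s=snap('scene')
cv2.imwrite('pics/s38.png',cv2.resize(s['img'][120:220,300:430],None,fx=6,fy=6,interpolation=cv2.INTER_CUBIC))
E
```

```text
a 0.4871 b -0.3479 z 0.0732 F ab [-6.8  4.6 16.8] o -0.0002 t 74.575
t 74.58 p [0.5426 0.2527 0.0732] q [ 0.1774  0.6856 -0.1794  0.6828] F [-7.4 -3.7 16.8] o -0.0002
axes [[-0.005, 0.488, 0.873], [-0.002, 0.873, -0.488], [-1.0, -0.004, -0.003]]
```

View pics/s38.png

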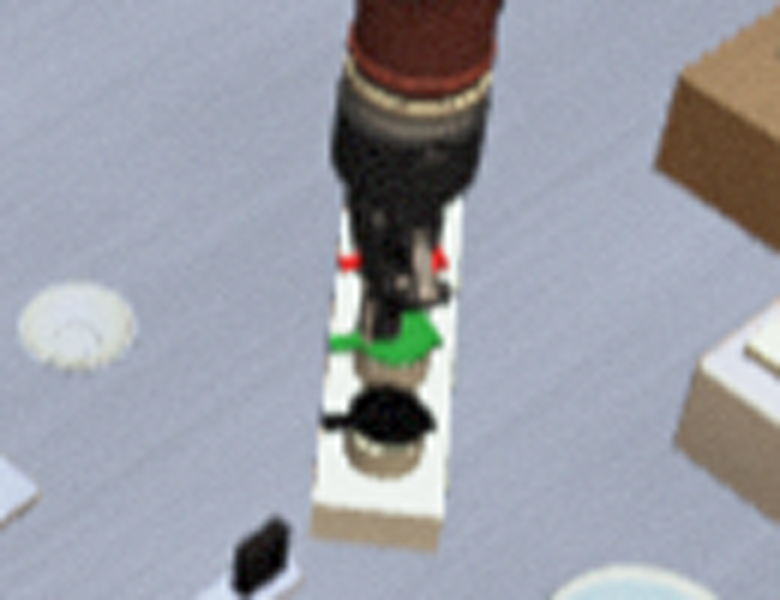

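Emit:
play_rows(targets=[[-0.02, 0, 0, 0, 0, 0, 0], [-0.04, 0, 0.01, 0, 0, 0, 0], [-0.04, -0.021, 0.0585, 0, 0, 0, 0], [-0.04, -0.021, 0.0585, 0, 0, 0, 0], [-0.02, -0.021, 0.0585, 0, 0, 0, 0], [-0.008, -0.021, 0.0585, 0, 0, 0, 0], [-0.004, -0.021, 0.0585, 0, 0, 0, 0], [0, -0.021, 0.0585, 0, 0, 0, 0], [0.003, -0.021, 0.0585, 0, 0, 0, 0], [0.004, -0.021, 0.0585, 0, 0, 0, 0], [0.004, -0.021, 0.0585, 0, 0, 0, 0]])

```text
time_s: 76.0
eef_pos: [0.5822, 0.2061, 0.0732]
eef_rot: [0.176, 0.687, -0.18, 0.682]
ft_force: [-11.0, -3.4, 20.9]
opening: -0.0002
```

```bash
python3 - <<'E'
from h import *
whereab();st()
E
```

```text
a 0.466 b -0.4052 z 0.0732 F ab [-8.4  7.9 20.9] o -0.0002 t 76.0
t 76.0 p [0.5822 0.2061 0.0732] q [ 0.1763  0.6871 -0.1798  0.6815] F [-11.   -3.4  20.9] o -0.0002
axes [[-0.009, 0.487, 0.873], [-0.003, 0.873, -0.487], [-1.0, -0.007, -0.006]]
```

Pressed at the same height as the others. Retract, then check everything.

Emit:
play_rows(targets=[[-0.02, 0, 0, 0, 0, 0, 0], [-0.08, 0, 0, 0, 0, 0, 0], [-0.14, -0.03, 0, 0, 0, 0, 0], [-0.17, -0.09, 0, 0, 0, 0, 0], [-0.17, -0.15, 0, 0, 0, 0, 0], [-0.17, -0.21, 0, 0, 0, 0, 0], [-0.17, -0.24, 0, 0, 0, 0, 0], [-0.17, -0.24, 0, 0, 0, 0, 0]])

```text
time_s: 77.0
eef_pos: [0.466, -0.0043, 0.2452]
eef_rot: [0.177, 0.686, -0.181, 0.682]
ft_force: [0.1, -0.1, -0.3]
opening: -0.0001
```

```bash
python3 - <<'E'
from h import *
arm.snapshot('top');st();tabs();ball();trayrect(-.135,.06)
s=snap('scene','s39.png');t=snap('top')
cv2.imwrite('pics/s40.png',cv2.resize(s['img'][130:270,230:430],None,fx=4,fy=4,interpolation=cv2.INTER_CUBIC))
cv2.imwrite('pics/t40.png',cv2.resize(t['img'][90:300,170:500],None,fx=2.4,fy=2.4,interpolation=cv2.INTER_CUBIC))
E
```

```text
t 77.05 p [ 0.4668 -0.0033  0.2453] q [ 0.1771  0.6864 -0.1802  0.6819] F [0.6 0.2 0.2] o -0.0001
axes [[-0.007, 0.489, 0.872], [-0.003, 0.872, -0.489], [-1.0, -0.006, -0.005]]
top red 227 tabend c [0.491  0.2806 0.0627] a [0.4813 0.5433] b all -0.2887 b tab -0.2891
top blue 226 tabend c [0.451  0.3284 0.0609] a [0.5029 0.5633] b all -0.231 b tab -0.2308
top green 223 tabend c [0.5313 0.2338 0.0623] a [0.4609 0.5226] b all -0.3473 b tab -0.3474
top black 44 tabend c [0.5667 0.1864 0.0634] a [0.4413 0.5002] b all -0.4039 b tab -0.4015
scene red 105 tabend c [0.4958 0.2794 0.0634] a [0.4836 0.5416] b all -0.2885 b tab -0.294
scene blue 91 tabend c [0.455  0.3278 0.0624] a [0.5047 0.564 ] b all -0.2339 b tab -0.2346
scene green 117 tabend c [0.5346 0.2337 0.0625] a [0.4624 0.5205] b all -0.3483 b tab -0.3502
scene black 111 tabend c [0.5749 0.1868 0.0627] a [0.4413 0.4973] b all -0.4098 b tab -0.4084
top ball 85 [ 0.5958 -0.2926  0.2197]
scene ball 87 [ 0.5965 -0.2921  0.2197]
top 62 c [582.4 -75.1] [127.3 108.8] 24.76
scene 303 c [599.2 -33.3] [ 53.1 159.6] 0.87
```

View pics/s40.png

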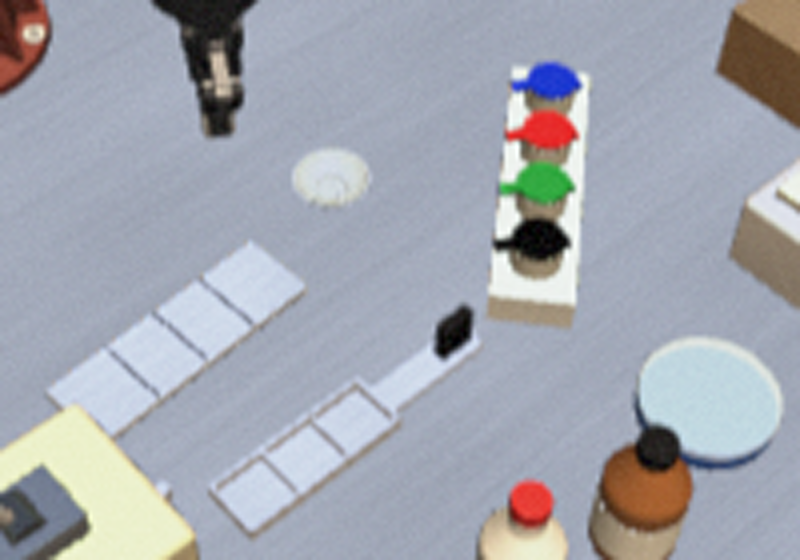

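View pics/t40.png

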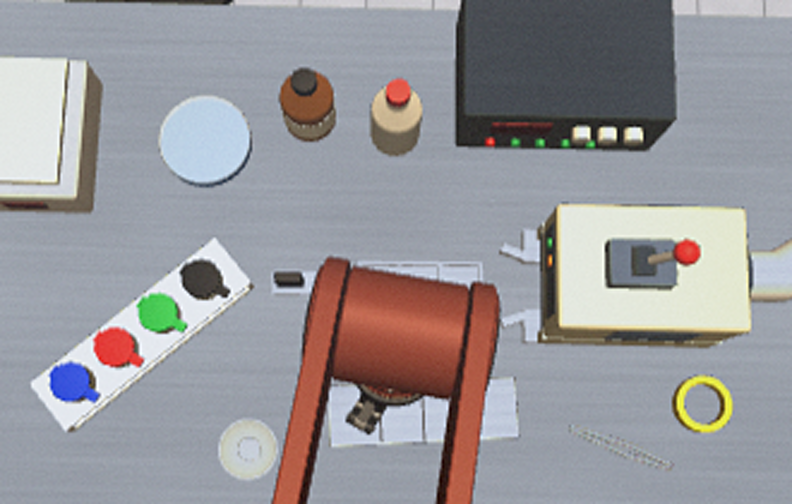

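```bash
python3 - <<'E'
from h import *
print(arm.hand_in());st()
E
```

```text
the job is handed in; nothing more can be done
None
the job is handed in; nothing more can be done
```

The job was handed in at about 77 s of robot time, and my last checks found nothing wrong.

**What I did**
- **Exposure:** I stood the green, red and blue mounts in the tray; there was no black mount in this start. I slid the tray in until it met the back stop (about 18 N), with the grip at y -0.112 as expected. I opened the shutter fully for over 4 s, shut it fully, and pulled the tray back out.
- **Tubes:** I opened the three ajar caps and stood each mount in the tube of its colour. Then I pressed all four caps shut, including the black one, which had started slightly ajar.

**Last checks**
- **Mounts:** Before capping, the pictures showed all three mounts standing level in their own tubes.
- **Caps:** The cap tops measured about 0.061 to 0.063 m, against 0.0625 m for shut.
- **Shutter:** The lever ball is back at its starting, shut position (y -0.292).
- **Tray:** It lies flat outside the lamp, roughly 20 mm clear of the lane's flared rails. That gap is judged from the picture, because the arm partly hid the tray in the top view and the fit there was no use.
- **Other objects:** In the last top view the bottles, dish, tweezers, tape and wafer box look untouched.

**What disagreed**
- **Cap direction:** The cap tabs pointed about 20° off the perpendicular to the rack. My first pinch on the green tab was therefore skewed, with about 18 N sideways; I let go and redid it at the measured angle.
- **Camera bias:** The two cameras differed by a few mm at the rack. The green mount touched the tube wall with about 5 N, so I shifted it about 3 mm and it hung free before release.

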